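# Set the rinsed painting kit out to dry

### The arm

A 6-joint arm with a two-finger parallel gripper is mounted at the origin on the work surface. World frame = base frame: x ahead of the robot, y to its left, z up, the work surface at z = 0. Lengths are in m, angles in rad, forces in N, time in s.
With the tool pointing down it reaches from about 0.35 to 0.85 m from the base axis. Payload 8.1 kg.
Tool frame: the origin (TCP) lies at the very end of the fingers, on their centre line; the grasp point (between the pads) lies 19 mm behind it (robot.pinch_z is the z of the grasp point in the tool frame, in m); z points along the fingers, y is the direction in which the jaws open and shut (so a half turn about z gives the same grasp; the last joint's range is limited). The gripper opens to 93 mm and grips with 3 to 60 N. Pads are 15 mm wide; open, the fingers measure 128 mm over their backs; the gripper's body (75 mm by 188 mm) begins 65 mm behind the grasp point.
Start: joints at [1.145, 0.13, 1.488, -0, 1.523, -0.085], TCP at [0.201, 0.566, 0.191] pointing down, gripper open.
Joint ranges: [-2.96, 2.96], [-0.89, 2.26], [0.02, 2.5], [-1.34, 4.48], [0, 2.73], [-2.66, 2.66]. Speed limits (rad/s): [2.39, 2.39, 2.79, 3.14, 3.14, 3.14].

### API

Orientations are given as a rotation vector (axis times angle).
In Python, from plant import robot gives the robot as it stands.
- The arm moves only by the tool drive_tool, never from a script. Its argument "steps" is a list of rows, each an object of numbers: "jaw": the opening, from 0 (shut) to 1 (fully open); "tx", "ty", "tz": the shift along the tool's x, y, z scaled (see below); "turn": the turn about the tool's z scaled (see below). A call has 1 to 12 rows; each row is the pose to reach, as a shift and turn from the pose commanded when the call began, along the tool's axes at that moment, turning the shorter way round; what a row does not reach only later rows make up. The controller multiplies each number of a shift by 0.3 m and each number of a turn by 180 degrees. A row lasts 1/10 s, in which the tool goes at most 50 mm and 8.59 degrees, less where a joint would pass 70% of its speed; a pose out of reach is approached as far as the arm can. A call with a number of a shift or a turn outside -1 to 1 is refused whole. A call with a gripper value outside its range is refused whole. The fingers move at their own pace and stop on an object; "force" is the grip in N (left out, the last holds). Time passes only in rows, so rows that repeat a pose let the fingers close. It gives the time, the measured TCP pose, the force and the opening at its end, in the units of the state.
- robot.read_state(): the state, without advancing time (a new reading comes with each control period).
- robot.read_camera(name): name is "side" or "top"; returns (picture, depth): 420x560x3 uint8, blue, green, red; 420x560 float32, m along the optical axis (not along the pixel's ray), 0 where there is no reading.
- robot.get_calibration(name): a dict with "fx", "fy", "cx", "cy" (pixels), "eye" and "attitude" of the camera in the world. Camera axes: x right, y down, z forward; pixel columns grow to the right and rows downward; lengths in m; the calibration is good to about 2 mm. A picture is of the moment at which its call begins. get_calibration takes no time and is no camera call.
- robot.close_job(): hands the job in, once; it reports no verdict.
The state is a dict: "t": time; "q": joint angles; "dq": joint speeds; "joint_torque": joint torques, N m; "tool_pos": TCP position; "orientation": TCP orientation; "force": force on the tool from outside, world axes, zero at the start; "wrist_torque": the same for the moment, N m; "opening": finger opening in m.
Only numpy, scipy, OpenCV 4.12 (cv2) and the standard library are available. Lean on these libraries where they do the work, as an engineer would, in place of code of your own. Each camera call takes 0.05 s, during which the arm holds its last target.

### The job

The painting kit has come back from the sink and must dry. Take every palette out of its foam cutout, lifting one edge first so that it tilts out rather than comes up level, turn it over and lay it flat, wells up, wholly on the grey stone drying mat; put every square rinse cup mouth down over a peg of the drying rack, a peg to each, fully down on the peg. Leave the other things on the bench where they are.

Things in the scene. Friction and masses are not known exactly. Their poses are not given: they have to be found in the camera images.
- palette1_center (a point): white porcelain palette block, 70 mm long (x), 54 mm wide (y), 24 mm thick (z), about 160 g; six stained wells on one face, a plain back with two dark rubber strips on the other. The point is its middle; z points out of the plain back: z up = wells down (as stored), z down = wells up. As stored, its -x end is the notched end
- palette2_center (a point): white porcelain palette block, 70 mm long (x), 54 mm wide (y), 24 mm thick (z), about 160 g; six stained wells on one face, a plain back with two dark rubber strips on the other. The point is its middle; z points out of the plain back: z up = wells down (as stored), z down = wells up. As stored, its -x end is the notched end
- pocket1 (a point): cutout 1, for palette 1, in the case foam: the point is where the middle of the stored palette lies, 20 mm above the bench; z up. The cutout is 73 x 57 mm, 15 mm deep, floor 8 mm above the bench; the palette stands 9 mm proud of the foam. x runs along it, away from its notched end: on both y sides the foam is cut away to the floor from x = -44 to +6 mm, 32 mm outwards, for fingers
- pocket2 (a point): cutout 2, for palette 2, in the case foam: the point is where the middle of the stored palette lies, 20 mm above the bench; z up. The cutout is 73 x 57 mm, 15 mm deep, floor 8 mm above the bench; the palette stands 9 mm proud of the foam. x runs along it, away from its notched end: on both y sides the foam is cut away to the floor from x = -44 to +6 mm, 32 mm outwards, for fingers
- mat_top (a point): middle of the top face of the grey stone drying mat (fixed), 180 mm along its x by 250 mm along its y, 8 mm thick, top 8 mm above the bench; z up
- cup1_center (a point): blue square open rinse cup, 50 x 50 mm outside, 75 mm long, walls 3 mm, bottom 4 mm, about 60 g, lying on a flat side on the bench. The point is the middle of the cup (half-way along its axis, 25 mm above the bench as it lies); x runs along the cup and points out of its mouth. Absent in some starts
- cup2_center (a point): orange square open rinse cup, 50 x 50 mm outside, 75 mm long, walls 3 mm, bottom 4 mm, about 60 g, lying on a flat side on the bench. The point is the middle of the cup (half-way along its axis, 25 mm above the bench as it lies); x runs along the cup and points out of its mouth. Absent in some starts
- cup3_center (a point): green square open rinse cup, 50 x 50 mm outside, 75 mm long, walls 3 mm, bottom 4 mm, about 60 g, lying on a flat side on the bench. The point is the middle of the cup (half-way along its axis, 25 mm above the bench as it lies); x runs along the cup and points out of its mouth. Absent in some starts
- cup4_center (a point): yellow square open rinse cup, 50 x 50 mm outside, 75 mm long, walls 3 mm, bottom 4 mm, about 60 g, lying on a flat side on the bench. The point is the middle of the cup (half-way along its axis, 25 mm above the bench as it lies); x runs along the cup and points out of its mouth. Absent in some starts
- peg1 (a point): middle of the flat top of a drying peg of the rack, 105 mm above the bench: 14 mm steel stem under a white cap 28 mm across. A cup goes over it mouth down until its inside bottom rests on the cap: the middle of a cup fully down is 33.5 mm below this point
- peg2 (a point): middle of the flat top of a drying peg of the rack, 105 mm above the bench: 14 mm steel stem under a white cap 28 mm across. A cup goes over it mouth down until its inside bottom rests on the cap: the middle of a cup fully down is 33.5 mm below this point
- peg3 (a point): middle of the flat top of a drying peg of the rack, 105 mm above the bench: 14 mm steel stem under a white cap 28 mm across. A cup goes over it mouth down until its inside bottom rests on the cap: the middle of a cup fully down is 33.5 mm below this point
- peg4 (a point): middle of the flat top of a drying peg of the rack, 105 mm above the bench: 14 mm steel stem under a white cap 28 mm across. A cup goes over it mouth down until its inside bottom rests on the cap: the middle of a cup fully down is 33.5 mm below this point
- case: low case base lined with firm black foam that does not give (fixed), 128 mm (x) by 244 mm (y), 23 mm high, with two cutouts side by side, palette 1 at +y; origin at the middle of its underside; its finger notches are towards -x
- rack: wooden drying rack (fixed): board 70 mm (x) by 380 mm (y), 15 mm thick, with four upright pegs in a row along y, 95 mm apart; origin at the middle of its underside
- paint_jar: small paint jar with a red lid, 44 mm across, 48 mm high, standing among the cups, a bystander; origin at the middle of its underside
- tape_white: roll of white tape, 100 mm across, 48 mm high, a bystander; origin at the middle of its underside
- tape_red: roll of red tape, 92 mm across, 24 mm high, a bystander; origin at the middle of its underside
- medium_bottle: brown bottle, 44 mm across, 115 mm high, a bystander; origin at the middle of its underside
- sanding_block: sanding block, 68 x 42 x 28 mm, a bystander; origin at the middle of its underside
- flat_brush: flat brush lying on the bench, about 200 mm long, a bystander; origin at the middle of its underside
Things that resemble listed ones, but are neither listed nor needed, are in the scene too. Of the things that look like the part that bears cup1_center, take the one that is farthest to the robot's left at the start.

How it is judged:
By the outcome, as a careful person would: the job done as asked, in the order asked, and still so for the second after the job is handed in, with the robot touching nothing.
Of cup1, cup2, cup3, cup4 only 2 to 4 are there at a start; the rules pass over those that are not, and their reading is None.
At some moment in a run one of cup1, cup2, cup3, cup4 may be knocked a few centimetres aside while the robot is not near it.
Once in a run the grip may slacken for a moment while it holds something.
It also fails if it takes over 210 s, if anything falls off the work surface, if the arm or the gripper's body presses on something with over 40 N, if the wrist force passes 120 N, or if a joint passes its speed limit or range.

## Working session

There is one attempt and no reset: what is moved stays moved. The work goes in short steps, Python scripts to look and compute and a tool call to move; the robot and the scene stay as the last step left them, time stands still between calls to the robot, and variables do not carry over. Pictures are saved under pics/ and viewed, and the job is handed in when it is done.

Besides the shell and the picture viewer there is one more tool, called after "Call:" by a JSON object that holds its "name" and its "arguments". drive_tool: Moves the arm, as the interface text tells. Its arguments: {"type":"object","properties":{"steps":{"type":"array"},"force":{"type":"number"}},"required":["steps"]}

I'll start by looking at the scene.

```bash
ls -la; mkdir -p pics
python3 - <<'E'
from plant import robot
import cv2,numpy as np
s=robot.read_state()
print({k:np.round(v,3) for k,v in s.items()}, robot.pinch_z)
for n in("top","side"):
    im,d=robot.read_camera(n); np.savez(f"pics/{n}0.npz",im=im,d=d)
    cv2.imwrite(f"pics/{n}0.png",im)
    c=robot.get_calibration(n); print(n,c)
E
```

```text
total 12
drwxr-xr-x  3 agent agent 4096 Dec  6 14:02 .
drwxr-xr-x 23 root  root  4096 Dec  6 14:02 ..
drwxr-xr-x  2 agent agent 4096 Dec  6 14:02 pics
{'t': np.float64(0.0), 'q': array([ 1.145,  0.131,  1.489, -0.   ,  1.523, -0.085]), 'dq': array([ 0.002, -0.   ,  0.001,  0.   , -0.   , -0.001]), 'joint_torque': array([ 1.0000e-03, -5.5985e+01, -4.9176e+01,  7.7000e-02,  3.5000e-02,
       -0.0000e+00]), 'tool_pos': array([0.2  , 0.565, 0.19 ]), 'orientation': array([-5.330e-01, -3.096e+00,  3.000e-03]), 'force': array([-0.274, -0.22 , -1.488]), 'wrist_torque': array([-0.038, -0.008,  0.063]), 'opening': np.float64(0.093)} -0.0188
top {'fx': 439.2782852267299, 'fy': 439.2782852267299, 'cx': 278.85119153164936, 'cy': 208.27670095876312, 'eye': array([ 3.40030939e-01, -1.22433277e-03,  1.47400409e+00]), 'attitude': array([-2.16500621,  2.12191532, -0.14044109])}
side {'fx': 412.8847330422733, 'fy': 412.8847330422733, 'cx': 281.51709223559453, 'cy': 205.06031834075588, 'eye': array([ 0.36417891, -0.97198434,  0.87216585]), 'attitude': array([-2.22324233,  0.22407122, -0.09152381])}
```

View pics/top0.png

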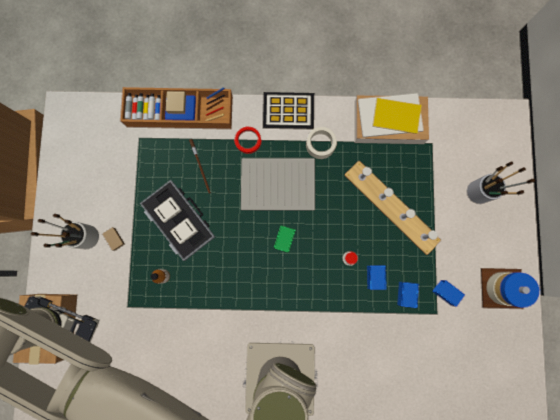

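View pics/side0.png

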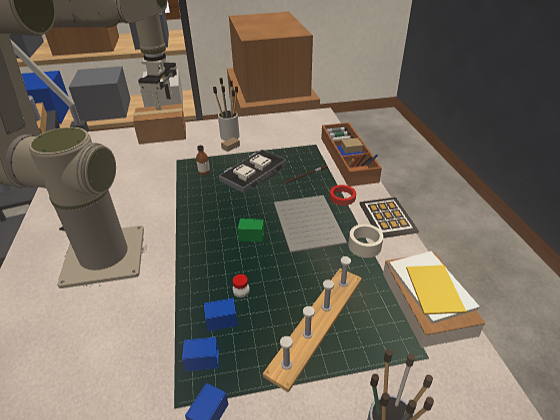

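The top view has up = +x and left = +y. The case with two palettes is at (177,220), the mat at (278,184) and the rack at (392,207). The green cup is at (285,239). Three blue blocks are at (377,277), (409,294) and (449,292), and the first is farthest left, so that is cup1. No orange or yellow cup is visible. Next I'll zoom in and measure.

```bash
cat > h.py <<'E'
import numpy as np,cv2
from scipy.spatial.transform import Rotation as R
from plant import robot
CAL={n:robot.get_calibration(n) for n in("top","side")}
def ray(n,uv):
    c=CAL[n]; uv=np.atleast_2d(np.asarray(uv,float))
    d=np.c_[(uv[:,0]-c["cx"])/c["fx"],(uv[:,1]-c["cy"])/c["fy"],np.ones(len(uv))]
    return c["eye"],R.from_rotvec(c["attitude"]).apply(d)
def onplane(n,uv,z):
    e,d=ray(n,uv); return e+d*((z-e[2])/d[:,2])[:,None]
def cloud(n,depth):
    h,w=depth.shape; u,v=np.meshgrid(np.arange(w),np.arange(h))
    e,d=ray(n,np.c_[u.ravel(),v.ravel()]); return (e+d*depth.reshape(-1,1)).reshape(h,w,3)
def proj(n,p):
    c=CAL[n]; q=R.from_rotvec(c["attitude"]).inv().apply(np.atleast_2d(p)-c["eye"])
    return np.c_[q[:,0]/q[:,2]*c["fx"]+c["cx"],q[:,1]/q[:,2]*c["fy"]+c["cy"]]
def yaw():  # world angle of tool x axis, tool pointing down
    s=robot.read_state(); M=R.from_rotvec(s["orientation"]).as_matrix(); return M
def snap(tag,boxes=None):
    out=[]
    for n in("top","side"):
        im,d=robot.read_camera(n); np.savez(f"pics/{n}{tag}.npz",im=im,d=d)
        if boxes and n in boxes:
            x0,y0,x1,y1=boxes[n]; c=im[y0:y1,x0:x1]; f=min(800/c.shape[1],300/c.shape[0])
            im=cv2.resize(c,None,fx=f,fy=f,interpolation=cv2.INTER_CUBIC)
        out.append(im)
    w=max(i.shape[1] for i in out)
    cv2.imwrite(f"pics/s{tag}.png",cv2.vconcat([cv2.copyMakeBorder(i,0,0,0,w-i.shape[1],cv2.BORDER_CONSTANT) for i in out]))
def to(x,y,z,jawdeg):
    """print shift/turn for TCP at x,y,z with jaw axis along world angle jawdeg (mod 180)"""
    s=robot.read_state(); M=R.from_rotvec(s["orientation"]).as_matrix()
    d=M.T@(np.array([x,y,z])-s["tool_pos"])/0.3
    a=np.degrees(np.arctan2(M[1,1],M[0,1])); da=(jawdeg-a+90)%180-90
    turn=-da/180   # tool z down
    print("now",np.round(s["tool_pos"],4),"jaw",round(a,1),"q6",round(s["q"][5],2),"| tx,ty,tz",np.round(d,3),"turn",round(turn,3),"(alt",round(turn-np.sign(turn),3),") op",round(s["opening"],4),"t",round(s["t"],1),"F",np.round(s["force"],1))
E
python3 - <<'E'
from h import *
z=np.load("pics/top0.npz");im=z["im"]
c=cv2.resize(im[130:320,120:480],None,fx=2.2,fy=2.2,interpolation=cv2.INTER_CUBIC);cv2.imwrite("pics/z1.png",c)
z=np.load("pics/side0.npz");im=z["im"]
c=cv2.resize(im[130:420,160:440],None,fx=2,fy=2,interpolation=cv2.INTER_CUBIC);cv2.imwrite("pics/z2.png",c)
E
```

```text
(no output)
```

View pics/z1.png

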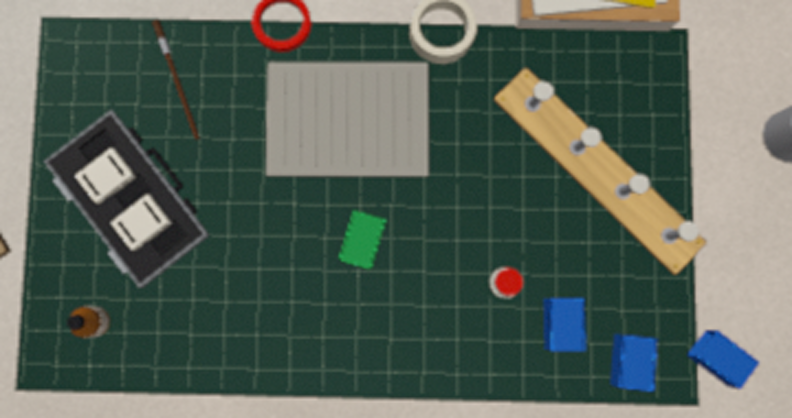

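View pics/z2.png

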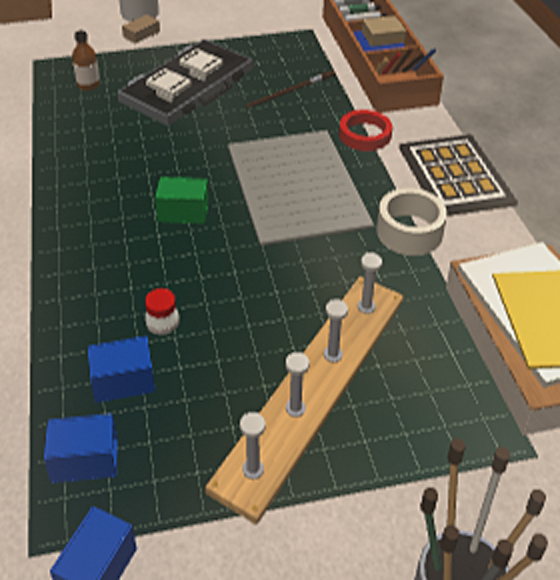

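```bash
cat > m.py <<'E'
from h import *
z=np.load("pics/top0.npz");im,d=z["im"],z["d"]
P=cloud("top",d);hsv=cv2.cvtColor(im,cv2.COLOR_BGR2HSV)
H,S,V=[hsv[...,i].astype(int) for i in range(3)]
def rect(mask,zp,name,mn=30):
    n,l,st,ce=cv2.connectedComponentsWithStats(mask.astype(np.uint8))
    for i in range(1,n):
        if st[i,4]<mn or st[i,1]<130 or st[i,1]>320 or st[i,0]<125 or st[i,0]>480: continue
        v,u=np.nonzero(l==i)
        # corners in plane (pixel corners)
        q=onplane("top",np.c_[u,v],zp)[:,:2]
        r=cv2.minAreaRect((q*1000).astype(np.float32))
        pz=P[v,u,2]
        print(name,"px",np.round(ce[i],1),"n",st[i,4],"c",np.round(q.mean(0),4),"rect c",np.round(np.array(r[0])/1000,4),"size",np.round(np.array(r[1]),1),"ang",round(r[2],1),"z med/max",np.round(np.median(pz),4),np.round(np.percentile(pz,95),4))
blue=(H>105)&(H<125)&(S>150)&(V>60); rect(blue,.05,"blue")
gr=(H>50)&(H<78)&(S>180)&(V>110); rect(gr,.05,"green")
wh=(S<50)&(V>185)&(P[...,2]<.05)&(P[...,2]>.02); rect(wh,.032,"white")
mat=(S<40)&(V>110)&(V<185)&(P[...,2]<.018)&(P[...,2]>-.005); rect(mat,.008,"mat",500)
red=((H>170)|(H<6))&(S>150); rect(red,.048,"red")
peg=(P[...,2]>.09)&(S<60)&(P[...,2]<.12); rect(peg,.105,"peg",8)
foam=(V<75)&(S<60); rect(foam,.023,"foam",300)
wood=(H>8)&(H<25)&(S>80)&(V>120); rect(wood,.015,"wood",300)
yel=(H>18)&(H<35)&(S>150);rect(yel,.05,"yel/or",20)
E
python3 m.py
```

```text
blue px [376.2 276.9] n 457 c [ 0.3265 -0.3004] rect c [ 0.3264 -0.3005] size [75.8 60.1] ang 1.2 z med/max 0.0486 0.0544
blue px [448.2 292.5] n 431 c [ 0.2823 -0.5282] rect c [ 0.2823 -0.527 ] size [86.8 53.6] ang 53.5 z med/max 0.0489 0.0544
blue px [407.8 294.4] n 483 c [ 0.2738 -0.4001] rect c [ 0.2741 -0.4   ] size [63.3 76.8] ang 84.5 z med/max 0.0483 0.0542
green px [284.  238.7] n 344 c [ 0.4429 -0.0034] rect c [ 0.4427 -0.0041] size [49.9 75.2] ang 74.5 z med/max 0.0501 0.0549
white px [166.6 209.1] n 238 c [0.5347 0.3885] rect c [0.5346 0.3884] size [50.1 66.8] ang 39.8 z med/max 0.0325 0.0376
white px [183.  230.4] n 247 c [0.4646 0.3302] rect c [0.4645 0.3303] size [50.7 66.6] ang 40.0 z med/max 0.0321 0.0372
mat px [277.4 183.6] n 3811 c [0.6328 0.0227] rect c [0.6337 0.0226] size [176.6 249.7] ang 1.1 z med/max 0.0078 0.0133
red px [351.2 257.7] n 117 c [ 0.3861 -0.221 ] rect c [ 0.3854 -0.221 ] size [36.9 36.3] ang 26.7 z med/max 0.0473 0.0531
peg px [366.3 171.5] n 56 c [ 0.6577 -0.2608] rect c [ 0.6577 -0.2615] size [22.2 23.1] ang 89.6 z med/max 0.1051 0.1085
peg px [489.3 187.8] n 367 c [ 0.6123 -0.648 ] rect c [ 0.6137 -0.6507] size [85.1 77.2] ang 61.3 z med/max 0.1045 0.1095
peg px [387.9 192.2] n 60 c [ 0.5923 -0.3284] rect c [ 0.5928 -0.3287] size [25.2 25.9] ang 89.3 z med/max 0.1046 0.1079
peg px [409.9 213.3] n 59 c [ 0.5262 -0.3964] rect c [ 0.5257 -0.3966] size [24. 25.] ang 45.3 z med/max 0.104 0.1084
peg px [432.1 234.8] n 65 c [ 0.4603 -0.4636] rect c [ 0.4597 -0.4634] size [24.8 25.2] ang 88.5 z med/max 0.1046 0.1093
peg px [153.4 275.7] n 26 c [0.3163 0.3977] rect c [0.3155 0.3976] size [12.2 15.7] ang 1.2 z med/max 0.1154 0.1179
foam px [177.2 219.6] n 1592 c [0.5016 0.3537] rect c [0.5023 0.356 ] size [233.6 117.7] ang 39.6 z med/max 0.0218 0.028
wood px [391.7 207.6] n 1976 c [ 0.5572 -0.3613] rect c [ 0.5604 -0.3627] size [380.8  71.3] ang 45.7 z med/max 0.0145 0.02
```

Run:
```python
import numpy as np,cv2
a=np.load("pics/top0.npz")["im"];b=np.load("pics/side0.npz")["im"]
def c(im,x0,y0,x1,y1,w,h): 
    t=im[y0:y1,x0:x1].astype(float)*1.6; return cv2.resize(np.clip(t,0,255).astype(np.uint8),(w,h),interpolation=cv2.INTER_CUBIC)
o=cv2.vconcat([cv2.hconcat([c(a,135,170,225,270,400,300),c(b,215,145,290,195,400,300)]),
 cv2.hconcat([c(a,265,220,305,260,200,300),c(b,230,210,270,250,200,300),c(a,360,260,395,295,200,300),c(b,195,290,245,335,200,300)])])
cv2.imwrite("pics/z3.png",o)
```

```text
(no output)
```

View pics/z3.png

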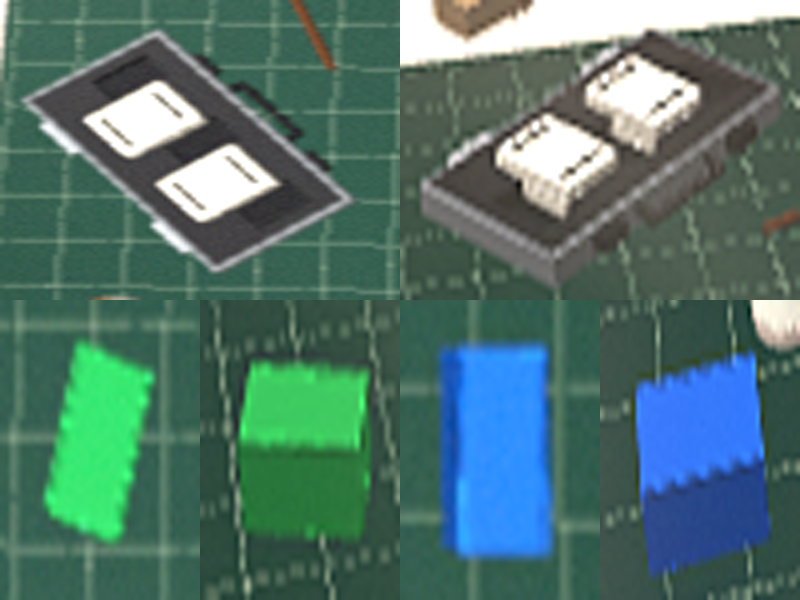

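Notches appear on the side facing the carry handle (world about -50°). I'll confirm that with the depth before moving, and check the ends of the cups.

Run:
```python
from h import *
z=np.load("pics/top0.npz");im,d=z["im"],z["d"];P=cloud("top",d).reshape(-1,3)
th=np.radians(129.8);ex=np.array([np.cos(th),np.sin(th)]);ey=np.array([-ex[1],ex[0]])
for n,c in(("p1",(.4646,.3302)),("p2",(.5347,.3885))):
    q=P[:,:2]-c;x=q@ex;y=q@ey
    for s in(-1,1):
        print(n,s,[(int(a*1000),round(float(np.median(P[(abs(x-a)<.006)&(y*s>.034)&(y*s<.055),2])),4)) for a in np.arange(-.06,.07,.01)])
from h import to
to(.480,.3118,.12,39.8)
# edge colour at cup ends
b=np.load("pics/side0.npz")["im"]
print(b[222:240,258:272,1])
```

```text
p1 -1 [(-60, 0.0241), (-49, 0.0228), (-39, 0.0098), (-29, 0.0076), (-19, 0.0085), (-9, 0.0072), (0, 0.0061), (10, 0.0194), (20, 0.0224), (30, 0.023), (40, 0.0234), (50, 0.0244), (60, 0.0213)]
p1 1 [(-60, 0.0226), (-49, 0.0214), (-39, 0.0106), (-29, 0.0087), (-19, 0.0098), (-9, 0.0089), (0, 0.0083), (10, 0.0222), (20, 0.0215), (30, 0.0232), (40, 0.0224), (50, 0.023), (60, 0.0227)]
p2 -1 [(-60, 0.0225), (-49, 0.0229), (-39, 0.0107), (-29, 0.0087), (-19, 0.008), (-9, 0.0079), (0, 0.0083), (10, 0.0211), (20, 0.0227), (30, 0.0222), (40, 0.0236), (50, 0.0237), (60, 0.0234)]
p2 1 [(-60, 0.0239), (-49, 0.0228), (-39, 0.0098), (-29, 0.0076), (-19, 0.007), (-9, 0.008), (0, 0.0071), (10, 0.0206), (20, 0.0221), (30, 0.0226), (40, 0.0237), (50, 0.0248), (60, 0.0214)]
now [0.2003 0.565  0.1905] jaw 70.5 q6 -0.09 | tx,ty,tz [-1.161 -0.483  0.236] turn 0.17 (alt -0.83 ) op 0.0931 t 0.1 F [ 0.3 -0.  -0.7]
[[128 127 127 128 139  66  46  59  75  64  67  51  68  66]
 [126 127 127 127 157  59  48  63  74  48  50  51  51  51]
 [127 128 126 128 149  72  44  46  76  48  51  52  54  53]
 [126 126 128 130 114
[... 164 characters left out ...]
3 124 145  61  77  53  49  47  76  49  50  53  54]
 [103 110 100 126  59  78  54  48  49  65  80  50  50  52]
 [ 68  69  71  77  73  78  53  50  50  48  87  48  50  51]
 [ 73  73  73  76  75  77  53  48  49  47  61  62  64  54]
 [ 75  75  75  78  81  75  50  48  62  61  76  64  66  56]
 [ 74  75  74  78  84 106  44  47  67  65  64  78  47  50]
 [ 75  75  73  78  82 109  45  48  49  48  47  86  49  50]
 [ 75  75  75  75  75  73  46  50  49  50  47  79  48  51]
 [ 75  75  75  74  69  70  47  50  51  50  48  89  47  50]
 [ 75  74  74  76  72  52  47  50  52  51  49  53  80  50]
 [ 74  74  75  78  70  51  50  51  50  51  50  46  87  49]
 [ 75  75  75  78  69  47  48  50  51  50  50  46  79  49]]
```

Call:
{"name": "drive_tool", "arguments": {"steps": [{"jaw": 0.8, "tx": -0.9, "ty": -0.4, "tz": 0, "turn": 0.17}, {"jaw": 0.8, "tx": -0.9, "ty": -0.4, "tz": 0, "turn": 0.17}, {"jaw": 0.8, "tx": -0.9, "ty": -0.4, "tz": 0, "turn": 0.17}, {"jaw": 0.8, "tx": -0.9, "ty": -0.4, "tz": 0, "turn": 0.17}, {"jaw": 0.8, "tx": -0.9, "ty": -0.4, "tz": 0, "turn": 0.17}, {"jaw": 0.8, "tx": -0.9, "ty": -0.4, "tz": 0, "turn": 0.17}, {"jaw": 0.8, "tx": -0.9, "ty": -0.4, "tz": 0, "turn": 0.17}, {"jaw": 0.8, "tx": -0.9, "ty": -0.4, "tz": 0, "turn": 0.17}], "force": 3}}

```text
t: 0.9
tool_pos: [0.4153, 0.3613, 0.191]
orientation: [-1.334, -2.843, 0.001]
force: [-0.3, 0.9, -0.1]
opening: 0.0743
```

```bash
python3 -c "
from h import *
to(.480,.3118,.08,39.8)"
```

```text
now [0.4153 0.3613 0.191 ] jaw 39.7 q6 -0.07 | tx,ty,tz [-0.265  0.061  0.37 ] turn -0.0 (alt 1.0 ) op 0.0743 t 0.9 F [-0.3  0.9 -0.1]
```

Call:
{"name": "drive_tool", "arguments": {"steps": [{"jaw": 0.8, "tx": -0.265, "ty": 0.061, "tz": 0.2}, {"jaw": 0.8, "tx": -0.265, "ty": 0.061, "tz": 0.37}, {"jaw": 0.8, "tx": -0.265, "ty": 0.061, "tz": 0.37}, {"jaw": 0.8, "tx": -0.265, "ty": 0.061, "tz": 0.45}, {"jaw": 0.8, "tx": -0.265, "ty": 0.061, "tz": 0.52}, {"jaw": 0.8, "tx": -0.265, "ty": 0.061, "tz": 0.58}, {"jaw": 0.8, "tx": -0.265, "ty": 0.061, "tz": 0.58}, {"jaw": 0.8, "tx": -0.265, "ty": 0.061, "tz": 0.58}]}}

```text
schema error: expected keys jaw, tx, ty, tz, turn
```

```bash
python3 -c "
from h import *
to(.480,.3118,.016,39.8)
snap('p1a',{'top':(130,170,230,270),'side':(210,110,310,200)})"
```

```text
now [0.4153 0.3613 0.191 ] jaw 39.7 q6 -0.07 | tx,ty,tz [-0.265  0.061  0.583] turn -0.0 (alt 1.0 ) op 0.0743 t 0.9 F [-0.3  0.9 -0.1]
```

View pics/sp1a.png

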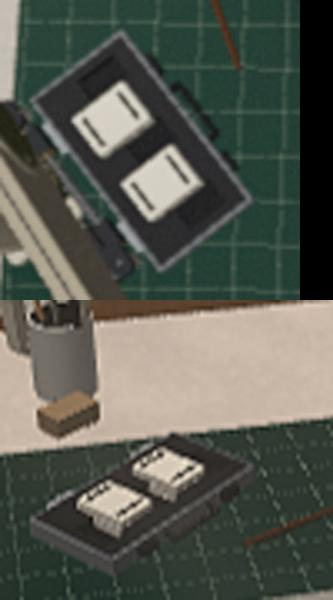

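The move was refused because every key is required in each row. The picture shows the case undisturbed, with the arm still to its left. I'll resend it with all keys.

Call:
{"name": "drive_tool", "arguments": {"steps": [{"jaw": 0.8, "tx": -0.265, "ty": 0.061, "tz": 0.2, "turn": 0}, {"jaw": 0.8, "tx": -0.265, "ty": 0.061, "tz": 0.37, "turn": 0}, {"jaw": 0.8, "tx": -0.265, "ty": 0.061, "tz": 0.37, "turn": 0}, {"jaw": 0.8, "tx": -0.265, "ty": 0.061, "tz": 0.45, "turn": 0}, {"jaw": 0.8, "tx": -0.265, "ty": 0.061, "tz": 0.52, "turn": 0}, {"jaw": 0.8, "tx": -0.265, "ty": 0.061, "tz": 0.58, "turn": 0}, {"jaw": 0.8, "tx": -0.265, "ty": 0.061, "tz": 0.58, "turn": 0}, {"jaw": 0.8, "tx": -0.265, "ty": 0.061, "tz": 0.58, "turn": 0}], "force": 3}}

```text
t: 1.8
tool_pos: [0.4789, 0.3139, 0.0175]
orientation: [-1.328, -2.847, 0.001]
force: [-0.8, -0.0, 0.0]
opening: 0.0744
```

```bash
python3 -c "
from h import *
to(.480,.3118,.016,39.8)
snap('p1a',{'top':(130,170,230,270),'side':(190,90,310,200)})"
```

```text
now [0.4789 0.3139 0.0175] jaw 40.0 q6 -0.21 | tx,ty,tz [-0.008 -0.002  0.005] turn 0.001 (alt -0.999 ) op 0.0744 t 1.8 F [-0.8 -0.   0. ]
```

View pics/sp1a.png

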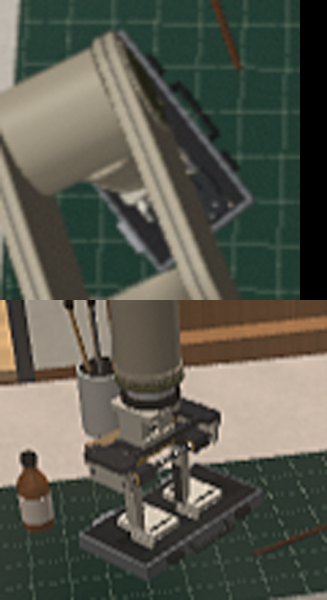

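In the side view the fingers straddle the nearer palette at its notched end. I'll close at 3 N.

Call:
{"name": "drive_tool", "arguments": {"steps": [{"jaw": 0.5, "tx": -0.005, "ty": 0, "tz": 0, "turn": 0}, {"jaw": 0.5, "tx": -0.005, "ty": 0, "tz": 0, "turn": 0}, {"jaw": 0.5, "tx": -0.005, "ty": 0, "tz": 0, "turn": 0}, {"jaw": 0.5, "tx": -0.005, "ty": 0, "tz": 0, "turn": 0}, {"jaw": 0.5, "tx": -0.005, "ty": 0, "tz": 0, "turn": 0}], "force": 3}}

```text
t: 2.4
tool_pos: [0.4809, 0.3116, 0.0175]
orientation: [1.331, 2.846, -0.0]
force: [-1.0, 0.1, 0.0]
opening: 0.0469
```

```bash
python3 -c "
from h import *
snap('p1b',{'top':(130,170,230,270),'side':(220,110,290,190)})
to(.480,.3118,.016,39.8)
z=np.load('pics/sidep1b.npz');P=cloud('side',z['d']);im=z['im']
m=(im.min(2)>190)&(P[...,2]>.02)&(P[...,2]<.06)&(P[...,1]>.25)&(P[...,1]<.45)&(P[...,0]>.4)&(P[...,0]<.6)
n,l,st,ce=cv2.connectedComponentsWithStats(m.astype(np.uint8))
for i in range(1,n):
  if st[i,4]>15: print(ce[i],st[i,4],np.median(P[l==i],0))
"
```

```text
now [0.4808 0.3117 0.0174] jaw 39.9 q6 -0.21 | tx,ty,tz [ 0.002 -0.002  0.005] turn 0.0 (alt -1.0 ) op 0.0464 t 2.5 F [-0.7 -0.4  0.4]
```

View pics/sp1b.png

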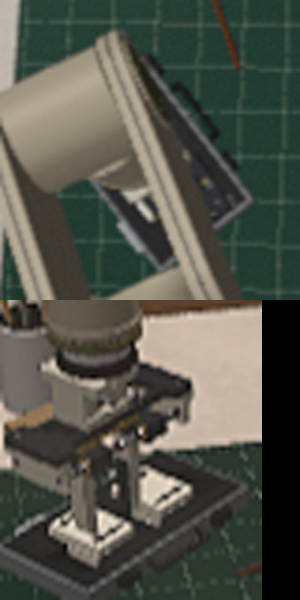

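```bash
python3 -c "
from h import *
im=np.load('pics/sidep1b.npz')['im'];s=robot.read_state();M=R.from_rotvec(s['orientation']).as_matrix();p=s['tool_pos']
print(s['opening'],s['wrist_torque'])
f=8;x0,y0=215,140
big=cv2.resize(im[y0:y0+60,x0:x0+80],None,fx=f,fy=f,interpolation=cv2.INTER_CUBIC)
th=np.radians(129.8);ex=np.array([np.cos(th),np.sin(th),0]);ey=np.array([-ex[1],ex[0],0])
def dot(q,c):
  u=(proj('side',q)[0]-[x0,y0]+.5)*f;cv2.circle(big,tuple(int(v) for v in u),4,c,-1)
for k in(-.0232,.0232): dot(p+M[:,1]*k,(0,0,255)); dot(p+M[:,1]*k-M[:,2]*.04,(0,255,255))
for C in((.4646,.3302),(.5347,.3885)):
  for a in(-.035,.035):
    for b in(-.027,.027): dot(np.array([*C,.032])+a*ex+b*ey,(0,255,0)if C[0]<.5 else (255,0,0))
cv2.imwrite('pics/z4.png',big)"
```

```text
0.04644809885558925 [-0.01128657 -0.0246514   0.03026029]
```

View pics/z4.png

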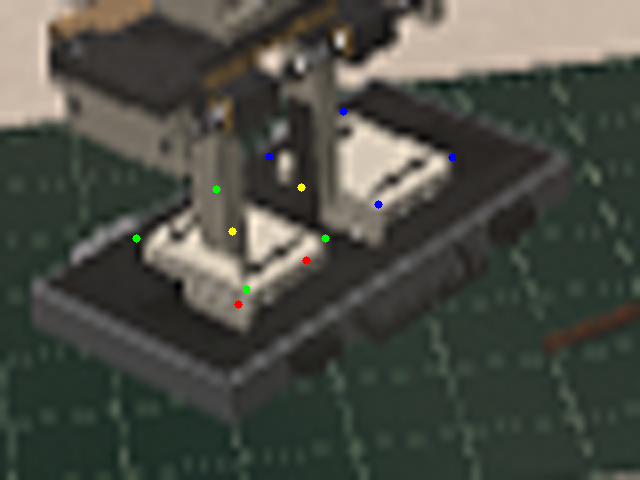

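```bash
python3 -c "
from h import *
z=np.load('pics/sidep1b.npz');P=cloud('side',z['d'])
th=np.radians(129.8);ex=np.array([np.cos(th),np.sin(th)]);ey=np.array([-ex[1],ex[0]])
f=8;x0,y0=215,140
for v in range(150,182,2):
  print(v,[tuple(np.round(np.r_[(P[v,u,:2]-[.4646,.3302])@ex,(P[v,u,:2]-[.4646,.3302])@ey,P[v,u,2]]*1000).astype(int)) for u in (240,242,244,246,252,254,256)])
s=robot.read_state();print((s['tool_pos'][:2]-[.4646,.3302])@np.c_[ex,ey])
"
```

```text
150 [(np.int64(-42), np.int64(49), np.int64(152)), (np.int64(-49), np.int64(46), np.int64(154)), (np.int64(-52), np.int64(41), np.int64(152)), (np.int64(-55), np.int64(34), np.int64(150)), (np.int64(-30), np.int64(-22), np.int64(116)), (np.int64(-35), np.int64(-27), np.int64(114)), (np.int64(-36), np.int64(-36), np.int64(111))]
152 [(np.int64(-65), np.int64(72), np.int64(164)), (np.int64(-52), np.int64(51), np.int64(149)), (np.int64(-56), np.int64(45), np.int64(148)), (np.int64(-61), np.int64(40), np.int64(147)), (np.int64(-26), np.int64(-26), np.int64(104)), (np.int64(-32), np.int64(-29), np.int64(105)), (np.int64(-36), np.int64(-36), np.int64(103))]
154 [(np.int64(-41), np.int64(50), np.int64(137)), (np.int64(-54), np.int64(53), np.int64(143)), (np.int64(-62), np.int64(51), np.int64(145)), (np.int64(-64), np.int64(44), np.int64(142)), (np.int64(-23), np.int64(-28), np.int64(93)), (np.int64(-32), np.int64(-29), np.int64(96)), (np.int64(-32), np.int64(-40), np.int64(91))]
156 [(np.int64(-56), np.int64(65), np.int64(142)), (np.int64(-55), np.int64(55), np.int64(136)), (np.int64(-61), 
[... 3387 characters left out ...]
p.int64(-54), np.int64(-9), np.int64(20))]
178 [(np.int64(-4), np.int64(25), np.int64(8)), (np.int64(-17), np.int64(27), np.int64(15)), (np.int64(-27), np.int64(26), np.int64(18)), (np.int64(-33), np.int64(22), np.int64(18)), (np.int64(-55), np.int64(13), np.int64(23)), (np.int64(-60), np.int64(8), np.int64(22)), (np.int64(-68), np.int64(5), np.int64(24))]
180 [(np.int64(-12), np.int64(34), np.int64(7)), (np.int64(-16), np.int64(27), np.int64(5)), (np.int64(-24), np.int64(25), np.int64(8)), (np.int64(-37), np.int64(27), np.int64(14)), (np.int64(-62), np.int64(22), np.int64(22)), (np.int64(-67), np.int64(16), np.int64(21)), (np.int64(-69), np.int64(8), np.int64(17))]
[-0.02463718 -0.00061365]
```

The side depth shows the fingers ending at z≈0.05, but the state reports TCP z=0.0175. They are clear above the palette, which explains why nothing was gripped. I'll check whether this was already so in the start picture.

```bash
python3 -c "
from h import *
z=np.load('pics/side0.npz');P=cloud('side',z['d']);im=z['im']
big=cv2.resize(im[40:120,120:200],None,fx=6,fy=6,interpolation=cv2.INTER_CUBIC)
p=np.array([.2003,.565,.1905]);a=np.radians(70.5);j=np.array([np.cos(a),np.sin(a),0])
for k in(-.0465,0,.0465):
  u=(proj('side',p+j*k)[0]-[120,40]+.5)*6;cv2.circle(big,tuple(int(v) for v in u),4,(0,0,255),-1)
  u=(proj('side',p+j*k+[0,0,.03])[0]-[120,40]+.5)*6;cv2.circle(big,tuple(int(v) for v in u),4,(0,255,255),-1)
cv2.imwrite('pics/z5.png',big)
q=P.reshape(-1,3);m=(np.linalg.norm(q[:,:2]-p[:2],axis=1)<.09)&(q[:,2]>.1)&(q[:,2]<.35)
q=q[m];print(np.percentile(q[:,2],[0,1,5,20,50]));
o=q[q[:,2]<q[:,2].min()+.06];M=np.round(o*1000).astype(int)
print(M[np.argsort(M[:,2])][:30])
s=robot.read_state();print(s['q'],s['tool_pos'],s['t'])
"
```

```text
[0.21327187 0.2188947  0.22760738 0.25999877 0.31368179]
[[216 613 213]
 [220 609 214]
 [192 516 214]
 [212 610 215]
 [224 607 215]
 [224 613 217]
 [217 608 219]
 [221 608 219]
 [179 515 219]
 [209 611 219]
 [213 607 220]
 [186 511 220]
 [194 511 220]
 [190 511 220]
 [176 512 221]
 [194 517 221]
 [217 612 222]
 [229 610 222]
 [225 609 222]
 [184 506 223]
 [210 611 223]
 [221 609 223]
 [180 514 224]
 [173 512 225]
 [229 612 225]
 [214 605 225]
 [218 610 226]
 [222 610 226]
 [191 514 226]
 [177 510 226]]
[ 4.85608168e-01  2.09656859e-01  1.73011969e+00  5.61531151e-06
  1.20190223e+00 -2.10198544e-01] [0.48084195 0.31166446 0.01741482] 2.5
```

View pics/z5.png

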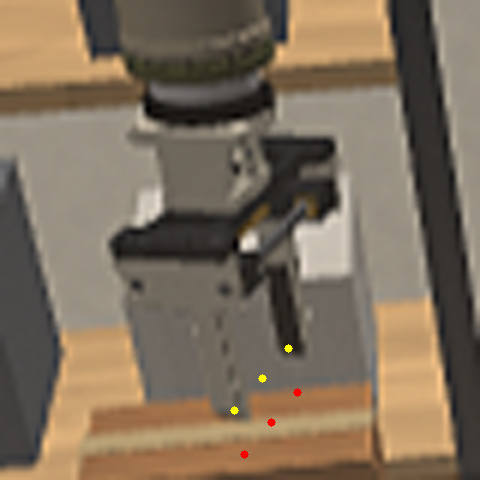

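At the start too, the visible fingertips were about 25-28 mm above the reported TCP. The tool offset in the state is therefore off by about +27 mm, and I'll treat true tip z as reported z + 0.027. I'll reopen and go lower, watching the force.

Call:
{"name": "drive_tool", "arguments": {"steps": [{"jaw": 0.8, "tx": 0, "ty": 0, "tz": 0, "turn": 0}, {"jaw": 0.8, "tx": 0, "ty": 0, "tz": 0, "turn": 0}, {"jaw": 0.8, "tx": 0, "ty": 0, "tz": 0, "turn": 0}, {"jaw": 0.8, "tx": 0, "ty": 0, "tz": 0, "turn": 0}, {"jaw": 0.8, "tx": 0, "ty": 0, "tz": 0, "turn": 0}, {"jaw": 0.8, "tx": 0, "ty": 0, "tz": 0.02, "turn": 0}, {"jaw": 0.8, "tx": 0, "ty": 0, "tz": 0.04, "turn": 0}, {"jaw": 0.8, "tx": 0, "ty": 0, "tz": 0.06, "turn": 0}, {"jaw": 0.8, "tx": 0, "ty": 0, "tz": 0.075, "turn": 0}, {"jaw": 0.8, "tx": 0, "ty": 0, "tz": 0.09, "turn": 0}, {"jaw": 0.8, "tx": 0, "ty": 0, "tz": 0.09, "turn": 0}], "force": 3}}

```text
t: 3.6
tool_pos: [0.4802, 0.3114, -0.0106]
orientation: [-1.33, -2.845, 0.002]
force: [0.1, 0.3, 0.0]
opening: 0.0744
```

```bash
python3 -c "
from h import *
snap('p1c',{'top':(130,170,230,270),'side':(215,130,295,200)})
to(.480,.3118,-.012,39.8)"
```

```text
now [ 0.4808  0.3117 -0.0097] jaw 39.9 q6 -0.21 | tx,ty,tz [ 0.002 -0.002  0.008] turn 0.0 (alt -1.0 ) op 0.0745 t 3.7 F [ 0.2 -0.1 -0.5]
```

View pics/sp1c.png

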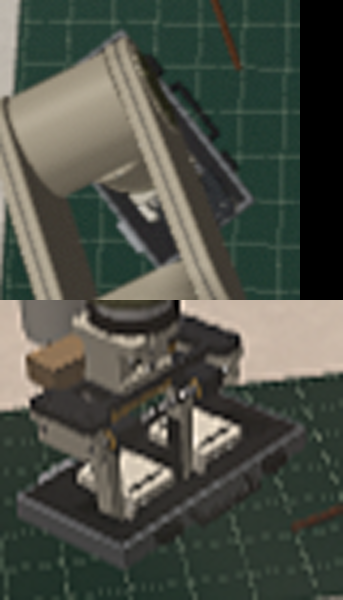

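The reported z is -0.010 with no contact force, which confirms the offset. The fingers now visibly straddle palette 1, so I'll close.

Call:
{"name": "drive_tool", "arguments": {"steps": [{"jaw": 0.4, "tx": 0, "ty": 0, "tz": 0, "turn": 0}, {"jaw": 0.4, "tx": 0, "ty": 0, "tz": 0, "turn": 0}, {"jaw": 0.4, "tx": 0, "ty": 0, "tz": 0, "turn": 0}, {"jaw": 0.4, "tx": 0, "ty": 0, "tz": 0, "turn": 0}, {"jaw": 0.4, "tx": 0, "ty": 0, "tz": 0, "turn": 0}], "force": 4}}

```text
t: 4.2
tool_pos: [0.481, 0.3117, -0.0093]
orientation: [1.331, 2.846, 0.0]
force: [-1.4, 0.0, 2.0]
opening: 0.0541
```

Call:
{"name": "drive_tool", "arguments": {"steps": [{"jaw": 0.4, "tx": 0, "ty": 0, "tz": -0.02, "turn": 0}, {"jaw": 0.4, "tx": 0, "ty": 0, "tz": -0.04, "turn": 0}, {"jaw": 0.4, "tx": 0, "ty": 0, "tz": -0.06, "turn": 0}, {"jaw": 0.4, "tx": 0, "ty": 0, "tz": -0.08, "turn": 0}, {"jaw": 0.4, "tx": 0, "ty": 0, "tz": -0.1, "turn": 0}, {"jaw": 0.4, "tx": 0, "ty": 0, "tz": -0.1, "turn": 0}], "force": 4}}

```text
t: 4.8
tool_pos: [0.4815, 0.3118, 0.0218]
orientation: [1.33, 2.845, 0.001]
force: [1.0, -2.1, 2.5]
opening: 0.054
```

```bash
python3 -c "
from h import *
snap('p1d',{'top':(130,170,230,270),'side':(215,130,295,200)})
to(.480,.3118,-.012,39.8)"
```

```text
now [0.4817 0.3116 0.0212] jaw 39.9 q6 -0.21 | tx,ty,tz [ 0.004 -0.004  0.111] turn 0.0 (alt -1.0 ) op 0.0536 t 4.9 F [ 1.4 -2.6  1.9]
```

View pics/sp1d.png

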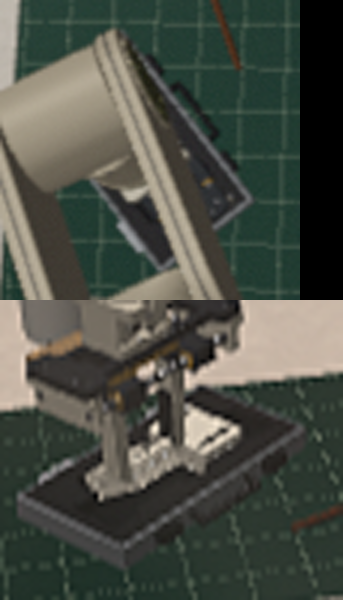

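Palette 1 is tilting out as intended: the near end is up, the wells face is showing and the far end is still in the cutout. I'll keep lifting slowly.

Call:
{"name": "drive_tool", "arguments": {"steps": [{"jaw": 0.4, "tx": -0.006, "ty": 0, "tz": -0.02, "turn": 0}, {"jaw": 0.4, "tx": -0.006, "ty": 0, "tz": -0.04, "turn": 0}, {"jaw": 0.4, "tx": -0.006, "ty": 0, "tz": -0.06, "turn": 0}, {"jaw": 0.4, "tx": 0, "ty": 0, "tz": -0.08, "turn": 0}, {"jaw": 0.4, "tx": 0, "ty": 0, "tz": -0.1, "turn": 0}, {"jaw": 0.4, "tx": 0, "ty": 0, "tz": -0.13, "turn": 0}, {"jaw": 0.4, "tx": 0, "ty": 0, "tz": -0.17, "turn": 0}, {"jaw": 0.4, "tx": 0, "ty": 0, "tz": -0.22, "turn": 0}, {"jaw": 0.4, "tx": 0, "ty": 0, "tz": -0.27, "turn": 0}, {"jaw": 0.4, "tx": 0, "ty": 0, "tz": -0.27, "turn": 0}], "force": 4}}

```text
t: 5.9
tool_pos: [0.4829, 0.3128, 0.1053]
orientation: [1.329, 2.843, 0.007]
force: [0.1, 0.3, -1.9]
opening: 0.0539
```

```bash
python3 -c "
from h import *
snap('p1e',{'top':(130,170,230,270),'side':(205,100,295,200)})
to(.480,.3118,-.012,39.8)"
```

```text
now [0.4814 0.312  0.1023] jaw 39.9 q6 -0.21 | tx,ty,tz [ 0.003 -0.005  0.381] turn 0.0 (alt -1.0 ) op 0.0541 t 6.0 F [ 0.   0.5 -1.4]
```

View pics/sp1e.png

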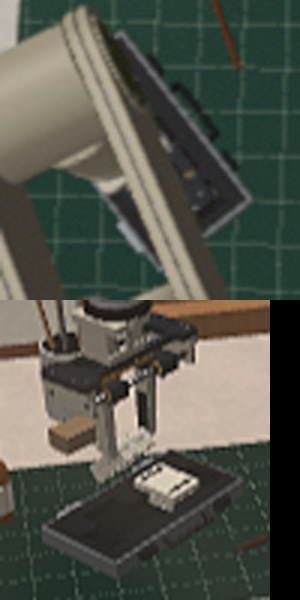

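Palette 1 is out and held, partly tilted with the far end down. I'll carry it over the mat, turning so its stored +x direction points along world +y.

```bash
python3 -c "
from h import *
to(.633,-.05,.11,0)"
```

```text
now [0.4814 0.312  0.1023] jaw 39.9 q6 -0.21 | tx,ty,tz [-1.25  -0.386 -0.026] turn 0.222 (alt -0.778 ) op 0.0541 t 6.0 F [ 0.   0.5 -1.4]
```

Call:
{"name": "drive_tool", "arguments": {"steps": [{"jaw": 0.4, "tx": -0.12, "ty": -0.03, "tz": -0.03, "turn": 0.03}, {"jaw": 0.4, "tx": -0.25, "ty": -0.07, "tz": -0.03, "turn": 0.07}, {"jaw": 0.4, "tx": -0.38, "ty": -0.11, "tz": -0.03, "turn": 0.11}, {"jaw": 0.4, "tx": -0.5, "ty": -0.15, "tz": -0.03, "turn": 0.15}, {"jaw": 0.4, "tx": -0.62, "ty": -0.19, "tz": -0.03, "turn": 0.19}, {"jaw": 0.4, "tx": -0.75, "ty": -0.23, "tz": -0.03, "turn": 0.222}, {"jaw": 0.4, "tx": -0.85, "ty": -0.27, "tz": -0.03, "turn": 0.222}, {"jaw": 0.4, "tx": -0.95, "ty": -0.3, "tz": -0.03, "turn": 0.222}, {"jaw": 0.4, "tx": -1.0, "ty": -0.32, "tz": -0.03, "turn": 0.222}, {"jaw": 0.4, "tx": -1.0, "ty": -0.32, "tz": -0.03, "turn": 0.222}], "force": 4}}

```text
t: 7.0
tool_pos: [0.5994, 0.0181, 0.1095]
orientation: [-2.225, -2.216, 0.002]
force: [0.5, -0.2, -1.5]
opening: 0.0537
```

```bash
python3 -c "
from h import *
snap('p1f',{'top':(210,130,340,240),'side':(240,110,370,260)})
to(.633,-.05,.11,0)"
```

```text
now [0.5989 0.0206 0.1097] jaw -0.1 q6 -0.05 | tx,ty,tz [-0.235  0.114 -0.001] turn -0.001 (alt 0.999 ) op 0.0538 t 7.1 F [-0.1  0.7 -1.8]
```

View pics/sp1f.png

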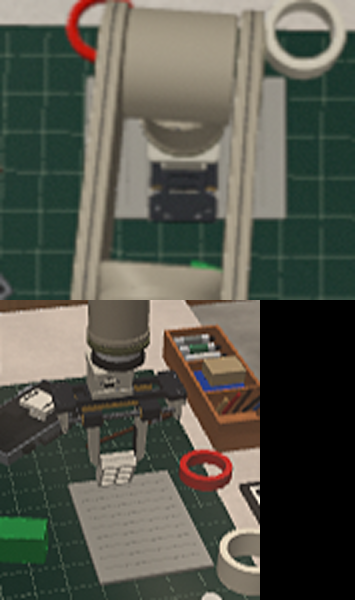

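In the side view (117,470) the wells now face the camera and the palette hangs nearly vertical. I'll fit a plane to the wells face to get the tilt.

```bash
cat >> h.py <<'E'
def face(tag,xr,yr,zr):
    z=np.load(f"pics/side{tag}.npz");P=cloud("side",z["d"]);im=z["im"]
    hs=cv2.cvtColor(im,cv2.COLOR_BGR2HSV)
    m=(P[...,0]>xr[0])&(P[...,0]<xr[1])&(P[...,1]>yr[0])&(P[...,1]<yr[1])&(P[...,2]>zr[0])&(P[...,2]<zr[1])
    v,u=np.nonzero(m);q=P[m];c=np.median(q,0);U,S,V=np.linalg.svd(q-c,full_matrices=False);n=V[2]
    if n[1]>0:n=-n
    print("n px",len(q),"px",u.min(),u.max(),v.min(),v.max(),"med",np.round(c,3),"normal",np.round(n,2),"lo",np.round(np.percentile(q,2,0),3),"hi",np.round(np.percentile(q,98,0),3),"resid",round(float(np.std((q-c)@n)),4))
    return q
E
python3 -c "
from h import *
q=face('p1f',(.57,.63),(-.05,.08),(.04,.115))
o=q[np.argsort(q[:,2])]
for a in np.arange(.04,.14,.01):
  s=q[(q[:,2]>=a)&(q[:,2]<a+.01)]
  if len(s):print(round(a,3),len(s),np.round(np.median(s,0),4))
"
```

```text
n px 103 px 288 306 194 203 med [0.598 0.027 0.098] normal [-0.07 -0.89 -0.44] lo [0.573 0.016 0.079] hi [0.626 0.038 0.111] resid 0.004
0.07 4 [0.603  0.033  0.0789]
0.08 38 [0.5991 0.0315 0.0838]
0.09 18 [0.5913 0.0233 0.098 ]
0.1 39 [0.5977 0.0224 0.1028]
0.11 4 [0.5857 0.0199 0.1114]
```

The wells normal is (−0.07, −0.89, −0.44), so it has rotated about 64° from horizontal, with the lower end toward +y. I'll lower it to just above the mat, relax the grip to 3 N and see whether it swings further.

Call:
{"name": "drive_tool", "arguments": {"steps": [{"jaw": 0.4, "tx": -0.02, "ty": 0.04, "tz": 0.03, "turn": 0}, {"jaw": 0.4, "tx": -0.04, "ty": 0.08, "tz": 0.08, "turn": 0}, {"jaw": 0.4, "tx": -0.05, "ty": 0.114, "tz": 0.13, "turn": 0}, {"jaw": 0.4, "tx": -0.05, "ty": 0.114, "tz": 0.17, "turn": 0}, {"jaw": 0.4, "tx": -0.05, "ty": 0.114, "tz": 0.2, "turn": 0}, {"jaw": 0.4, "tx": -0.05, "ty": 0.114, "tz": 0.2, "turn": 0}, {"jaw": 0.4, "tx": -0.05, "ty": 0.114, "tz": 0.2, "turn": 0}], "force": 3}}

```text
t: 7.8
tool_pos: [0.6333, 0.0056, 0.0506]
orientation: [-2.222, -2.22, 0.0]
force: [0.1, -0.9, -1.5]
opening: 0.0537
```

```bash
python3 -c "
from h import *
snap('p1g',{'top':(210,130,340,240),'side':(260,130,350,250)})
to(.633,.005,.041,0)
q=face('p1g',(.60,.67),(-.05,.08),(.02,.06))
for a in np.arange(.01,.14,.01):
  s=q[(q[:,2]>=a)&(q[:,2]<a+.01)]
  if len(s):print(round(a,3),len(s),np.round(np.median(s,0),4))
"
```

```text
now [0.6341 0.0051 0.0515] jaw -0.1 q6 -0.07 | tx,ty,tz [-0.    -0.004  0.035] turn -0.0 (alt 1.0 ) op 0.0543 t 7.9 F [ 0.1 -0.1 -1.5]
n px 106 px 300 318 211 220 med [0.631 0.007 0.039] normal [-0.07 -0.91 -0.41] lo [ 0.608 -0.006  0.021] hi [0.66  0.02  0.059] resid 0.0041
0.02 35 [0.633  0.0124 0.0243]
0.03 19 [0.6253 0.0057 0.0364]
0.04 39 [0.634  0.0055 0.0436]
0.05 13 [ 0.6119 -0.0026  0.0538]
```

View pics/sp1g.png

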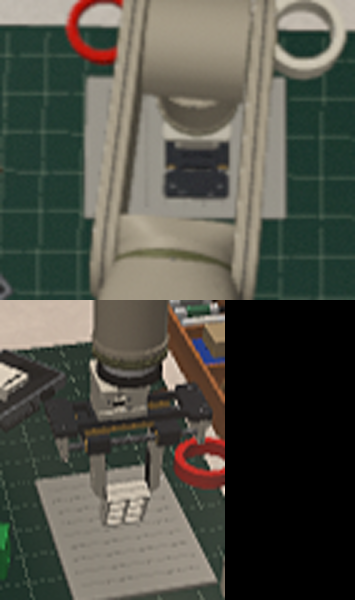

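Call:
{"name": "drive_tool", "arguments": {"steps": [{"jaw": 0.4, "tx": 0, "ty": 0, "tz": 0.015, "turn": 0}, {"jaw": 0.4, "tx": 0, "ty": 0, "tz": 0.03, "turn": 0}, {"jaw": 0.4, "tx": 0, "ty": 0, "tz": 0.038, "turn": 0}, {"jaw": 0.4, "tx": 0, "ty": 0, "tz": 0.038, "turn": 0}], "force": 3}}

```text
t: 8.3
tool_pos: [0.6336, 0.0048, 0.0388]
orientation: [-2.223, -2.22, 0.0]
force: [-0.0, 0.1, -0.5]
opening: 0.0539
```

The vertical force dropped by 1 N, so the edge has touched the mat. Now I'll walk the grip along +y over the edge.

Call:
{"name": "drive_tool", "arguments": {"steps": [{"jaw": 0.4, "tx": 0.015, "ty": 0, "tz": 0, "turn": 0}, {"jaw": 0.4, "tx": 0.03, "ty": 0, "tz": -0.002, "turn": 0}, {"jaw": 0.4, "tx": 0.045, "ty": 0, "tz": -0.003, "turn": 0}, {"jaw": 0.4, "tx": 0.06, "ty": 0, "tz": -0.004, "turn": 0}, {"jaw": 0.4, "tx": 0.075, "ty": 0, "tz": -0.004, "turn": 0}, {"jaw": 0.4, "tx": 0.09, "ty": 0, "tz": -0.003, "turn": 0}, {"jaw": 0.4, "tx": 0.09, "ty": 0, "tz": -0.003, "turn": 0}], "force": 3}}

```text
t: 9.0
tool_pos: [0.6336, 0.0327, 0.0398]
orientation: [-2.222, -2.22, 0.0]
force: [0.5, 0.2, -2.0]
opening: 0.0537
```

```bash
python3 -c "
from h import *
snap('p1h',{'top':(210,130,340,240),'side':(260,130,350,250)})
to(.633,.005,.041,0)
q=face('p1h',(.60,.67),(-.05,.08),(.014,.06))
for a in np.arange(.01,.14,.01):
  s=q[(q[:,2]>=a)&(q[:,2]<a+.01)]
  if len(s):print(round(a,3),len(s),np.round(np.median(s,0),4))
"
```

```text
now [0.6337 0.032  0.0398] jaw -0.1 q6 -0.03 | tx,ty,tz [-0.09  -0.002 -0.004] turn -0.0 (alt 1.0 ) op 0.0539 t 9.1 F [ 0.2 -0.3 -2.1]
n px 143 px 298 316 208 218 med [0.633 0.025 0.035] normal [-0.07 -0.93 -0.36] lo [0.607 0.014 0.015] hi [0.66  0.041 0.058] resid 0.0044
0.01 17 [0.6374 0.0304 0.0165]
0.02 19 [0.6236 0.0268 0.0273]
0.03 47 [0.6319 0.0274 0.0329]
0.04 11 [0.6319 0.0209 0.0436]
0.05 49 [0.6328 0.0176 0.0533]
```

View pics/sp1h.png

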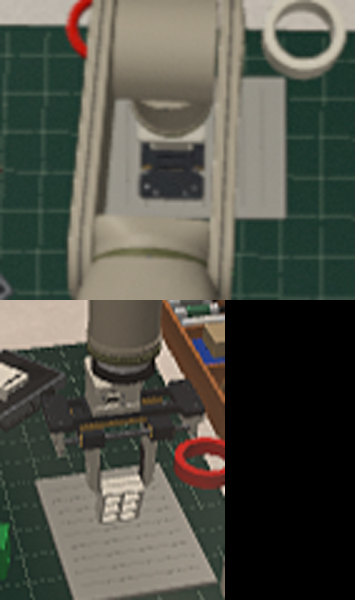

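Call:
{"name": "drive_tool", "arguments": {"steps": [{"jaw": 0.4, "tx": -0.03, "ty": 0, "tz": -0.02, "turn": 0}, {"jaw": 0.4, "tx": -0.12, "ty": 0, "tz": -0.02, "turn": 0}, {"jaw": 0.4, "tx": -0.12, "ty": 0, "tz": -0.02, "turn": 0}, {"jaw": 0.4, "tx": -0.12, "ty": 0, "tz": 0.003, "turn": 0}, {"jaw": 0.4, "tx": -0.12, "ty": 0, "tz": 0.008, "turn": 0}, {"jaw": 0.4, "tx": -0.12, "ty": 0, "tz": 0.008, "turn": 0}], "force": 3}}

```text
t: 9.7
tool_pos: [0.6341, -0.0037, 0.0377]
orientation: [2.222, 2.22, 0.001]
force: [1.1, 0.3, 0.5]
opening: 0.0541
```

Call:
{"name": "drive_tool", "arguments": {"steps": [{"jaw": 0.4, "tx": 0.01, "ty": 0, "tz": 0, "turn": 0}, {"jaw": 0.4, "tx": 0.02, "ty": 0, "tz": 0, "turn": 0}, {"jaw": 0.4, "tx": 0.035, "ty": 0, "tz": 0.0, "turn": 0}, {"jaw": 0.4, "tx": 0.05, "ty": 0, "tz": 0.0, "turn": 0}, {"jaw": 0.4, "tx": 0.065, "ty": 0, "tz": 0.0, "turn": 0}], "force": 3}}

```text
t: 10.2
tool_pos: [0.6334, 0.0161, 0.0373]
orientation: [-2.222, -2.22, 0.0]
force: [0.7, -0.0, -1.7]
opening: 0.0539
```

```bash
python3 -c "
from h import *
snap('p1i',{'side':(260,130,350,250)})
to(.633,.005,.041,0)
q=face('p1i',(.60,.67),(-.05,.08),(.014,.06))
for a in np.arange(.01,.14,.01):
  s=q[(q[:,2]>=a)&(q[:,2]<a+.01)]
  if len(s):print(round(a,3),len(s),np.round(np.median(s,0),4))
"
```

```text
now [0.6335 0.0163 0.0373] jaw -0.0 q6 -0.05 | tx,ty,tz [-0.038 -0.002 -0.012] turn -0.0 (alt 1.0 ) op 0.0538 t 10.3 F [ 0.4  0.3 -1.3]
n px 197 px 300 318 210 224 med [0.632 0.001 0.037] normal [-0.07 -0.99 -0.09] lo [ 0.607 -0.007  0.015] hi [0.66  0.017 0.059] resid 0.0056
0.01 21 [0.6314 0.0054 0.017 ]
0.02 27 [ 0.6321 -0.0011  0.0268]
0.03 63 [0.6317 0.0033 0.0328]
0.04 18 [ 0.6326 -0.0024  0.0438]
0.05 68 [ 6.345e-01 -1.000e-04  5.480e-02]
```

View pics/sp1i.png

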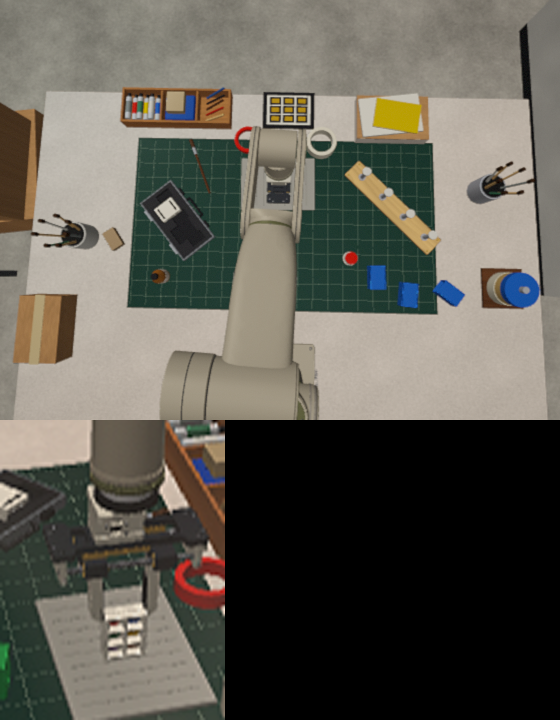

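The palette is now upright (normal −0.99, −0.09). I'll continue over the back edge along the arc.

Call:
{"name": "drive_tool", "arguments": {"steps": [{"jaw": 0.4, "tx": 0.02, "ty": 0, "tz": 0.0, "turn": 0}, {"jaw": 0.4, "tx": 0.035, "ty": 0, "tz": 0.0, "turn": 0}, {"jaw": 0.4, "tx": 0.05, "ty": 0, "tz": 0.0, "turn": 0}, {"jaw": 0.4, "tx": 0.065, "ty": 0, "tz": 0.0, "turn": 0}, {"jaw": 0.4, "tx": 0.08, "ty": 0, "tz": 0.003, "turn": 0}, {"jaw": 0.4, "tx": 0.095, "ty": 0, "tz": 0.008, "turn": 0}, {"jaw": 0.4, "tx": 0.11, "ty": 0, "tz": 0.014, "turn": 0}, {"jaw": 0.4, "tx": 0.125, "ty": 0, "tz": 0.02, "turn": 0}, {"jaw": 0.4, "tx": 0.14, "ty": 0, "tz": 0.027, "turn": 0}], "force": 3}}

```text
t: 11.2
tool_pos: [0.6341, 0.0579, 0.0298]
orientation: [2.223, 2.22, 0.001]
force: [-1.5, 1.3, 4.7]
opening: 0.0542
```

```bash
python3 -c "
from h import *
snap('p1j',{'top':(210,130,340,240),'side':(260,130,350,250)})
to(.633,.005,.041,0)
q=face('p1j',(.60,.67),(-.02,.12),(.014,.06))
for a in np.arange(.01,.14,.01):
  s=q[(q[:,2]>=a)&(q[:,2]<a+.01)]
  if len(s):print(round(a,3),len(s),np.round(np.median(s,0),4))
"
```

```text
now [0.6339 0.0583 0.0293] jaw -0.1 q6 0.01 | tx,ty,tz [-0.177 -0.003 -0.039] turn -0.0 (alt 1.0 ) op 0.054 t 11.3 F [-0.4  2.1  2.1]
n px 260 px 296 316 201 220 med [0.633 0.033 0.037] normal [ 0.   -0.93  0.37] lo [0.607 0.019 0.015] hi [0.661 0.05  0.059] resid 0.0062
0.01 50 [0.6342 0.0255 0.0164]
0.02 37 [0.6329 0.0312 0.0237]
0.03 68 [0.6335 0.0306 0.0359]
0.04 45 [0.6332 0.038  0.0435]
0.05 60 [0.6314 0.0379 0.0569]
```

View pics/sp1j.png

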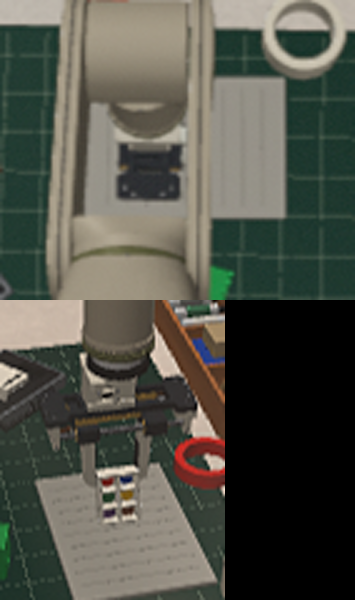

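Now 22° past vertical with the stained wells turned upward. Continuing.

Call:
{"name": "drive_tool", "arguments": {"steps": [{"jaw": 0.4, "tx": 0.015, "ty": 0, "tz": 0.004, "turn": 0}, {"jaw": 0.4, "tx": 0.03, "ty": 0, "tz": 0.009, "turn": 0}, {"jaw": 0.4, "tx": 0.045, "ty": 0, "tz": 0.015, "turn": 0}, {"jaw": 0.4, "tx": 0.059, "ty": 0, "tz": 0.022, "turn": 0}, {"jaw": 0.4, "tx": 0.074, "ty": 0, "tz": 0.031, "turn": 0}, {"jaw": 0.4, "tx": 0.088, "ty": 0, "tz": 0.041, "turn": 0}, {"jaw": 0.4, "tx": 0.1, "ty": 0, "tz": 0.053, "turn": 0}, {"jaw": 0.4, "tx": 0.112, "ty": 0, "tz": 0.065, "turn": 0}], "force": 3}}

```text
t: 12.1
tool_pos: [0.6338, 0.0915, 0.0096]
orientation: [-2.223, -2.22, -0.0]
force: [1.3, 1.2, 1.1]
opening: 0.0538
```

```bash
python3 -c "
from h import *
snap('p1k',{'top':(210,130,340,240),'side':(260,130,350,250)})
to(.633,.005,.041,0)
q=face('p1k',(.60,.67),(-.02,.15),(.014,.06))
for a in np.arange(.01,.14,.01):
  s=q[(q[:,2]>=a)&(q[:,2]<a+.01)]
  if len(s):print(round(a,3),len(s),np.round(np.median(s,0),4))
"
```

```text
now [0.6333 0.0917 0.0091] jaw -0.1 q6 0.06 | tx,ty,tz [-0.289 -0.001 -0.106] turn -0.0 (alt 1.0 ) op 0.0538 t 12.2 F [ 0.5  0.1 -0.5]
n px 355 px 293 315 196 216 med [0.633 0.059 0.04 ] normal [-0.04 -0.54  0.84] lo [0.606 0.028 0.019] hi [0.662 0.085 0.059] resid 0.0063
0.01 13 [0.6412 0.0383 0.0185]
0.02 89 [0.6319 0.042  0.0256]
0.03 81 [0.633  0.057  0.0366]
0.04 86 [0.6322 0.0653 0.0449]
0.05 86 [0.6349 0.0762 0.0544]
```

View pics/sp1k.png

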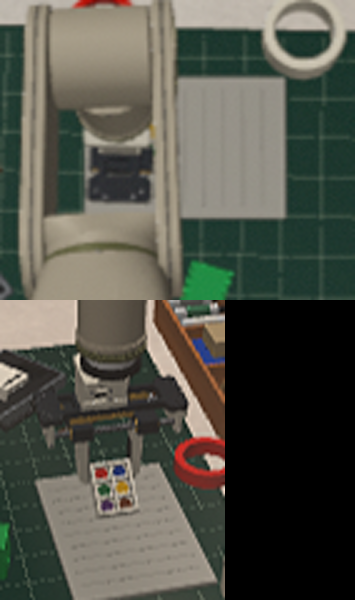

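Call:
{"name": "drive_tool", "arguments": {"steps": [{"jaw": 0.4, "tx": 0.01, "ty": 0, "tz": 0.012, "turn": 0}, {"jaw": 0.4, "tx": 0.02, "ty": 0, "tz": 0.025, "turn": 0}, {"jaw": 0.4, "tx": 0.03, "ty": 0, "tz": 0.04, "turn": 0}, {"jaw": 0.4, "tx": 0.037, "ty": 0, "tz": 0.055, "turn": 0}, {"jaw": 0.4, "tx": 0.043, "ty": 0, "tz": 0.068, "turn": 0}, {"jaw": 0.4, "tx": 0.043, "ty": 0, "tz": 0.068, "turn": 0}], "force": 3}}

```text
t: 12.8
tool_pos: [0.6332, 0.104, -0.0115]
orientation: [-2.222, -2.22, 0.002]
force: [-0.5, 1.4, -1.5]
opening: 0.0536
```

```bash
python3 -c "
from h import *
snap('p1l',{'top':(210,130,340,240),'side':(260,130,350,250)})
to(.633,.005,.041,0)
q=face('p1l',(.60,.67),(-.02,.15),(.018,.06))
"
```

```text
now [ 0.6333  0.1037 -0.011 ] jaw -0.1 q6 0.08 | tx,ty,tz [-0.329 -0.001 -0.173] turn -0.0 (alt 1.0 ) op 0.0539 t 12.9 F [-0.8  0.6 -1.4]
n px 369 px 293 314 192 215 med [0.633 0.075 0.034] normal [-0.05 -0.27  0.96] lo [0.602 0.034 0.02 ] hi [0.667 0.101 0.055] resid 0.0065
```

View pics/sp1l.png

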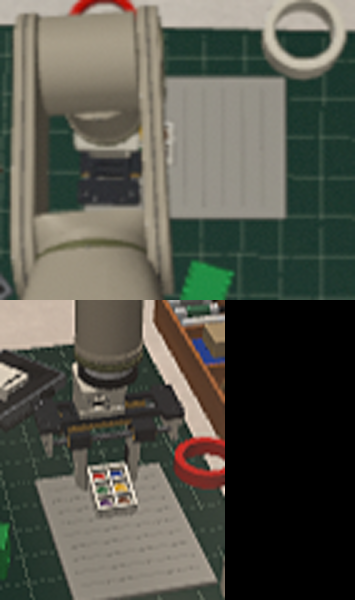

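About 15° remain. I'll lower 3 mm more, open, and let the raised end settle.

Call:
{"name": "drive_tool", "arguments": {"steps": [{"jaw": 0.4, "tx": 0.002, "ty": 0, "tz": 0.01, "turn": 0}, {"jaw": 0.4, "tx": 0.002, "ty": 0, "tz": 0.01, "turn": 0}, {"jaw": 0.7, "tx": 0.002, "ty": 0, "tz": 0.01, "turn": 0}, {"jaw": 0.8, "tx": 0.002, "ty": 0, "tz": 0.01, "turn": 0}, {"jaw": 0.8, "tx": 0.002, "ty": 0, "tz": 0.01, "turn": 0}, {"jaw": 0.8, "tx": 0.002, "ty": 0, "tz": 0.01, "turn": 0}, {"jaw": 0.8, "tx": 0.002, "ty": 0, "tz": -0.1, "turn": 0}, {"jaw": 0.8, "tx": 0.002, "ty": 0, "tz": -0.25, "turn": 0}, {"jaw": 0.8, "tx": 0.002, "ty": 0, "tz": -0.4, "turn": 0}, {"jaw": 0.8, "tx": 0.002, "ty": 0, "tz": -0.4, "turn": 0}], "force": 3}}

```text
t: 13.9
tool_pos: [0.6391, 0.105, 0.1187]
orientation: [2.217, 2.214, 0.016]
force: [1.4, 0.2, 0.6]
opening: 0.0746
```

```bash
python3 -c "
from h import *
to(.5347+.0153,.3885-.0184,-.0097,39.8)"
```

```text
now [0.6391 0.105  0.1187] jaw -0.1 q6 0.09 | tx,ty,tz [ 0.883 -0.304  0.425] turn -0.222 (alt 0.778 ) op 0.0746 t 13.9 F [1.4 0.2 0.6]
```

Call:
{"name": "drive_tool", "arguments": {"steps": [{"jaw": 0.8, "tx": 0.3, "ty": -0.1, "tz": 0, "turn": -0.1}, {"jaw": 0.8, "tx": 0.883, "ty": -0.29, "tz": 0, "turn": -0.222}, {"jaw": 0.8, "tx": 0.883, "ty": -0.29, "tz": 0, "turn": -0.222}, {"jaw": 0.8, "tx": 0.883, "ty": -0.29, "tz": 0, "turn": -0.222}, {"jaw": 0.8, "tx": 0.883, "ty": -0.29, "tz": 0, "turn": -0.222}, {"jaw": 0.8, "tx": 0.883, "ty": -0.29, "tz": 0, "turn": -0.222}, {"jaw": 0.8, "tx": 0.883, "ty": -0.29, "tz": 0, "turn": -0.222}, {"jaw": 0.8, "tx": 0.883, "ty": -0.29, "tz": 0, "turn": -0.222}, {"jaw": 0.8, "tx": 0.883, "ty": -0.29, "tz": 0, "turn": -0.222}], "force": 3}}

```text
t: 14.8
tool_pos: [0.5477, 0.3683, 0.1092]
orientation: [1.332, 2.845, -0.001]
force: [-0.6, -0.6, 0.4]
opening: 0.0744
```

```bash
python3 -c "
from h import *
snap('p2a',{'top':(110,130,340,260),'side':(200,110,370,260)})
to(.5347+.0153,.3885-.0184,-.0097,39.8)
q=face('p2a',(.58,.69),(-.02,.15),(.018,.06))
"
```

```text
now [0.5479 0.3681 0.1094] jaw 39.8 q6 -0.18 | tx,ty,tz [0.001 0.01  0.397] turn -0.0 (alt 1.0 ) op 0.0744 t 14.9 F [ 0.1 -0.4 -0.3]
n px 254 px 294 314 198 215 med [0.634 0.07  0.027] normal [ 0.01 -0.   -1.  ] lo [0.608 0.038 0.019] hi [0.661 0.109 0.032] resid 0.0041
```

View pics/sp2a.png

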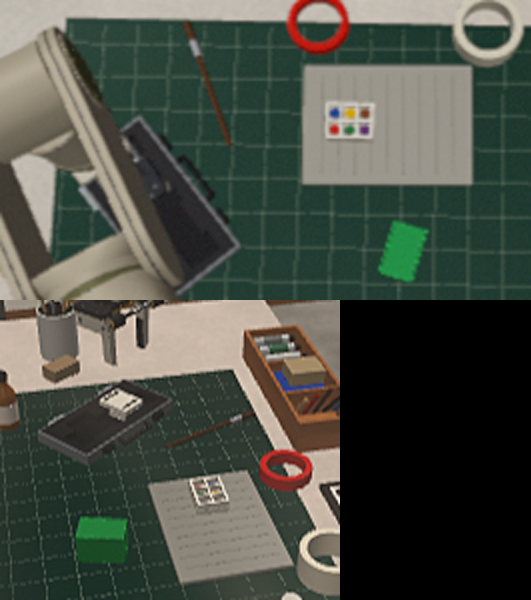

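Palette 1 lies flat, wells up, on the mat at (0.634, 0.073) (top view (350,118) in the crop). Now palette 2, the same way.

Call:
{"name": "drive_tool", "arguments": {"steps": [{"jaw": 0.8, "tx": -0.007, "ty": 0.01, "tz": 0.12, "turn": 0}, {"jaw": 0.8, "tx": -0.007, "ty": 0.01, "tz": 0.22, "turn": 0}, {"jaw": 0.8, "tx": -0.007, "ty": 0.01, "tz": 0.3, "turn": 0}, {"jaw": 0.8, "tx": -0.007, "ty": 0.01, "tz": 0.36, "turn": 0}, {"jaw": 0.8, "tx": -0.007, "ty": 0.01, "tz": 0.395, "turn": 0}, {"jaw": 0.8, "tx": -0.007, "ty": 0.01, "tz": 0.395, "turn": 0}], "force": 4}}

```text
t: 15.5
tool_pos: [0.5502, 0.3688, -0.0105]
orientation: [-1.331, -2.844, 0.003]
force: [-0.9, -0.1, -0.3]
opening: 0.0742
```

```bash
python3 -c "
from h import *
snap('p2b',{'top':(110,130,340,260),'side':(215,120,305,200)})
to(.5347+.0160,.3885-.0192,-.0097,39.8)
"
```

```text
now [ 0.5517  0.37   -0.0079] jaw 39.9 q6 -0.18 | tx,ty,tz [ 0.    -0.004  0.006] turn 0.0 (alt -1.0 ) op 0.0744 t 15.6 F [ 0.1 -0.4  0.3]
```

View pics/sp2b.png

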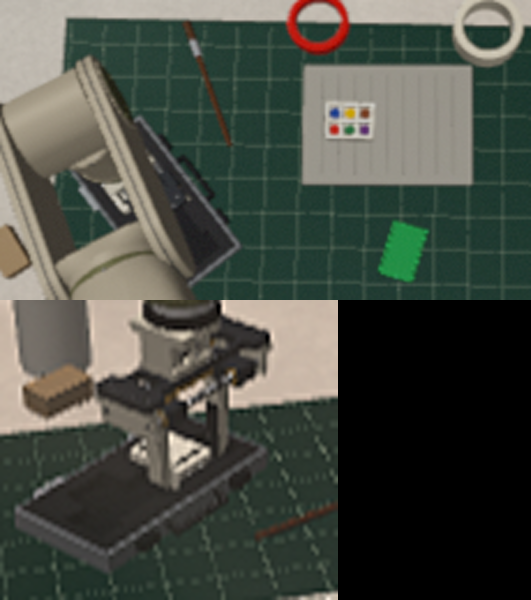

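The fingers straddle palette 2 at its notched end. I'll close, then lift slowly.

Call:
{"name": "drive_tool", "arguments": {"steps": [{"jaw": 0.4, "tx": 0, "ty": -0.004, "tz": 0.005, "turn": 0}, {"jaw": 0.4, "tx": 0, "ty": -0.004, "tz": 0.005, "turn": 0}, {"jaw": 0.4, "tx": 0, "ty": -0.004, "tz": 0.005, "turn": 0}, {"jaw": 0.4, "tx": 0, "ty": -0.004, "tz": 0.005, "turn": 0}, {"jaw": 0.4, "tx": 0, "ty": -0.004, "tz": 0.005, "turn": 0}], "force": 4}}

```text
t: 16.1
tool_pos: [0.5503, 0.3693, -0.0096]
orientation: [1.33, 2.845, 0.001]
force: [-1.1, -0.7, 5.1]
opening: 0.0539
```

Call:
{"name": "drive_tool", "arguments": {"steps": [{"jaw": 0.4, "tx": 0, "ty": 0, "tz": -0.02, "turn": 0}, {"jaw": 0.4, "tx": 0, "ty": 0, "tz": -0.04, "turn": 0}, {"jaw": 0.4, "tx": 0, "ty": 0, "tz": -0.06, "turn": 0}, {"jaw": 0.4, "tx": 0, "ty": 0, "tz": -0.08, "turn": 0}, {"jaw": 0.4, "tx": -0.006, "ty": 0, "tz": -0.1, "turn": 0}, {"jaw": 0.4, "tx": -0.006, "ty": 0, "tz": -0.12, "turn": 0}, {"jaw": 0.4, "tx": -0.006, "ty": 0, "tz": -0.14, "turn": 0}, {"jaw": 0.4, "tx": 0, "ty": 0, "tz": -0.16, "turn": 0}, {"jaw": 0.4, "tx": 0, "ty": 0, "tz": -0.19, "turn": 0}, {"jaw": 0.4, "tx": 0, "ty": 0, "tz": -0.23, "turn": 0}, {"jaw": 0.4, "tx": 0, "ty": 0, "tz": -0.28, "turn": 0}, {"jaw": 0.4, "tx": 0, "ty": 0, "tz": -0.34, "turn": 0}], "force": 4}}

```text
t: 17.3
tool_pos: [0.5498, 0.369, 0.0926]
orientation: [-1.331, -2.846, 0.001]
force: [-0.1, -0.3, -1.6]
opening: 0.0538
```

```bash
python3 -c "
from h import *
snap('p2c',{'top':(110,130,340,260),'side':(215,100,305,200)})
to(.633,-.105,.11,0)
"
```

```text
now [0.5523 0.3704 0.0962] jaw 39.9 q6 -0.18 | tx,ty,tz [-1.389 -0.809 -0.049] turn 0.222 (alt -0.778 ) op 0.054 t 17.4 F [-0.2 -0.2 -0.8]
```

View pics/sp2c.png

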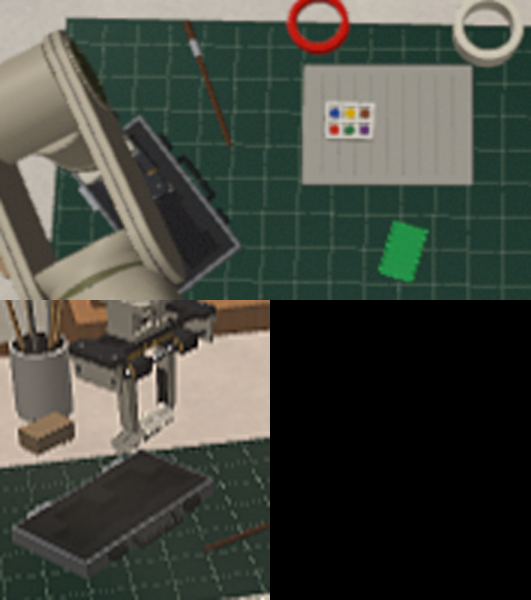

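Palette 2 is out and held, and both cutouts are empty. Carrying it to the right half of the mat.

Call:
{"name": "drive_tool", "arguments": {"steps": [{"jaw": 0.4, "tx": -0.1, "ty": -0.05, "tz": -0.05, "turn": 0.04}, {"jaw": 0.4, "tx": -0.22, "ty": -0.12, "tz": -0.05, "turn": 0.08}, {"jaw": 0.4, "tx": -0.34, "ty": -0.19, "tz": -0.05, "turn": 0.12}, {"jaw": 0.4, "tx": -0.46, "ty": -0.26, "tz": -0.05, "turn": 0.16}, {"jaw": 0.4, "tx": -0.58, "ty": -0.34, "tz": -0.05, "turn": 0.2}, {"jaw": 0.4, "tx": -0.7, "ty": -0.41, "tz": -0.05, "turn": 0.222}, {"jaw": 0.4, "tx": -0.82, "ty": -0.48, "tz": -0.05, "turn": 0.222}, {"jaw": 0.4, "tx": -0.92, "ty": -0.54, "tz": -0.05, "turn": 0.222}, {"jaw": 0.4, "tx": -1.0, "ty": -0.59, "tz": -0.05, "turn": 0.222}, {"jaw": 0.4, "tx": -1.0, "ty": -0.59, "tz": -0.05, "turn": 0.222}], "force": 4}}

```text
t: 18.4
tool_pos: [0.6068, 0.0215, 0.1064]
orientation: [2.227, 2.215, -0.001]
force: [-0.2, -0.5, -2.1]
opening: 0.0541
```

```bash
python3 -c "
from h import *
snap('p2d',{'top':(110,130,340,260),'side':(255,100,365,230)})
to(.633,-.105,.06,0)
"
```

```text
now [0.6063 0.0249 0.1063] jaw -0.2 q6 -0.04 | tx,ty,tz [-0.433  0.09   0.154] turn -0.001 (alt 0.999 ) op 0.054 t 18.5 F [-0.6  0.2 -2.2]
```

View pics/sp2d.png

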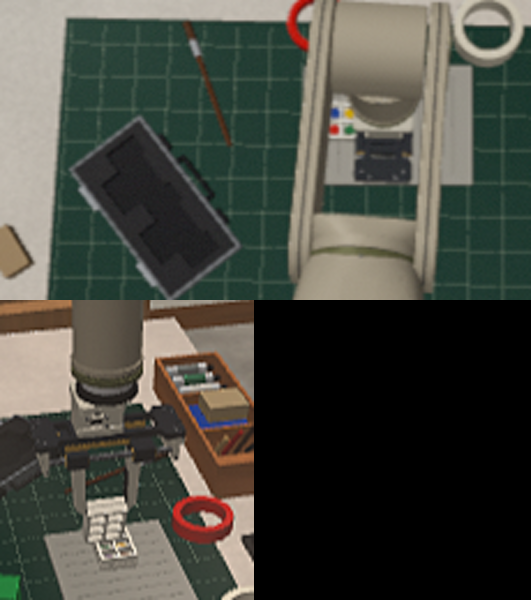

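Call:
{"name": "drive_tool", "arguments": {"steps": [{"jaw": 0.4, "tx": -0.1, "ty": 0.03, "tz": 0, "turn": 0}, {"jaw": 0.4, "tx": -0.22, "ty": 0.06, "tz": 0, "turn": 0}, {"jaw": 0.4, "tx": -0.34, "ty": 0.09, "tz": 0, "turn": 0}, {"jaw": 0.4, "tx": -0.4, "ty": 0.09, "tz": 0.05, "turn": 0}, {"jaw": 0.4, "tx": -0.4, "ty": 0.09, "tz": 0.1, "turn": 0}, {"jaw": 0.4, "tx": -0.4, "ty": 0.09, "tz": 0.15, "turn": 0}, {"jaw": 0.4, "tx": -0.4, "ty": 0.09, "tz": 0.187, "turn": 0}, {"jaw": 0.4, "tx": -0.4, "ty": 0.09, "tz": 0.187, "turn": 0}], "force": 3.5}}

```text
t: 19.3
tool_pos: [0.631, -0.0926, 0.047]
orientation: [-2.218, -2.218, 0.004]
force: [-0.4, 0.1, -2.1]
opening: 0.0537
```

```bash
python3 -c "
from h import *
snap('p2e',{'top':(110,130,340,260),'side':(255,130,365,260)})
to(.633,-.095,.038,0)
q=face('p2e',(.60,.67),(-.14,-.05),(.012,.06))
for a in np.arange(.01,.14,.01):
  s=q[(q[:,2]>=a)&(q[:,2]<a+.01)]
  if len(s):print(round(a,3),len(s),np.round(np.median(s,0),4))
"
```

```text
now [ 0.633  -0.0935  0.05  ] jaw -0.0 q6 -0.23 | tx,ty,tz [-0.005  0.     0.04 ] turn -0.0 (alt 1.0 ) op 0.0542 t 19.4 F [-0.1 -0.3 -1.6]
n px 157 px 307 326 233 244 med [ 0.631 -0.096  0.037] normal [-0.06 -0.96 -0.27] lo [ 0.606 -0.109  0.016] hi [ 0.658 -0.084  0.059] resid 0.0045
0.01 26 [ 0.6328 -0.0948  0.0179]
0.02 37 [ 0.6311 -0.0943  0.022 ]
0.03 37 [ 0.6278 -0.0993  0.0382]
0.04 39 [ 0.6321 -0.0983  0.0416]
0.05 18 [ 0.6233 -0.1069  0.057 ]
```

View pics/sp2e.png

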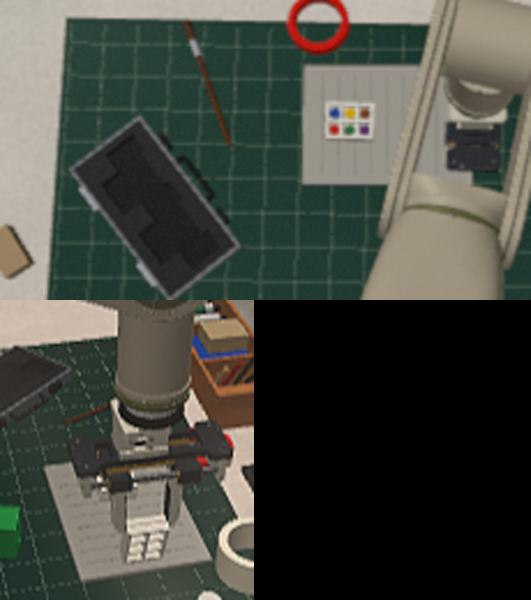

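Hanging at about 75°, lower wells edge at y≈−0.092. I'll shift 12 mm inward, touch down and walk it over.

Call:
{"name": "drive_tool", "arguments": {"steps": [{"jaw": 0.4, "tx": 0.04, "ty": 0, "tz": 0, "turn": 0}, {"jaw": 0.4, "tx": 0.04, "ty": 0, "tz": 0.02, "turn": 0}, {"jaw": 0.4, "tx": 0.04, "ty": 0, "tz": 0.035, "turn": 0}, {"jaw": 0.4, "tx": 0.04, "ty": 0, "tz": 0.043, "turn": 0}, {"jaw": 0.4, "tx": 0.04, "ty": 0, "tz": 0.043, "turn": 0}], "force": 3}}

```text
t: 19.9
tool_pos: [0.6339, -0.0829, 0.038]
orientation: [2.222, 2.219, 0.001]
force: [1.3, -0.3, -0.6]
opening: 0.0537
```

Call:
{"name": "drive_tool", "arguments": {"steps": [{"jaw": 0.4, "tx": 0.01, "ty": 0, "tz": 0, "turn": 0}, {"jaw": 0.4, "tx": 0.02, "ty": 0, "tz": 0, "turn": 0}, {"jaw": 0.4, "tx": 0.035, "ty": 0, "tz": 0.0, "turn": 0}, {"jaw": 0.4, "tx": 0.05, "ty": 0, "tz": 0.0, "turn": 0}, {"jaw": 0.4, "tx": 0.065, "ty": 0, "tz": 0.0, "turn": 0}], "force": 3}}

```text
t: 20.4
tool_pos: [0.6328, -0.0626, 0.0371]
orientation: [-2.222, -2.219, 0.001]
force: [-0.6, 0.5, -1.7]
opening: 0.054
```

```bash
python3 -c "
from h import *
snap('p2f',{'top':(110,130,340,260),'side':(255,130,365,260)})
to(.633,-.095,.038,0)
q=face('p2f',(.60,.67),(-.14,-.03),(.012,.06))
for a in np.arange(.01,.14,.01):
  s=q[(q[:,2]>=a)&(q[:,2]<a+.01)]
  if len(s):print(round(a,3),len(s),np.round(np.median(s,0),4))
"
```

```text
now [ 0.6329 -0.0622  0.0371] jaw -0.0 q6 -0.18 | tx,ty,tz [-0.109  0.    -0.003] turn -0.0 (alt 1.0 ) op 0.0539 t 20.5 F [-0.7 -0.2 -1.7]
n px 212 px 305 324 226 240 med [ 0.632 -0.076  0.036] normal [-0.02 -0.99 -0.11] lo [ 0.607 -0.082  0.013] hi [ 0.659 -0.064  0.059] resid 0.0052
0.01 35 [ 0.6332 -0.0722  0.0142]
0.02 24 [ 0.6321 -0.0772  0.0278]
0.03 65 [ 0.6316 -0.0727  0.0334]
0.04 17 [ 0.6323 -0.0795  0.0444]
0.05 71 [ 0.6337 -0.0768  0.0547]
```

View pics/sp2f.png

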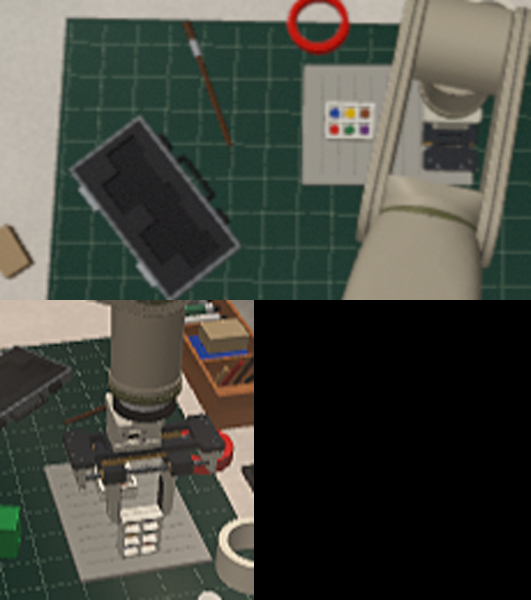

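Upright as before, but continuing from here would end close to palette 1. I'll lift, step back 16 mm, touch down again and tip over.

Call:
{"name": "drive_tool", "arguments": {"steps": [{"jaw": 0.4, "tx": 0, "ty": 0, "tz": -0.02, "turn": 0}, {"jaw": 0.4, "tx": -0.03, "ty": 0, "tz": -0.02, "turn": 0}, {"jaw": 0.4, "tx": -0.055, "ty": 0, "tz": -0.02, "turn": 0}, {"jaw": 0.4, "tx": -0.055, "ty": 0, "tz": -0.01, "turn": 0}, {"jaw": 0.4, "tx": -0.055, "ty": 0, "tz": 0.0, "turn": 0}, {"jaw": 0.4, "tx": -0.055, "ty": 0, "tz": 0.002, "turn": 0}], "force": 3}}

```text
t: 21.1
tool_pos: [0.6332, -0.0797, 0.0366]
orientation: [-2.223, -2.219, -0.0]
force: [-0.9, -0.6, 1.2]
opening: 0.054
```

Call:
{"name": "drive_tool", "arguments": {"steps": [{"jaw": 0.4, "tx": 0.02, "ty": 0, "tz": 0.0, "turn": 0}, {"jaw": 0.4, "tx": 0.035, "ty": 0, "tz": 0.0, "turn": 0}, {"jaw": 0.4, "tx": 0.05, "ty": 0, "tz": 0.0, "turn": 0}, {"jaw": 0.4, "tx": 0.065, "ty": 0, "tz": 0.0, "turn": 0}, {"jaw": 0.4, "tx": 0.08, "ty": 0, "tz": 0.003, "turn": 0}, {"jaw": 0.4, "tx": 0.095, "ty": 0, "tz": 0.008, "turn": 0}, {"jaw": 0.4, "tx": 0.11, "ty": 0, "tz": 0.014, "turn": 0}, {"jaw": 0.4, "tx": 0.125, "ty": 0, "tz": 0.02, "turn": 0}, {"jaw": 0.4, "tx": 0.14, "ty": 0, "tz": 0.027, "turn": 0}], "force": 3}}

```text
t: 22.0
tool_pos: [0.6337, -0.0373, 0.0292]
orientation: [2.223, 2.219, 0.001]
force: [-1.3, 0.5, 4.4]
opening: 0.0542
```

```bash
python3 -c "
from h import *
snap('p2g',{'top':(110,130,340,260),'side':(255,130,365,260)})
to(.633,-.095,.038,0)
q=face('p2g',(.60,.67),(-.14,0),(.012,.06))
for a in np.arange(.01,.14,.01):
  s=q[(q[:,2]>=a)&(q[:,2]<a+.01)]
  if len(s):print(round(a,3),len(s),np.round(np.median(s,0),4))
"
```

```text
now [ 0.6335 -0.0369  0.0287] jaw -0.1 q6 -0.14 | tx,ty,tz [-0.194 -0.002 -0.031] turn -0.0 (alt 1.0 ) op 0.0542 t 22.1 F [-1.1  0.4  2.9]
n px 292 px 303 324 220 239 med [ 0.633 -0.06   0.035] normal [-0.04 -0.97  0.24] lo [ 0.607 -0.071  0.013] hi [ 0.661 -0.048  0.059] resid 0.0055
0.01 74 [ 0.6333 -0.0652  0.0159]
0.02 30 [ 0.6337 -0.0613  0.0241]
0.03 78 [ 0.6323 -0.0607  0.0353]
0.04 45 [ 0.633  -0.0539  0.0442]
0.05 65 [ 0.6334 -0.0574  0.0571]
```

View pics/sp2g.png

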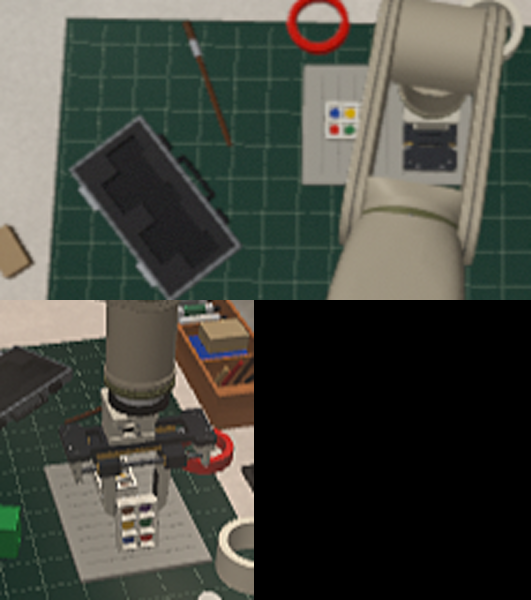

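Call:
{"name": "drive_tool", "arguments": {"steps": [{"jaw": 0.4, "tx": 0.015, "ty": 0, "tz": 0.004, "turn": 0}, {"jaw": 0.4, "tx": 0.03, "ty": 0, "tz": 0.009, "turn": 0}, {"jaw": 0.4, "tx": 0.045, "ty": 0, "tz": 0.015, "turn": 0}, {"jaw": 0.4, "tx": 0.059, "ty": 0, "tz": 0.022, "turn": 0}, {"jaw": 0.4, "tx": 0.074, "ty": 0, "tz": 0.031, "turn": 0}, {"jaw": 0.4, "tx": 0.088, "ty": 0, "tz": 0.041, "turn": 0}, {"jaw": 0.4, "tx": 0.1, "ty": 0, "tz": 0.053, "turn": 0}, {"jaw": 0.4, "tx": 0.112, "ty": 0, "tz": 0.065, "turn": 0}], "force": 3}}

```text
t: 22.9
tool_pos: [0.6335, -0.0036, 0.009]
orientation: [-2.223, -2.22, -0.0]
force: [0.7, 1.5, 0.9]
opening: 0.0538
```

```bash
python3 -c "
from h import *
snap('p2h',{'top':(110,130,340,260),'side':(255,130,365,260)})
to(.633,-.095,.038,0)
q=face('p2h',(.60,.67),(-.14,0.02),(.012,.06))
for a in np.arange(.01,.14,.01):
  s=q[(q[:,2]>=a)&(q[:,2]<a+.01)]
  if len(s):print(round(a,3),len(s),np.round(np.median(s,0),4))
"
```

```text
now [ 0.6329 -0.0034  0.0084] jaw -0.1 q6 -0.09 | tx,ty,tz [-0.305  0.001 -0.099] turn -0.0 (alt 1.0 ) op 0.0542 t 23.0 F [-0.8  0.2 -0.5]
n px 397 px 300 322 213 235 med [ 0.632 -0.033  0.04 ] normal [-0.01 -0.56  0.83] lo [ 0.603 -0.063  0.018] hi [ 0.665 -0.007  0.058] resid 0.0061
0.01 17 [ 0.6246 -0.0536  0.0185]
0.02 93 [ 0.634  -0.0512  0.026 ]
0.03 96 [ 0.6323 -0.0346  0.0362]
0.04 91 [ 0.6324 -0.0271  0.0445]
0.05 100 [ 0.6328 -0.0148  0.0545]
```

View pics/sp2h.png

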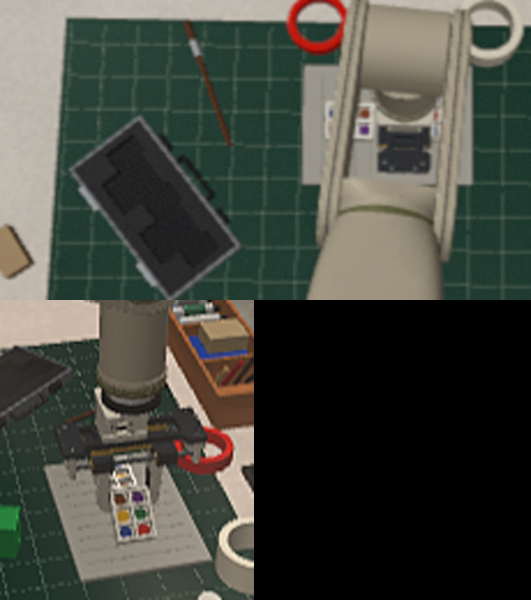

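Same posture as palette 1 at this stage. I'll finish lowering, release and rise.

Call:
{"name": "drive_tool", "arguments": {"steps": [{"jaw": 0.4, "tx": 0.01, "ty": 0, "tz": 0.012, "turn": 0}, {"jaw": 0.4, "tx": 0.02, "ty": 0, "tz": 0.025, "turn": 0}, {"jaw": 0.4, "tx": 0.03, "ty": 0, "tz": 0.04, "turn": 0}, {"jaw": 0.4, "tx": 0.037, "ty": 0, "tz": 0.055, "turn": 0}, {"jaw": 0.4, "tx": 0.043, "ty": 0, "tz": 0.068, "turn": 0}, {"jaw": 0.4, "tx": 0.045, "ty": 0, "tz": 0.077, "turn": 0}, {"jaw": 0.4, "tx": 0.045, "ty": 0, "tz": 0.077, "turn": 0}], "force": 3}}

```text
t: 23.7
tool_pos: [0.6329, 0.0094, -0.0146]
orientation: [-2.222, -2.22, 0.001]
force: [-0.2, 0.8, -1.2]
opening: 0.0536
```

Call:
{"name": "drive_tool", "arguments": {"steps": [{"jaw": 0.7, "tx": 0, "ty": 0, "tz": 0, "turn": 0}, {"jaw": 0.8, "tx": 0, "ty": 0, "tz": 0, "turn": 0}, {"jaw": 0.8, "tx": 0, "ty": 0, "tz": 0, "turn": 0}, {"jaw": 0.8, "tx": 0, "ty": 0, "tz": 0, "turn": 0}, {"jaw": 0.8, "tx": 0, "ty": 0, "tz": -0.1, "turn": 0}, {"jaw": 0.8, "tx": 0, "ty": 0, "tz": -0.25, "turn": 0}, {"jaw": 0.8, "tx": 0, "ty": 0, "tz": -0.4, "turn": 0}, {"jaw": 0.8, "tx": 0, "ty": 0, "tz": -0.5, "turn": 0}, {"jaw": 0.8, "tx": 0, "ty": 0, "tz": -0.5, "turn": 0}], "force": 3}}

```text
t: 24.6
tool_pos: [0.6374, 0.0091, 0.1435]
orientation: [2.217, 2.214, 0.011]
force: [-0.7, 0.0, 0.3]
opening: 0.0746
```

```bash
python3 -c "
from h import *
to(.4429,-.0034,.13,74.5)
to(.4429,-.0034,.13,-15.5)"
```

```text
now [0.6374 0.0091 0.1435] jaw -0.1 q6 -0.06 | tx,ty,tz [-0.043 -0.649  0.038] turn -0.414 (alt 0.586 ) op 0.0746 t 24.6 F [-0.7  0.   0.3]
now [0.6374 0.0091 0.1435] jaw -0.1 q6 -0.06 | tx,ty,tz [-0.043 -0.649  0.038] turn 0.086 (alt -0.914 ) op 0.0746 t 24.6 F [-0.7  0.   0.3]
```

Palettes are down. Before the cups, I'll check both palettes and the cup positions.

Call:
{"name": "drive_tool", "arguments": {"steps": [{"jaw": 1, "tx": -0.5, "ty": -0.1, "tz": -0.05, "turn": 0}, {"jaw": 1, "tx": -0.8, "ty": -0.2, "tz": -0.05, "turn": 0}, {"jaw": 1, "tx": -0.8, "ty": -0.2, "tz": -0.05, "turn": 0}, {"jaw": 1, "tx": -0.8, "ty": -0.2, "tz": -0.05, "turn": 0}, {"jaw": 1, "tx": -0.8, "ty": -0.2, "tz": -0.05, "turn": 0}, {"jaw": 1, "tx": -0.8, "ty": -0.2, "tz": -0.05, "turn": 0}, {"jaw": 1, "tx": -0.8, "ty": -0.2, "tz": -0.05, "turn": 0}], "force": 3}}

```text
t: 25.3
tool_pos: [0.5723, -0.2315, 0.1504]
orientation: [-2.225, -2.216, 0.0]
force: [0.0, 0.4, -0.8]
opening: 0.0934
```

```bash
cat > c.py <<'E'
from h import *
import sys
def rects(tag):
    z=np.load(f"pics/top{tag}.npz");im,d=z["im"],z["d"];P=cloud("top",d);hs=cv2.cvtColor(im,cv2.COLOR_BGR2HSV)
    H,S,V=[hs[...,i].astype(int) for i in range(3)]
    for nm,m,zp in(("blue",(H>105)&(H<125)&(S>150)&(V>60)&(P[...,2]>.042),.05),("green",(H>50)&(H<78)&(S>180)&(V>90)&(P[...,2]>.03),.05),("white",(P[...,2]>.022)&(P[...,2]<.042)&(abs(P[...,0]-.633)<.08)&(abs(P[...,1]-.0227)<.12),.032),("redlid",((H>170)|(H<6))&(S>150)&(P[...,2]>.035)&(P[...,2]<.06),.048)):
        n,l,st,ce=cv2.connectedComponentsWithStats(m.astype(np.uint8))
        for i in range(1,n):
            if st[i,4]<60 or st[i,1]<130 or st[i,1]>320 or st[i,0]<125: continue
            v,u=np.nonzero(l==i);q=onplane("top",np.c_[u,v],zp)[:,:2];r=cv2.minAreaRect((q*1000).astype(np.float32))
            print(nm,"px",np.round(ce[i],1),st[i,4],"c",np.round(np.array(r[0])/1000,4),"size",np.round(r[1],1),"ang",round(r[2],1),"z",round(float(np.median(P[v,u,2])),4))
E
python3 -c "
from c import *
snap('c0',{'top':(210,130,460,320),'side':(170,140,370,400)})
rects('c0')
q=face('c0',(.58,.69),(.04,.105),(.02,.06));q=face('c0',(.58,.69),(-.06,.02),(.02,.06))"
```

```text
blue px [378.4 280.2] 273 c [ 0.3248 -0.3045] size [47.8 73.9] ang 89.5 z 0.0496
blue px [519.  289.3] 957 c [ 0.2967 -0.7541] size [103.1 118.1] ang 1.2 z 0.129
blue px [450.2 293.4] 359 c [ 0.2794 -0.5337] size [72.5 50.2] ang 53.4 z 0.0496
blue px [409.  294.9] 388 c [ 0.2726 -0.4037] size [52.  74.4] ang 84.5 z 0.0492
green px [284.  238.6] 344 c [ 0.4433 -0.0029] size [48.9 74.6] ang 74.3 z 0.0497
white px [261.  182.2] 233 c [0.6323 0.0773] size [54.5 67.3] ang 1.1 z 0.03
white px [288.  182.6] 230 c [ 0.6306 -0.0132] size [54.5 67. ] ang 1.1 z 0.0304
n px 55 px 297 313 207 211 med [0.634 0.06  0.028] normal [-0.   -0.29 -0.96] lo [0.607 0.042 0.02 ] hi [0.66  0.065 0.032] resid 0.0027
n px 256 px 300 321 215 233 med [ 0.634 -0.02   0.028] normal [-0. -0.  1.] lo [ 0.607 -0.053  0.021] hi [0.66  0.016 0.033] resid 0.0037
```

View pics/sc0.png

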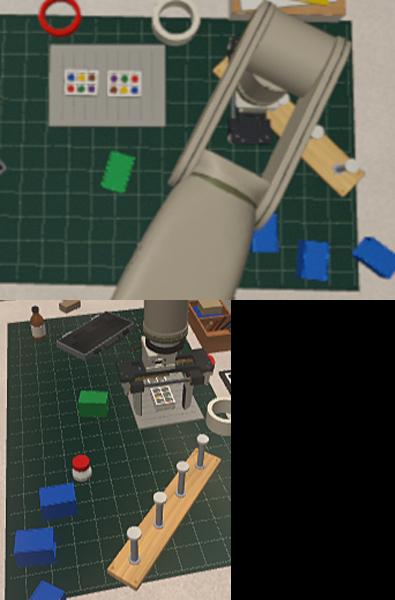

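Both palettes are flat with wells up at (0.632,0.077) and (0.631,−0.013), well inside the mat. The green cup is at (0.443,−0.003) with its long axis at −15.7°. I can't see its mouth end from either camera, so I'll lift it by the middle and turn an end to the side camera.

```bash
python3 -c "
from h import *
to(.4433,-.0029,.08,74.3)"
```

```text
now [ 0.573  -0.2295  0.1505] jaw -0.1 q6 -0.46 | tx,ty,tz [ 0.755 -0.433  0.236] turn -0.413 (alt 0.587 ) op 0.093 t 25.4 F [-0.  -0.1 -0.3]
```

Call:
{"name": "drive_tool", "arguments": {"steps": [{"jaw": 1, "tx": 0.755, "ty": -0.433, "tz": 0.05, "turn": -0.413}, {"jaw": 1, "tx": 0.755, "ty": -0.433, "tz": 0.05, "turn": -0.413}, {"jaw": 1, "tx": 0.755, "ty": -0.433, "tz": 0.05, "turn": -0.413}, {"jaw": 1, "tx": 0.755, "ty": -0.433, "tz": 0.05, "turn": -0.413}, {"jaw": 1, "tx": 0.755, "ty": -0.433, "tz": 0.05, "turn": -0.413}, {"jaw": 1, "tx": 0.755, "ty": -0.433, "tz": 0.05, "turn": -0.413}, {"jaw": 1, "tx": 0.755, "ty": -0.433, "tz": 0.1, "turn": -0.413}, {"jaw": 1, "tx": 0.755, "ty": -0.433, "tz": 0.15, "turn": -0.413}, {"jaw": 1, "tx": 0.755, "ty": -0.433, "tz": 0.2, "turn": -0.413}, {"jaw": 1, "tx": 0.755, "ty": -0.433, "tz": 0.236, "turn": -0.413}, {"jaw": 1, "tx": 0.755, "ty": -0.433, "tz": 0.236, "turn": -0.413}], "force": 6}}

```text
t: 26.5
tool_pos: [0.442, -0.0026, 0.0786]
orientation: [-0.432, -3.109, -0.0]
force: [-0.5, -0.0, -0.6]
opening: 0.0932
```

```bash
python3 -c "
from h import *
to(.4433,-.0029,-.01,74.3)"
```

```text
now [ 0.442  -0.0026  0.0786] jaw 74.2 q6 -1.42 | tx,ty,tz [-0.005  0.     0.295] turn -0.001 (alt 0.999 ) op 0.0932 t 26.5 F [-0.5 -0.  -0.6]
```

Call:
{"name": "drive_tool", "arguments": {"steps": [{"jaw": 1, "tx": -0.004, "ty": 0, "tz": 0.1, "turn": 0}, {"jaw": 1, "tx": -0.004, "ty": 0, "tz": 0.2, "turn": 0}, {"jaw": 1, "tx": -0.004, "ty": 0, "tz": 0.295, "turn": 0}, {"jaw": 1, "tx": -0.004, "ty": 0, "tz": 0.295, "turn": 0}, {"jaw": 0.4, "tx": -0.004, "ty": 0, "tz": 0.295, "turn": 0}, {"jaw": 0.4, "tx": -0.004, "ty": 0, "tz": 0.295, "turn": 0}, {"jaw": 0.4, "tx": -0.004, "ty": 0, "tz": 0.295, "turn": 0}, {"jaw": 0.4, "tx": -0.004, "ty": 0, "tz": 0.295, "turn": 0}, {"jaw": 0.4, "tx": -0.004, "ty": 0, "tz": 0.295, "turn": 0}, {"jaw": 0.4, "tx": -0.004, "ty": 0, "tz": 0.295, "turn": 0}], "force": 8}}

```text
t: 27.5
tool_pos: [0.4449, -0.0042, -0.0077]
orientation: [0.43, 3.111, -0.0]
force: [0.7, 0.8, 4.9]
opening: 0.0499
```

Call:
{"name": "drive_tool", "arguments": {"steps": [{"jaw": 0.4, "tx": 0, "ty": 0, "tz": -0.05, "turn": 0}, {"jaw": 0.4, "tx": 0, "ty": 0, "tz": -0.12, "turn": 0}, {"jaw": 0.4, "tx": 0, "ty": 0, "tz": -0.2, "turn": 0.2}, {"jaw": 0.4, "tx": 0, "ty": 0, "tz": -0.2, "turn": 0.413}, {"jaw": 0.4, "tx": 0, "ty": 0, "tz": -0.2, "turn": 0.413}, {"jaw": 0.4, "tx": 0, "ty": 0, "tz": -0.2, "turn": 0.413}, {"jaw": 0.4, "tx": 0, "ty": 0, "tz": -0.2, "turn": 0.413}, {"jaw": 0.4, "tx": 0, "ty": 0, "tz": -0.2, "turn": 0.413}, {"jaw": 0.4, "tx": 0, "ty": 0, "tz": -0.2, "turn": 0.413}, {"jaw": 0.4, "tx": 0, "ty": 0, "tz": -0.2, "turn": 0.413}, {"jaw": 0.4, "tx": 0, "ty": 0, "tz": -0.2, "turn": 0.413}, {"jaw": 0.4, "tx": 0, "ty": 0, "tz": -0.2, "turn": 0.413}], "force": 8}}

```text
t: 28.7
tool_pos: [0.4445, -0.0041, 0.0518]
orientation: [-2.225, -2.218, 0.0]
force: [-0.5, -0.7, -0.2]
opening: 0.0499
```

```bash
python3 -c "
from h import *
snap('c1',{'top':(210,130,460,320),'side':(200,150,320,270)})
to(.4433,-.0029,-.01,74.3)"
```

```text
now [ 0.4446 -0.0041  0.0519] jaw 0.1 q6 -0.13 | tx,ty,tz [ 0.004 -0.004  0.206] turn -0.412 (alt 0.588 ) op 0.05 t 28.8 F [ 0.3 -0.1 -0.6]
```

View pics/sc1.png

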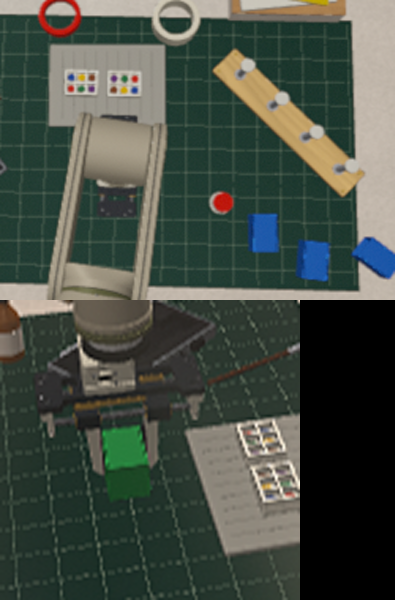

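```bash
python3 -c "
from h import *
z=np.load('pics/sidec1.npz');im=z['im'];P=cloud('side',z['d'])
c=im[195:235,235:265];cv2.imwrite('pics/z6.png',cv2.resize(np.clip(c*2.0,0,255).astype(np.uint8),None,fx=14,fy=14,interpolation=cv2.INTER_NEAREST))
for v in range(204,232,2): print(v,[tuple((P[v,u,1:]*1000).astype(int)) for u in (246,250,254,258)])
"
```

```text
204 [(np.int64(16), np.int64(110)), (np.int64(18), np.int64(106)), (np.int64(14), np.int64(107)), (np.int64(-15), np.int64(128))]
206 [(np.int64(10), np.int64(107)), (np.int64(8), np.int64(107)), (np.int64(3), np.int64(108)), (np.int64(-13), np.int64(119))]
208 [(np.int64(1), np.int64(107)), (np.int64(-3), np.int64(108)), (np.int64(-6), np.int64(109)), (np.int64(-13), np.int64(112))]
210 [(np.int64(-8), np.int64(107)), (np.int64(-9), np.int64(105)), (np.int64(-14), np.int64(108)), (np.int64(-10), np.int64(102))]
212 [(np.int64(-20), np.int64(109)), (np.int64(-21), np.int64(107)), (np.int64(-28), np.int64(111)), (np.int64(-27), np.int64(108))]
214 [(np.int64(-28), np.int64(108)), (np.int64(-31), np.int64(108)), (np.int64(-971), np.int64(872)), (np.int64(-37), np.int64(109))]
216 [(np.int64(-36), np.int64(107)), (np.int64(-39), np.int64(107)), (np.int64(-39), np.int64(105)), (np.int64(-42), np.int64(105))]
218 [(np.int64(-41), np.int64(103)), (np.int64(-41), np.int64(101)), (np.int64(-42), np.int64(100)), (np.int64(-43), np.int64(99))]
220 [(np.int64(-41), np.int64(96)), (np.int64(-40), np.int64(93)), (np.int64(-40), np.int64(91)), (np.int64(-39), np.int64(88))]
222 [(np.int64(-41), np.int64(88)), (np.int64(-39), np.int64(84)), (np.int64(-40), np.int64(83)), (np.int64(-38), np.int64(79))]
224 [(np.int64(-40), np.int64(80)), (np.int64(-43), np.int64(80)), (np.int64(-41), np.int64(76)), (np.int64(-41), np.int64(74))]
226 [(np.int64(-41), np.int64(73)), (np.int64(-39), np.int64(69)), (np.int64(-39), np.int64(67)), (np.int64(-40), np.int64(66))]
228 [(np.int64(-43), np.int64(67)), (np.int64(-43), np.int64(65)), (np.int64(-41), np.int64(61)), (np.int64(-40), np.int64(58))]
230 [(np.int64(-37), np.int64(54)), (np.int64(23), np.int64(-1)), (np.int64(17), np.int64(1)), (np.int64(14), np.int64(1))]
```

View pics/z6.png

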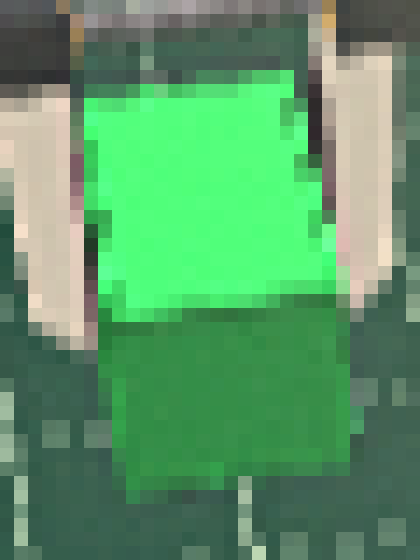

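The end face toward the camera is a flat solid wall at y≈−0.041, so that is the closed bottom. The mouth is toward +y in this pose. I'll set the cup down here and regrip 27 mm toward the closed end so it can hang mouth down.

Call:
{"name": "drive_tool", "arguments": {"steps": [{"jaw": 0.4, "tx": 0, "ty": 0, "tz": 0.08, "turn": 0}, {"jaw": 0.4, "tx": 0, "ty": 0, "tz": 0.14, "turn": 0}, {"jaw": 0.4, "tx": 0, "ty": 0, "tz": 0.18, "turn": 0}, {"jaw": 0.4, "tx": 0, "ty": 0, "tz": 0.199, "turn": 0}, {"jaw": 0.4, "tx": 0, "ty": 0, "tz": 0.199, "turn": 0}, {"jaw": 0.9, "tx": 0, "ty": 0, "tz": 0.199, "turn": 0}, {"jaw": 0.9, "tx": 0, "ty": 0, "tz": 0.199, "turn": 0}, {"jaw": 0.9, "tx": 0, "ty": 0, "tz": 0.199, "turn": 0}, {"jaw": 0.9, "tx": -0.045, "ty": 0, "tz": 0.21, "turn": 0}, {"jaw": 0.9, "tx": -0.09, "ty": 0, "tz": 0.225, "turn": 0}, {"jaw": 0.9, "tx": -0.09, "ty": 0, "tz": 0.235, "turn": 0}, {"jaw": 0.9, "tx": -0.09, "ty": 0, "tz": 0.235, "turn": 0}], "force": 8}}

```text
t: 30.0
tool_pos: [0.4444, -0.031, -0.0188]
orientation: [-2.224, -2.218, 0.0]
force: [-0.1, -0.4, -0.3]
opening: 0.084
```

```bash
python3 -c "
from c import *
snap('c2',{'top':(210,130,460,320),'side':(200,150,320,270)})
rects('c2')
to(.4433,-.0315,-.018,0)"
```

```text
blue px [377.  277.5] 383 c [ 0.3249 -0.3029] size [51.  73.9] ang 89.5 z 0.0494
blue px [519.  289.3] 958 c [ 0.2967 -0.7541] size [103.1 118.1] ang 1.2 z 0.1291
blue px [450.1 293.3] 361 c [ 0.2796 -0.5339] size [72.5 49.7] ang 53.5 z 0.0492
blue px [409. 295.] 383 c [ 0.2725 -0.4039] size [51.6 74.5] ang 83.7 z 0.0497
white px [261. 182.] 222 c [0.6323 0.0773] size [54.5 67.3] ang 1.1 z 0.0302
white px [288.3 182.7] 243 c [ 0.6306 -0.0132] size [54.5 67. ] ang 1.1 z 0.0302
redlid px [350.9 257.8] 108 c [ 0.3866 -0.2188] size [35.2 35.6] ang 1.2 z 0.0478
now [ 0.4446 -0.0307 -0.0185] jaw -0.1 q6 -0.18 | tx,ty,tz [-0.003 -0.004 -0.002] turn -0.0 (alt 1.0 ) op 0.0837 t 30.1 F [ 0.   0.6 -0.5]
```

View pics/sc2.png

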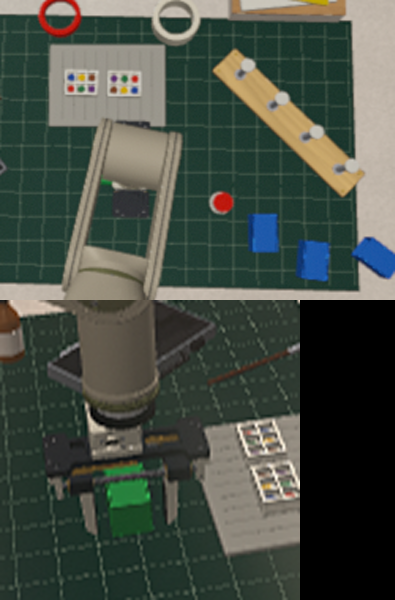

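The grip position is good. I'll close at 3 N, lift slowly and see whether it swings.

Call:
{"name": "drive_tool", "arguments": {"steps": [{"jaw": 0.5, "tx": 0, "ty": 0, "tz": 0, "turn": 0}, {"jaw": 0.5, "tx": 0, "ty": 0, "tz": 0, "turn": 0}, {"jaw": 0.5, "tx": 0, "ty": 0, "tz": 0, "turn": 0}, {"jaw": 0.5, "tx": 0, "ty": 0, "tz": 0, "turn": 0}, {"jaw": 0.5, "tx": 0, "ty": 0, "tz": 0, "turn": 0}, {"jaw": 0.5, "tx": 0, "ty": 0, "tz": -0.03, "turn": 0}, {"jaw": 0.5, "tx": 0, "ty": 0, "tz": -0.06, "turn": 0}, {"jaw": 0.5, "tx": 0, "ty": 0, "tz": -0.09, "turn": 0}, {"jaw": 0.5, "tx": 0, "ty": 0, "tz": -0.12, "turn": 0}, {"jaw": 0.5, "tx": 0, "ty": 0, "tz": -0.15, "turn": 0}, {"jaw": 0.5, "tx": 0, "ty": 0, "tz": -0.17, "turn": 0}, {"jaw": 0.5, "tx": 0, "ty": 0, "tz": -0.17, "turn": 0}], "force": 3}}

```text
t: 31.3
tool_pos: [0.4456, -0.0313, 0.0337]
orientation: [2.222, 2.219, 0.002]
force: [0.5, -0.3, -0.1]
opening: 0.0498
```

```bash
python3 -c "
from c import *
snap('c3',{'top':(210,130,460,320),'side':(200,150,320,270)})
to(.4433,-.0315,-.018,0)"
```

```text
now [ 0.4447 -0.0311  0.0325] jaw -0.1 q6 -0.18 | tx,ty,tz [-0.001 -0.005  0.168] turn -0.0 (alt 1.0 ) op 0.0501 t 31.4 F [-0.4  0.1 -1.2]
```

View pics/sc3.png

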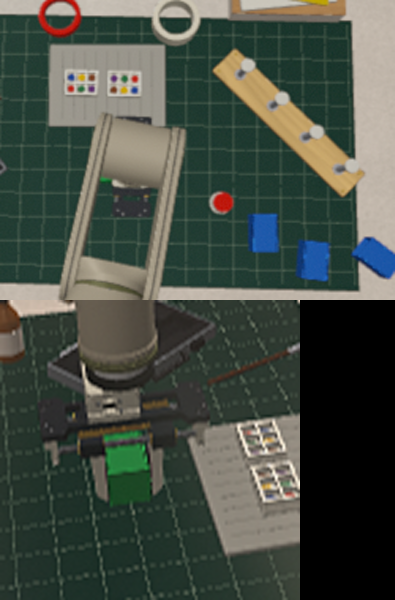

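```bash
cat >> h.py <<'E'
def cupface(tag,lo,hi,box):
    """plane through dark (end) and bright (top) green/blue pixels in box of the side view"""
    z=np.load(f"pics/side{tag}.npz");im=z["im"];P=cloud("side",z["d"]);hs=cv2.cvtColor(im,cv2.COLOR_BGR2HSV)
    m=(hs[...,0]>=lo)&(hs[...,0]<=hi)&(hs[...,1]>150)&(hs[...,2]>45)&(z["d"]>.3)
    k=np.zeros_like(m);k[box[1]:box[3],box[0]:box[2]]=1;m&=k
    n,l,st,ce=cv2.connectedComponentsWithStats(m.astype(np.uint8));i=1+np.argmax(st[1:,4]);m=l==i
    V=hs[...,2];t=cv2.threshold(V[m].reshape(-1,1),0,255,cv2.THRESH_OTSU)[0]
    print("otsu",t,"n",m.sum(),"box",st[i])
    for nm,s in(("dark",m&(V<=t)),("bright",m&(V>t))):
        s=cv2.erode(s.astype(np.uint8),np.ones((3,3)))>0
        q=P[s]
        if len(q)<12: print(nm,len(q)); continue
        c=np.median(q,0);q=q[np.linalg.norm(q-c,axis=1)<.06];c=q.mean(0);nn=np.linalg.svd(q-c)[2][2]
        nn*=np.sign(nn@(CAL["side"]["eye"]-c))
        print(nm,len(q),"c",np.round(c,3),"normal",np.round(nn,2),"z",np.round(np.percentile(q[:,2],[2,98]),3),"y",np.round(np.percentile(q[:,1],[2,98]),3),"x",np.round(np.percentile(q[:,0],[2,98]),3))
E
python3 -c "
from h import *
cupface('c3',50,75,(200,150,320,270))"
```

```text
otsu 99.0 n 351 box [242 207  18  25 351]
dark 74 c [ 0.443 -0.042  0.075] normal [ 0.01 -1.   -0.03] z [0.059 0.091] y [-0.046 -0.039] x [0.426 0.466]
bright 102 c [ 0.446 -0.018  0.1  ] normal [-0.01  0.04  1.  ] z [0.096 0.103] y [-0.036  0.004] x [0.43  0.465]
```

Still level. At this clamp the pads don't pivot. I'll lower it near the bench and ease the jaw opening toward 50 mm so the contact becomes light enough to pivot.

Call:
{"name": "drive_tool", "arguments": {"steps": [{"jaw": 0.5, "tx": 0, "ty": 0, "tz": 0.03, "turn": 0}, {"jaw": 0.5, "tx": 0, "ty": 0, "tz": 0.06, "turn": 0}, {"jaw": 0.52, "tx": 0, "ty": 0, "tz": 0.06, "turn": 0}, {"jaw": 0.525, "tx": 0, "ty": 0, "tz": 0.06, "turn": 0}, {"jaw": 0.53, "tx": 0, "ty": 0, "tz": 0.06, "turn": 0}, {"jaw": 0.53, "tx": 0, "ty": 0, "tz": 0.06, "turn": 0}, {"jaw": 0.53, "tx": 0, "ty": 0, "tz": 0.06, "turn": 0}], "force": 3}}

```text
t: 32.1
tool_pos: [0.4449, -0.0312, 0.0147]
orientation: [2.223, 2.219, 0.001]
force: [-0.3, 0.0, -0.2]
opening: 0.0499
```

```bash
python3 -c "
from h import *
snap('c4',{'side':(200,150,320,270)})
to(.4433,-.0315,-.018,0)
cupface('c4',50,75,(200,150,320,270))"
```

```text
now [ 0.4449 -0.0312  0.0147] jaw -0.1 q6 -0.18 | tx,ty,tz [-0.001 -0.005  0.109] turn -0.0 (alt 1.0 ) op 0.0498 t 32.2 F [ 0.1 -0.4 -0.7]
otsu 100.0 n 336 box [243 212  18  24 336]
dark 71 c [ 0.439 -0.042  0.054] normal [-0.04 -1.   -0.05] z [0.04  0.072] y [-0.046 -0.038] x [0.425 0.455]
bright 97 c [ 0.446 -0.018  0.081] normal [-0.01  0.03  1.  ] z [0.078 0.084] y [-0.037  0.001] x [0.429 0.463]
```

Call:
{"name": "drive_tool", "arguments": {"steps": [{"jaw": 0.533, "tx": 0, "ty": 0, "tz": 0, "turn": 0}, {"jaw": 0.535, "tx": 0, "ty": 0, "tz": 0, "turn": 0}, {"jaw": 0.535, "tx": 0, "ty": 0, "tz": 0, "turn": 0}, {"jaw": 0.535, "tx": 0, "ty": 0, "tz": 0, "turn": 0}], "force": 3}}

```text
t: 32.6
tool_pos: [0.4447, -0.0311, 0.0145]
orientation: [2.223, 2.22, 0.0]
force: [0.5, 0.2, -0.7]
opening: 0.0499
```

```bash
python3 -c "
from h import *
snap('c5',{'side':(200,150,320,270)})
to(.4433,-.0315,-.018,0)
cupface('c5',50,75,(200,150,320,270))"
```

```text
now [ 0.4446 -0.0311  0.0144] jaw -0.1 q6 -0.18 | tx,ty,tz [-0.001 -0.004  0.108] turn -0.0 (alt 1.0 ) op 0.05 t 32.7 F [ 0.1  0.7 -0.1]
otsu 92.0 n 336 box [243 213  18  24 336]
dark 85 c [ 0.442 -0.042  0.057] normal [ 0.01 -1.   -0.06] z [0.039 0.072] y [-0.046 -0.038] x [0.426 0.459]
bright 104 c [ 0.446 -0.018  0.081] normal [0.01 0.03 1.  ] z [0.078 0.085] y [-0.036  0.001] x [0.427 0.466]
```

Call:
{"name": "drive_tool", "arguments": {"steps": [{"jaw": 0.536, "tx": 0, "ty": 0, "tz": 0, "turn": 0}, {"jaw": 0.5365, "tx": 0, "ty": 0, "tz": 0, "turn": 0}, {"jaw": 0.537, "tx": 0, "ty": 0, "tz": 0, "turn": 0}, {"jaw": 0.5375, "tx": 0, "ty": 0, "tz": 0, "turn": 0}, {"jaw": 0.5375, "tx": 0, "ty": 0, "tz": 0, "turn": 0}], "force": 3}}

```text
t: 33.2
tool_pos: [0.4446, -0.0311, 0.0145]
orientation: [2.223, 2.22, 0.0]
force: [-0.7, 0.2, -0.2]
opening: 0.0499
```

```bash
python3 -c "
from h import *
snap('c6',{'side':(200,150,320,270)})
to(.4433,-.0315,-.018,0)
cupface('c6',50,75,(200,150,320,270))"
```

```text
now [ 0.4447 -0.0311  0.0145] jaw -0.1 q6 -0.18 | tx,ty,tz [-0.001 -0.005  0.108] turn -0.0 (alt 1.0 ) op 0.0501 t 33.3 F [ 0.   0.3 -0.1]
otsu 102.0 n 364 box [243 216  18  24 364]
dark 172 c [ 0.446 -0.042  0.05 ] normal [-0.04 -0.94  0.35] z [0.033 0.068] y [-0.051 -0.034] x [0.425 0.466]
bright 61 c [0.446 0.001 0.059] normal [-0.    0.39  0.92] z [0.048 0.069] y [-0.023  0.025] x [0.429 0.463]
```

It is pivoting: the closed end now tilts up by about 22°. I'll hold this light contact a little longer.

Call:
{"name": "drive_tool", "arguments": {"steps": [{"jaw": 0.5375, "tx": 0, "ty": 0, "tz": 0, "turn": 0}, {"jaw": 0.5375, "tx": 0, "ty": 0, "tz": 0, "turn": 0}, {"jaw": 0.5375, "tx": 0, "ty": 0, "tz": 0, "turn": 0}], "force": 3}}

```text
t: 33.6
tool_pos: [0.4446, -0.0311, 0.0145]
orientation: [2.223, 2.22, -0.0]
force: [0.4, 0.4, -0.4]
opening: 0.0504
```

```bash
python3 -c "
from h import *
snap('c7',{'top':(260,200,310,270),'side':(200,150,320,270)})
to(.4433,-.0315,-.018,0)
cupface('c7',50,75,(200,150,320,270))"
```

```text
now [ 0.4447 -0.0311  0.0145] jaw -0.1 q6 -0.18 | tx,ty,tz [-0.001 -0.005  0.108] turn -0.0 (alt 1.0 ) op 0.0502 t 33.7 F [-0.5 -0.5 -0.5]
otsu 103.0 n 365 box [243 215  18  25 365]
dark 160 c [ 0.446 -0.043  0.049] normal [ 0.03 -0.92  0.38] z [0.032 0.067] y [-0.052 -0.034] x [0.425 0.466]
bright 61 c [0.446 0.001 0.059] normal [0.01 0.38 0.92] z [0.049 0.069] y [-0.023  0.025] x [0.429 0.464]
```

View pics/sc7.png

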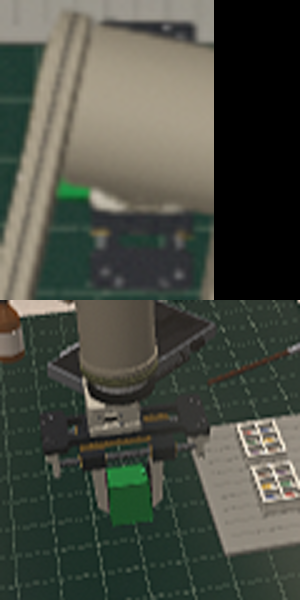

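It stopped because the mouth's lower edge is now on the bench. I'll raise slowly with the same light grip so it keeps rotating.

Call:
{"name": "drive_tool", "arguments": {"steps": [{"jaw": 0.537, "tx": 0, "ty": 0, "tz": -0.01, "turn": 0}, {"jaw": 0.537, "tx": 0, "ty": 0, "tz": -0.02, "turn": 0}, {"jaw": 0.537, "tx": 0, "ty": 0, "tz": -0.03, "turn": 0}, {"jaw": 0.537, "tx": 0, "ty": 0, "tz": -0.04, "turn": 0}, {"jaw": 0.537, "tx": 0, "ty": 0, "tz": -0.05, "turn": 0}, {"jaw": 0.537, "tx": 0, "ty": 0, "tz": -0.05, "turn": 0}], "force": 3}}

```text
t: 34.3
tool_pos: [0.4451, -0.0312, 0.0301]
orientation: [2.223, 2.219, 0.001]
force: [0.1, -0.3, -0.4]
opening: 0.0499
```

```bash
python3 -c "
from h import *
snap('c8',{'top':(260,200,310,270),'side':(200,150,320,270)})
to(.4433,-.0315,-.018,0)
cupface('c8',50,75,(200,150,320,270))"
```

```text
now [ 0.4447 -0.0311  0.0296] jaw -0.1 q6 -0.18 | tx,ty,tz [-0.001 -0.005  0.159] turn -0.0 (alt 1.0 ) op 0.0499 t 34.4 F [-0.   0.4 -0.8]
otsu 103.0 n 370 box [242 212  19  25 370]
dark 170 c [ 0.446 -0.043  0.066] normal [-0.01 -0.92  0.39] z [0.046 0.082] y [-0.051 -0.034] x [0.425 0.466]
bright 58 c [ 0.447 -0.001  0.074] normal [-0.01  0.38  0.92] z [0.066 0.084] y [-0.023  0.02 ] x [0.43  0.465]
```

Call:
{"name": "drive_tool", "arguments": {"steps": [{"jaw": 0.536, "tx": 0, "ty": 0, "tz": -0.02, "turn": 0}, {"jaw": 0.536, "tx": 0, "ty": 0, "tz": -0.03, "turn": 0}, {"jaw": 0.537, "tx": 0, "ty": 0, "tz": -0.03, "turn": 0}, {"jaw": 0.5375, "tx": 0, "ty": 0, "tz": -0.03, "turn": 0}, {"jaw": 0.5375, "tx": 0, "ty": 0, "tz": -0.03, "turn": 0}, {"jaw": 0.5375, "tx": 0, "ty": 0, "tz": -0.03, "turn": 0}], "force": 3}}

```text
t: 35.0
tool_pos: [0.4446, -0.0312, 0.0384]
orientation: [2.223, 2.22, -0.0]
force: [1.2, -0.1, 0.2]
opening: 0.0502
```

```bash
python3 -c "
from h import *
snap('c9',{'top':(260,200,310,270),'side':(200,150,320,270)})
to(.4433,-.0315,-.018,0)
cupface('c9',50,75,(200,150,320,270))"
```

```text
now [ 0.4446 -0.0311  0.0384] jaw -0.1 q6 -0.18 | tx,ty,tz [-0.001 -0.004  0.188] turn -0.0 (alt 1.0 ) op 0.0504 t 35.1 F [ 0.1 -0.1  1.5]
otsu 85.0 n 288 box [243 217  18  21 288]
dark 0
bright 201 c [ 0.446 -0.043  0.071] normal [ 0.03 -0.64  0.77] z [0.058 0.085] y [-0.059 -0.026] x [0.426 0.466]
```

View pics/sc9.png

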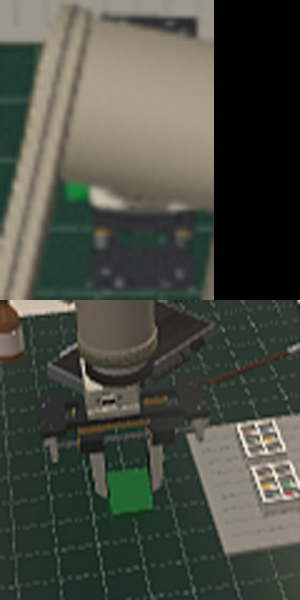

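Now about 50°, with the mouth edge on the bench again. I'll firm the grip slightly and roll the cup over that edge until it stands mouth down, as with the palettes.

Call:
{"name": "drive_tool", "arguments": {"steps": [{"jaw": 0.53, "tx": 0, "ty": 0, "tz": 0, "turn": 0}, {"jaw": 0.53, "tx": 0, "ty": 0, "tz": 0, "turn": 0}, {"jaw": 0.53, "tx": 0.02, "ty": 0, "tz": 0, "turn": 0}, {"jaw": 0.53, "tx": 0.04, "ty": 0, "tz": -0.003, "turn": 0}, {"jaw": 0.53, "tx": 0.06, "ty": 0, "tz": -0.003, "turn": 0}, {"jaw": 0.53, "tx": 0.08, "ty": 0, "tz": -0.002, "turn": 0}, {"jaw": 0.53, "tx": 0.1, "ty": 0, "tz": 0, "turn": 0}], "force": 3}}

```text
t: 35.8
tool_pos: [0.4447, -0.0005, 0.0386]
orientation: [2.223, 2.22, 0.0]
force: [-1.6, -0.0, 2.9]
opening: 0.0502
```

```bash
python3 -c "
from h import *
snap('c10',{'top':(260,200,310,270),'side':(200,150,320,270)})
to(.4433,-.0315,-.018,0)
cupface('c10',50,75,(200,150,320,270))"
```

```text
now [ 4.447e-01 -2.000e-04  3.850e-02] jaw -0.0 q6 -0.12 | tx,ty,tz [-0.104 -0.005  0.188] turn -0.0 (alt 1.0 ) op 0.0502 t 35.9 F [ 0.3 -0.   3.3]
otsu 88.0 n 317 box [242 210  18  26 317]
dark 1
bright 167 c [ 0.445 -0.013  0.076] normal [-0.01 -0.44  0.9 ] z [0.066 0.086] y [-0.03   0.006] x [0.426 0.466]
```

View pics/sc10.png

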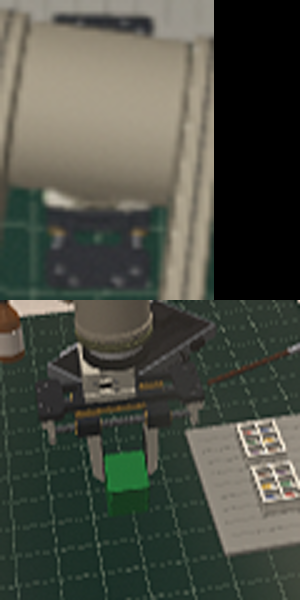

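Now 64° from lying. Continuing the roll.

Call:
{"name": "drive_tool", "arguments": {"steps": [{"jaw": 0.53, "tx": 0.02, "ty": 0, "tz": 0.001, "turn": 0}, {"jaw": 0.53, "tx": 0.04, "ty": 0, "tz": 0.004, "turn": 0}, {"jaw": 0.53, "tx": 0.06, "ty": 0, "tz": 0.009, "turn": 0}, {"jaw": 0.53, "tx": 0.08, "ty": 0, "tz": 0.016, "turn": 0}, {"jaw": 0.53, "tx": 0.09, "ty": 0, "tz": 0.02, "turn": 0}], "force": 3}}

```text
t: 36.4
tool_pos: [0.4446, 0.0265, 0.0321]
orientation: [-2.223, -2.22, 0.0]
force: [0.1, 0.3, 0.9]
opening: 0.0502
```

```bash
python3 -c "
from h import *
snap('c11',{'top':(260,200,310,270),'side':(200,150,320,270)})
to(.4433,-.0315,-.018,0)
cupface('c11',50,75,(200,150,320,270))"
```

```text
now [0.4446 0.0264 0.0321] jaw -0.0 q6 -0.06 | tx,ty,tz [-0.193 -0.004  0.167] turn -0.0 (alt 1.0 ) op 0.0501 t 36.5 F [ 0.6 -0.1  0.3]
otsu 98.0 n 434 box [241 207  18  29 434]
dark 164 c [ 0.444 -0.006  0.037] normal [-0.02 -1.   -0.09] z [0.008 0.064] y [-0.011 -0.001] x [0.424 0.466]
bright 122 c [0.446 0.016 0.075] normal [ 0.01 -0.05  1.  ] z [0.071 0.079] y [-0.003  0.036] x [0.426 0.466]
```

View pics/sc11.png

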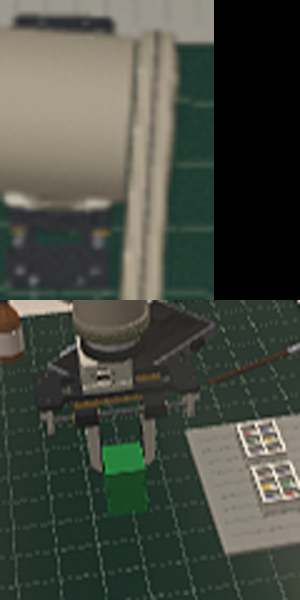

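The green cup now stands mouth down (top face at z=0.075, normal vertical), centre about (0.446, 0.019). I'll release, centre and regrip firmly.

Call:
{"name": "drive_tool", "arguments": {"steps": [{"jaw": 0.75, "tx": 0, "ty": 0, "tz": 0, "turn": 0}, {"jaw": 0.75, "tx": 0, "ty": 0, "tz": 0, "turn": 0}, {"jaw": 0.75, "tx": 0, "ty": 0, "tz": 0, "turn": 0}, {"jaw": 0.75, "tx": -0.026, "ty": 0.003, "tz": 0.025, "turn": 0}, {"jaw": 0.75, "tx": -0.026, "ty": 0.003, "tz": 0.025, "turn": 0}, {"jaw": 0.4, "tx": -0.026, "ty": 0.003, "tz": 0.025, "turn": 0}, {"jaw": 0.4, "tx": -0.026, "ty": 0.003, "tz": 0.025, "turn": 0}, {"jaw": 0.4, "tx": -0.026, "ty": 0.003, "tz": 0.025, "turn": 0}, {"jaw": 0.4, "tx": -0.026, "ty": 0.003, "tz": 0.025, "turn": 0}, {"jaw": 0.4, "tx": -0.026, "ty": 0.003, "tz": 0.025, "turn": 0}], "force": 12}}

```text
t: 37.5
tool_pos: [0.4456, 0.0181, 0.025]
orientation: [2.223, 2.22, 0.0]
force: [0.9, -0.6, 0.2]
opening: 0.05
```

Call:
{"name": "drive_tool", "arguments": {"steps": [{"jaw": 0.4, "tx": 0, "ty": 0, "tz": -0.1, "turn": 0}, {"jaw": 0.4, "tx": 0, "ty": 0, "tz": -0.2, "turn": 0}, {"jaw": 0.4, "tx": 0, "ty": 0, "tz": -0.32, "turn": 0}, {"jaw": 0.4, "tx": 0, "ty": 0, "tz": -0.42, "turn": 0}, {"jaw": 0.4, "tx": 0, "ty": 0, "tz": -0.5, "turn": 0}, {"jaw": 0.4, "tx": 0, "ty": 0, "tz": -0.5, "turn": 0}], "force": 12}}

```text
t: 38.1
tool_pos: [0.4481, 0.018, 0.179]
orientation: [2.219, 2.216, 0.007]
force: [0.9, -0.7, -1.1]
opening: 0.0501
```

```bash
python3 -c "
from h import *
snap('c12',{'top':(260,200,310,270),'side':(200,110,320,250)})
to(.6577,-.2612,.175,135.7)
cupface('c12',50,75,(200,110,320,270))"
```

```text
now [0.4458 0.0181 0.1748] jaw -0.1 q6 -0.07 | tx,ty,tz [-0.93   0.708 -0.   ] turn 0.246 (alt -0.754 ) op 0.0499 t 38.2 F [ 0.6  0.1 -1. ]
otsu 120.0 n 148 box [238 166  18  11 148]
dark 0
bright 83 c [0.448 0.022 0.225] normal [-0.    0.01  1.  ] z [0.223 0.227] y [0.007 0.036] x [0.429 0.467]
```

View pics/sc12.png

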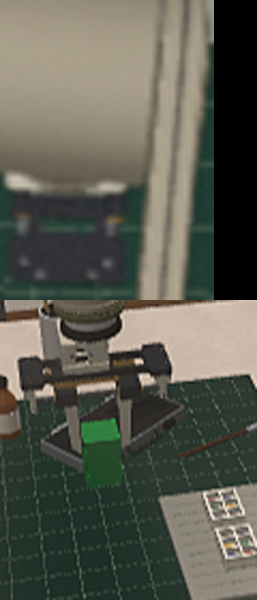

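The cup is held upright with its bottom edge at z≈0.15, above the pegs (0.105). Moving over the peg at (0.658, −0.261).

Call:
{"name": "drive_tool", "arguments": {"steps": [{"jaw": 0.4, "tx": -0.1, "ty": 0.08, "tz": 0, "turn": 0.03}, {"jaw": 0.4, "tx": -0.22, "ty": 0.17, "tz": 0, "turn": 0.07}, {"jaw": 0.4, "tx": -0.34, "ty": 0.26, "tz": 0, "turn": 0.11}, {"jaw": 0.4, "tx": -0.46, "ty": 0.35, "tz": 0, "turn": 0.15}, {"jaw": 0.4, "tx": -0.58, "ty": 0.44, "tz": 0, "turn": 0.19}, {"jaw": 0.4, "tx": -0.7, "ty": 0.53, "tz": 0, "turn": 0.23}, {"jaw": 0.4, "tx": -0.82, "ty": 0.62, "tz": 0, "turn": 0.246}, {"jaw": 0.4, "tx": -0.9, "ty": 0.69, "tz": 0, "turn": 0.246}, {"jaw": 0.4, "tx": -0.93, "ty": 0.708, "tz": 0, "turn": 0.246}, {"jaw": 0.4, "tx": -0.93, "ty": 0.708, "tz": 0, "turn": 0.246}, {"jaw": 0.4, "tx": -0.93, "ty": 0.708, "tz": 0, "turn": 0.246}], "force": 12}}

```text
t: 39.3
tool_pos: [0.6566, -0.2601, 0.1733]
orientation: [-2.893, -1.218, 0.002]
force: [0.1, 0.5, 0.2]
opening: 0.0498
```

```bash
python3 -c "
from h import *
snap('c13',{'top':(330,130,460,260),'side':(260,110,400,400)})
to(.6577,-.2612,.058,135.7)
cupface('c13',50,75,(240,110,420,350))"
```

```text
now [ 0.657  -0.2598  0.1747] jaw -44.3 q6 0.32 | tx,ty,tz [-0.002  0.005  0.389] turn -0.0 (alt 1.0 ) op 0.05 t 39.4 F [-0.5  0.6 -0.9]
otsu 78.0 n 88 box [335 216  14  13  88]
dark 0
bright 11
```

View pics/sc13.png

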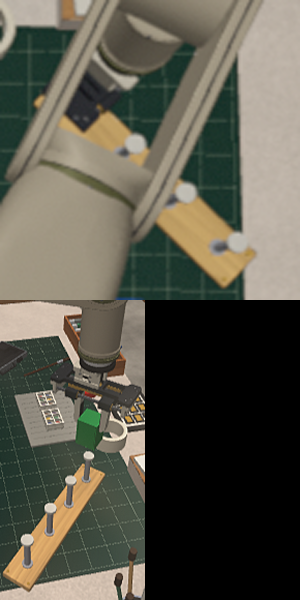

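Call:
{"name": "drive_tool", "arguments": {"steps": [{"jaw": 0.4, "tx": -0.002, "ty": 0.003, "tz": 0.06, "turn": 0}, {"jaw": 0.4, "tx": -0.002, "ty": 0.003, "tz": 0.12, "turn": 0}, {"jaw": 0.4, "tx": -0.002, "ty": 0.003, "tz": 0.16, "turn": 0}, {"jaw": 0.4, "tx": -0.002, "ty": 0.003, "tz": 0.19, "turn": 0}, {"jaw": 0.4, "tx": -0.002, "ty": 0.003, "tz": 0.22, "turn": 0}, {"jaw": 0.4, "tx": -0.002, "ty": 0.003, "tz": 0.22, "turn": 0}], "force": 12}}

```text
t: 40.0
tool_pos: [0.6571, -0.2617, 0.1075]
orientation: [-2.894, -1.218, 0.002]
force: [1.0, 0.7, -1.3]
opening: 0.0499
```

```bash
python3 -c "
from h import *
snap('c14',{'top':(330,130,460,260),'side':(320,180,390,260)})
to(.6577,-.2612,.058,135.7)"
```

```text
now [ 0.6579 -0.2623  0.1093] jaw -44.4 q6 0.32 | tx,ty,tz [ 0.002 -0.003  0.171] turn -0.0 (alt 1.0 ) op 0.0497 t 40.1 F [ 0.4  0.3 -0.7]
```

View pics/sc14.png

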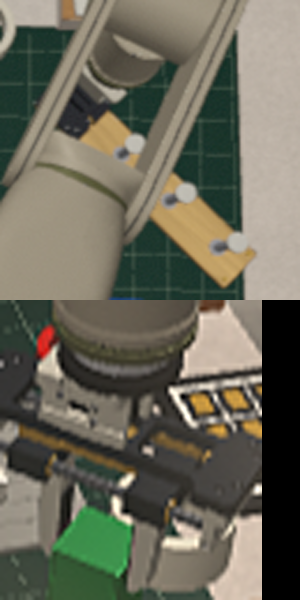

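The mouth is past the cap with no contact force. Lowering to the seat, then releasing.

Call:
{"name": "drive_tool", "arguments": {"steps": [{"jaw": 0.4, "tx": 0, "ty": 0, "tz": 0.05, "turn": 0}, {"jaw": 0.4, "tx": 0, "ty": 0, "tz": 0.09, "turn": 0}, {"jaw": 0.4, "tx": 0, "ty": 0, "tz": 0.13, "turn": 0}, {"jaw": 0.4, "tx": 0, "ty": 0, "tz": 0.155, "turn": 0}, {"jaw": 0.4, "tx": 0, "ty": 0, "tz": 0.162, "turn": 0}, {"jaw": 0.4, "tx": 0, "ty": 0, "tz": 0.162, "turn": 0}], "force": 12}}

```text
t: 40.7
tool_pos: [0.6576, -0.2622, 0.0598]
orientation: [-2.895, -1.218, 0.001]
force: [-0.0, -0.5, -0.5]
opening: 0.0497
```

Call:
{"name": "drive_tool", "arguments": {"steps": [{"jaw": 0.4, "tx": 0, "ty": 0, "tz": 0.006, "turn": 0}, {"jaw": 0.4, "tx": 0, "ty": 0, "tz": 0.006, "turn": 0}], "force": 12}}

```text
t: 40.9
tool_pos: [0.6581, -0.2624, 0.0589]
orientation: [2.895, 1.218, 0.001]
force: [0.2, -0.5, -0.5]
opening: 0.0499
```

Call:
{"name": "drive_tool", "arguments": {"steps": [{"jaw": 0.6, "tx": 0, "ty": 0, "tz": 0.003, "turn": 0}, {"jaw": 0.8, "tx": 0, "ty": 0, "tz": 0.003, "turn": 0}, {"jaw": 0.8, "tx": 0, "ty": 0, "tz": 0.003, "turn": 0}, {"jaw": 0.8, "tx": 0, "ty": 0, "tz": 0.003, "turn": 0}, {"jaw": 0.8, "tx": 0, "ty": 0, "tz": -0.1, "turn": 0}, {"jaw": 0.8, "tx": 0, "ty": 0, "tz": -0.25, "turn": 0}, {"jaw": 0.8, "tx": 0, "ty": 0, "tz": -0.42, "turn": 0}, {"jaw": 0.8, "tx": 0, "ty": 0, "tz": -0.42, "turn": 0}], "force": 6}}

```text
t: 41.7
tool_pos: [0.662, -0.2643, 0.1953]
orientation: [2.885, 1.214, 0.015]
force: [0.1, -0.3, 0.7]
opening: 0.0745
```

```bash
python3 -c "
from c import *
snap('c15',{'top':(330,130,460,260),'side':(280,180,400,300)})
rects('c15')
cupface('c15',50,75,(240,110,420,350))
to(.3249,-.2655,.08,0)"
```

```text
blue px [384.6 272.1] 323 c [ 0.3448 -0.3239] size [47.9 73.6] ang 89.1 z 0.0497
blue px [519.1 289.3] 959 c [ 0.2967 -0.7541] size [103.1 118.1] ang 1.2 z 0.1288
blue px [450.1 293.3] 360 c [ 0.2803 -0.5333] size [74.1 49.6] ang 53.1 z 0.0495
blue px [409.  294.8] 386 c [ 0.2725 -0.4034] size [52.3 74.5] ang 85.6 z 0.0497
white px [261.3 182. ] 221 c [0.6323 0.0773] size [54.5 67.3] ang 1.1 z 0.0299
white px [288.  182.7] 228 c [ 0.6306 -0.0132] size [54.5 67. ] ang 1.1 z 0.0305
otsu 150.0 n 2 box [356 256   2   1   2]
dark 0
bright 0
now [ 0.6593 -0.263   0.1877] jaw -44.4 q6 0.32 | tx,ty,tz [-0.786 -0.793  0.354] turn -0.246 (alt 0.754 ) op 0.0745 t 41.8 F [ 1.  -0.6 -1. ]
```

View pics/sc15.png

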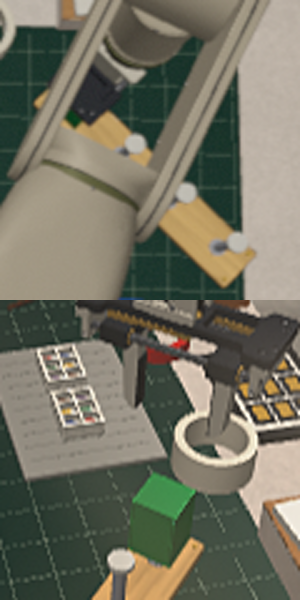

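The green cup stands on its peg. Blue cup1 has been knocked aside, to about (0.345,−0.324). I'll pull the arm back so both cups are clear, and measure again.

Call:
{"name": "drive_tool", "arguments": {"steps": [{"jaw": 1, "tx": 0.4, "ty": -0.45, "tz": 0, "turn": -0.246}, {"jaw": 1, "tx": 0.4, "ty": -0.45, "tz": 0, "turn": -0.246}, {"jaw": 1, "tx": 0.4, "ty": -0.45, "tz": 0, "turn": -0.246}, {"jaw": 1, "tx": 0.4, "ty": -0.45, "tz": 0, "turn": -0.246}, {"jaw": 1, "tx": 0.4, "ty": -0.45, "tz": 0, "turn": -0.246}, {"jaw": 1, "tx": 0.4, "ty": -0.45, "tz": 0, "turn": -0.246}], "force": 6}}

```text
t: 42.4
tool_pos: [0.644, -0.0806, 0.1823]
orientation: [-2.215, -2.224, 0.003]
force: [-0.2, -1.2, 0.2]
opening: 0.0927
```

```bash
python3 -c "
from c import *
snap('c16',{'top':(320,130,480,320),'side':(170,230,390,400)})
rects('c16')
cupface('c16',50,75,(300,180,420,350))
cupface('c16',105,125,(190,280,260,345))
to(.345,-.324,.08,0)"
```

```text
blue px [383.5 271.3] 377 c [ 0.3448 -0.3222] size [51.2 73.6] ang 89.1 z 0.0498
blue px [519.1 289.4] 959 c [ 0.2967 -0.7541] size [103.1 118.1] ang 1.2 z 0.1291
blue px [450.1 293.3] 361 c [ 0.2796 -0.5339] size [72.5 49.7] ang 53.5 z 0.0496
blue px [409.  294.8] 386 c [ 0.2727 -0.4036] size [52.8 75.5] ang 82.3 z 0.0495
green px [365.8 170.7] 213 c [ 0.6725 -0.2689] size [49.1 50.5] ang 45.9 z 0.1089
white px [261.1 182.2] 220 c [0.6323 0.0773] size [54.5 67.3] ang 1.1 z 0.0298
white px [293.6 183.1] 116 c [ 0.6308 -0.0282] size [54.6 36.7] ang 0.8 z 0.0302
redlid px [350.9 257.8] 109 c [ 0.3866 -0.2188] size [35.2 35.6] ang 1.2 z 0.0474
otsu 147.0 n 2 box [356 256   2   1   2]
dark 0
bright 0
otsu 125.0 n 1095 box [ 190  303   56   42 1095]
dark 282 c [ 0.347 -0.351  0.026] normal [-0.02 -1.   -0.02] z [0.006 0.046] y [-0.354 -0.349] x [0.314 0.38 ]
bright 357 c [ 0.348 -0.325  0.048] normal [0.   0.02 1.  ] z [0.045 0.051] y [-0.344 -0.306] x [0.314 0.381]
now [ 0.6444 -0.0823  0.1828] jaw -0.3 q6 -0.2 | tx,ty,tz [-0.811 -0.993  0.345] turn -0.002 (alt 0.998 ) op 0.0931 t 42.5 F [-0.2 -0.4  0.3]
```

View pics/sc16.png

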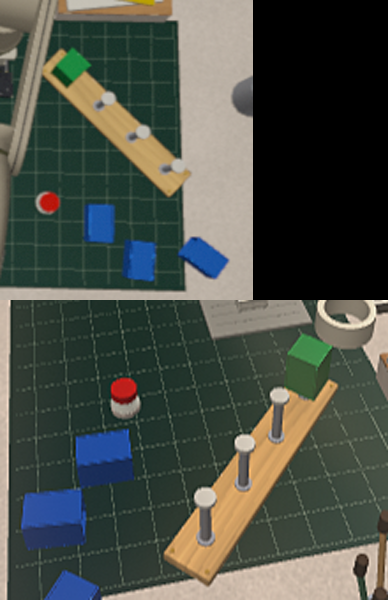

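The green cup's top is at z=0.1089, which matches fully seated (0.109). Cup1 is now at (0.3455,−0.323), axis along x, clear of the jar and the other blue cups. Same procedure: lift by the middle and look at an end.

Call:
{"name": "drive_tool", "arguments": {"steps": [{"jaw": 0.85, "tx": -0.811, "ty": -0.99, "tz": 0, "turn": 0.498}, {"jaw": 0.85, "tx": -0.811, "ty": -0.99, "tz": 0, "turn": 0.498}, {"jaw": 0.85, "tx": -0.811, "ty": -0.99, "tz": 0, "turn": 0.498}, {"jaw": 0.85, "tx": -0.811, "ty": -0.99, "tz": 0, "turn": 0.498}, {"jaw": 0.85, "tx": -0.811, "ty": -0.99, "tz": 0, "turn": 0.498}, {"jaw": 0.85, "tx": -0.811, "ty": -0.99, "tz": 0, "turn": 0.498}, {"jaw": 0.85, "tx": -0.811, "ty": -0.99, "tz": 0, "turn": 0.498}, {"jaw": 0.85, "tx": -0.811, "ty": -0.99, "tz": 0, "turn": 0.498}, {"jaw": 0.85, "tx": -0.811, "ty": -0.99, "tz": 0, "turn": 0.498}, {"jaw": 0.85, "tx": -0.811, "ty": -0.99, "tz": 0, "turn": 0.498}, {"jaw": 0.85, "tx": -0.811, "ty": -0.99, "tz": 0, "turn": 0.498}, {"jaw": 0.85, "tx": -0.811, "ty": -0.99, "tz": 0, "turn": 0.498}], "force": 8}}

```text
t: 43.7
tool_pos: [0.347, -0.3256, 0.184]
orientation: [-3.141, 0.002, 0.001]
force: [0.1, 0.2, -0.6]
opening: 0.0793
```

```bash
python3 -c "
from h import *
to(.3455,-.323,-.01,89.1)"
```

```text
now [ 0.347  -0.3256  0.184 ] jaw -90.1 q6 0.71 | tx,ty,tz [-0.005 -0.008  0.647] turn 0.005 (alt -0.995 ) op 0.0793 t 43.7 F [ 0.1  0.2 -0.6]
```

Call:
{"name": "drive_tool", "arguments": {"steps": [{"jaw": 0.85, "tx": -0.005, "ty": -0.008, "tz": 0.15, "turn": 0.005}, {"jaw": 0.85, "tx": -0.005, "ty": -0.008, "tz": 0.3, "turn": 0.005}, {"jaw": 0.85, "tx": -0.005, "ty": -0.008, "tz": 0.42, "turn": 0.005}, {"jaw": 0.85, "tx": -0.005, "ty": -0.008, "tz": 0.52, "turn": 0.005}, {"jaw": 0.85, "tx": -0.005, "ty": -0.008, "tz": 0.6, "turn": 0.005}, {"jaw": 0.85, "tx": -0.005, "ty": -0.008, "tz": 0.647, "turn": 0.005}, {"jaw": 0.85, "tx": -0.005, "ty": -0.008, "tz": 0.647, "turn": 0.005}, {"jaw": 0.4, "tx": -0.005, "ty": -0.008, "tz": 0.647, "turn": 0.005}, {"jaw": 0.4, "tx": -0.005, "ty": -0.008, "tz": 0.647, "turn": 0.005}, {"jaw": 0.4, "tx": -0.005, "ty": -0.008, "tz": 0.647, "turn": 0.005}, {"jaw": 0.4, "tx": -0.005, "ty": -0.008, "tz": 0.647, "turn": 0.005}, {"jaw": 0.4, "tx": -0.005, "ty": -0.008, "tz": 0.647, "turn": 0.005}], "force": 8}}

```text
t: 44.9
tool_pos: [0.347, -0.3233, -0.0085]
orientation: [3.14, -0.017, 0.002]
force: [-0.5, 0.3, 6.1]
opening: 0.0498
```

```bash
python3 -c "
from h import *
to(.3455,-.323,.09,0)"
```

```text
now [ 0.347  -0.3233 -0.0085] jaw -90.6 q6 0.72 | tx,ty,tz [-0.005 -0.001 -0.328] turn 0.497 (alt -0.503 ) op 0.0498 t 44.9 F [-0.5  0.3  6.1]
```

Call:
{"name": "drive_tool", "arguments": {"steps": [{"jaw": 0.4, "tx": 0, "ty": 0, "tz": -0.1, "turn": 0}, {"jaw": 0.4, "tx": 0, "ty": 0, "tz": -0.2, "turn": 0}, {"jaw": 0.4, "tx": 0, "ty": 0, "tz": -0.3, "turn": 0}, {"jaw": 0.4, "tx": 0, "ty": 0, "tz": -0.36, "turn": 0}, {"jaw": 0.4, "tx": 0.03, "ty": -0.1, "tz": -0.36, "turn": -0.05}, {"jaw": 0.4, "tx": 0.07, "ty": -0.22, "tz": -0.36, "turn": -0.1}, {"jaw": 0.4, "tx": 0.12, "ty": -0.36, "tz": -0.36, "turn": -0.15}, {"jaw": 0.4, "tx": 0.17, "ty": -0.5, "tz": -0.36, "turn": -0.2}, {"jaw": 0.4, "tx": 0.22, "ty": -0.64, "tz": -0.36, "turn": -0.25}, {"jaw": 0.4, "tx": 0.27, "ty": -0.78, "tz": -0.36, "turn": -0.3}, {"jaw": 0.4, "tx": 0.3, "ty": -0.9, "tz": -0.36, "turn": -0.35}, {"jaw": 0.4, "tx": 0.327, "ty": -0.97, "tz": -0.36, "turn": -0.39}], "force": 10}}

```text
t: 46.1
tool_pos: [0.4477, -0.0299, 0.0985]
orientation: [-2.595, -1.77, -0.001]
force: [0.4, 0.1, -0.8]
opening: 0.05
```

```bash
python3 -c "
from h import *
to(.445,-.03,.09,0)"
```

```text
now [ 0.4477 -0.0299  0.0985] jaw -21.4 q6 0.19 | tx,ty,tz [-0.004 -0.008  0.028] turn -0.119 (alt 0.881 ) op 0.05 t 46.1 F [ 0.4  0.1 -0.8]
```

Call:
{"name": "drive_tool", "arguments": {"steps": [{"jaw": 0.4, "tx": 0, "ty": 0, "tz": 0.03, "turn": -0.04}, {"jaw": 0.4, "tx": 0, "ty": 0, "tz": 0.06, "turn": -0.08}, {"jaw": 0.4, "tx": 0, "ty": 0, "tz": 0.1, "turn": -0.119}, {"jaw": 0.4, "tx": 0, "ty": 0, "tz": 0.15, "turn": -0.119}, {"jaw": 0.4, "tx": 0, "ty": 0, "tz": 0.15, "turn": -0.119}], "force": 10}}

```text
t: 46.6
tool_pos: [0.4457, -0.0322, 0.0514]
orientation: [-2.228, -2.21, 0.003]
force: [-0.5, 0.1, -1.0]
opening: 0.0498
```

```bash
python3 -c "
from h import *
snap('d1',{'top':(210,130,460,320),'side':(235,185,275,240)})
to(.445,-.03,-.01,0)
cupface('d1',105,125,(200,150,320,270))"
```

```text
now [ 0.4472 -0.0326  0.0535] jaw -0.5 q6 -0.18 | tx,ty,tz [ 0.008 -0.007  0.212] turn -0.003 (alt 0.997 ) op 0.0497 t 46.7 F [ 0.   0.5 -0.3]
otsu 131.0 n 493 box [242 206  20  30 493]
dark 0
bright 270 c [ 0.448 -0.038  0.09 ] normal [ 1.   -0.09  0.02] z [0.06  0.112] y [-0.064 -0.003] x [0.43  0.466]
```

View pics/sd1.png

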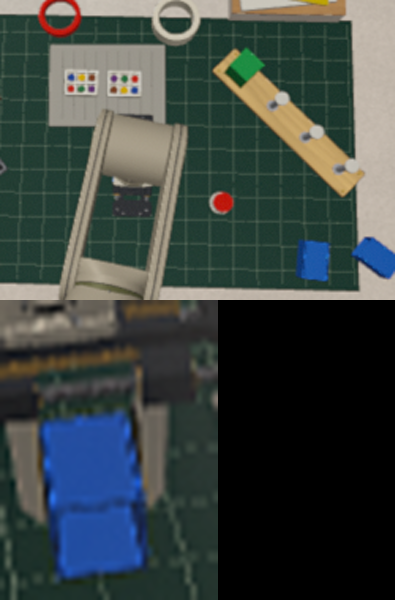

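```bash
python3 -c "
from h import *
z=np.load('pics/sided1.npz');P=cloud('side',z['d']);V=z['im'][...,0]
for v in range(208,240,2): print(v,[(int(V[v,u]),*map(int,P[v,u,1:]*1000)) for u in (244,246,249,252,255,258,260)])
"
```

```text
208 [(170, -971, 872), (167, -1, 108), (162, -3, 108), (160, -5, 109), (161, -6, 108), (191, -7, 107), (50, -44, 136)]
210 [(163, -10, 109), (159, -12, 110), (160, -13, 109), (159, -17, 111), (160, -16, 109), (148, -18, 109), (49, -40, 126)]
212 [(166, -17, 108), (161, -21, 109), (160, -26, 112), (159, -27, 111), (159, -24, 107), (114, -24, 106), (37, -39, 117)]
214 [(169, -28, 109), (160, -29, 109), (161, -34, 111), (160, -33, 109), (160, -35, 109), (172, -36, 108), (35, -39, 110)]
216 [(165, -37, 108), (160, -40, 110), (161, -40, 108), (161, -42, 108), (160, -43, 108), (166, -45, 108), (98, -38, 101)]
218 [(125, -48, 110), (162, -48, 109), (160, -45, 105), (161, -51, 109), (160, -53, 109), (160, -53, 108), (202, -60, 112)]
220 [(193, -54, 108), (161, -56, 108), (161, -59, 109), (161, -62, 111), (163, -62, 109), (173, -65, 110), (120, -64, 108)]
222 [(187, -61, 106), (152, -67, 110), (134, -65, 107), (145, -68, 108), (140, -72, 110), (136, -71, 107), (84, -67, 103)]
224 [(93, -71, 107), (144, -18, 61), (166, -19, 60), (165, -22, 61), (163, -25, 62), (172, -25, 60), (78, -60, 90)]
226 [(93, -70, 98), (170, -33, 66), (161, -30, 62), (161, -32, 61), (160, -33, 61), (166, -37, 63), (75, -58, 80)]
228 [(85, -59, 81), (172, -37, 61), (161, -40, 63), (160, -40, 61), (160, -42, 61), (164, -43, 61), (71, -54, 69)]
230 [(56, -51, 67), (174, -47, 63), (161, -47, 61), (161, -49, 61), (162, -51, 61), (163, -54, 62), (142, -55, 62)]
232 [(37, 15, 1), (190, -55, 62), (161, -56, 61), (161, -60, 63), (163, -63, 64), (166, -62, 61), (189, -64, 62)]
234 [(31, 4, 1), (139, -63, 61), (162, -62, 59), (138, -70, 64), (143, -71, 63), (102, -71, 62), (55, -71, 61)]
236 [(51, -3, 0), (40, 0, -3), (23, -3, -1), (33, -2, -4), (38, -7, -2), (42, -8, -2), (42, -10, -2)]
238 [(41, -10, -1), (40, -971, 872), (43, -16, 1), (41, -16, 0), (41, -18, 0), (44, -18, -2), (43, -23, 0)]
```

Depth inside the near face shows the cup's inner floor (z≈0.061, running from y −0.018 to −0.071). So the mouth faces −y and the closed end is toward +y. I'll set it down and regrip 27 mm toward +y.

Call:
{"name": "drive_tool", "arguments": {"steps": [{"jaw": 0.4, "tx": 0, "ty": -0.005, "tz": 0.08, "turn": 0}, {"jaw": 0.4, "tx": 0, "ty": -0.005, "tz": 0.14, "turn": 0}, {"jaw": 0.4, "tx": 0, "ty": -0.005, "tz": 0.18, "turn": 0}, {"jaw": 0.4, "tx": 0, "ty": -0.005, "tz": 0.206, "turn": 0}, {"jaw": 0.4, "tx": 0, "ty": -0.005, "tz": 0.206, "turn": 0}, {"jaw": 0.8, "tx": 0, "ty": -0.005, "tz": 0.206, "turn": 0}, {"jaw": 0.8, "tx": 0, "ty": -0.005, "tz": 0.206, "turn": 0}, {"jaw": 0.8, "tx": 0, "ty": -0.005, "tz": 0.206, "turn": 0}, {"jaw": 0.8, "tx": 0.045, "ty": -0.005, "tz": 0.215, "turn": 0}, {"jaw": 0.8, "tx": 0.088, "ty": -0.005, "tz": 0.23, "turn": 0}, {"jaw": 0.8, "tx": 0.088, "ty": -0.005, "tz": 0.24, "turn": 0}, {"jaw": 0.8, "tx": 0.088, "ty": -0.005, "tz": 0.24, "turn": 0}], "force": 8}}

```text
t: 47.9
tool_pos: [0.4455, -0.0055, -0.0194]
orientation: [-2.227, -2.214, 0.002]
force: [-0.4, 0.3, 0.5]
opening: 0.0747
```

Call:
{"name": "drive_tool", "arguments": {"steps": [{"jaw": 0.5, "tx": 0, "ty": 0, "tz": 0, "turn": 0}, {"jaw": 0.5, "tx": 0, "ty": 0, "tz": 0, "turn": 0}, {"jaw": 0.5, "tx": 0, "ty": 0, "tz": 0, "turn": 0}, {"jaw": 0.5, "tx": 0, "ty": 0, "tz": 0, "turn": 0}, {"jaw": 0.5, "tx": 0, "ty": 0, "tz": -0.03, "turn": 0}, {"jaw": 0.5, "tx": 0, "ty": 0, "tz": -0.06, "turn": 0}, {"jaw": 0.5, "tx": 0, "ty": 0, "tz": -0.09, "turn": 0}, {"jaw": 0.5, "tx": 0, "ty": 0, "tz": -0.11, "turn": 0}, {"jaw": 0.53, "tx": 0, "ty": 0, "tz": -0.11, "turn": 0}], "force": 3}}

```text
t: 48.8
tool_pos: [0.4476, -0.0064, 0.016]
orientation: [2.229, 2.211, 0.003]
force: [0.3, -0.4, -0.8]
opening: 0.05
```

```bash
python3 -c "
from h import *
snap('d2',{'top':(210,130,460,320),'side':(215,165,295,260)})
to(.445,-.03,-.01,0)
cupface('d2',105,125,(200,150,320,270))"
```

```text
now [ 0.4465 -0.0063  0.0147] jaw -0.5 q6 -0.12 | tx,ty,tz [-0.079 -0.005  0.082] turn -0.003 (alt 0.997 ) op 0.0504 t 48.9 F [-0.3 -0.2 -0. ]
otsu 130.0 n 493 box [243 212  20  31 493]
dark 0
bright 264 c [ 0.448 -0.039  0.065] normal [ 1.   -0.08  0.06] z [0.032 0.084] y [-0.066 -0.004] x [0.43  0.465]
```

View pics/sd2.png

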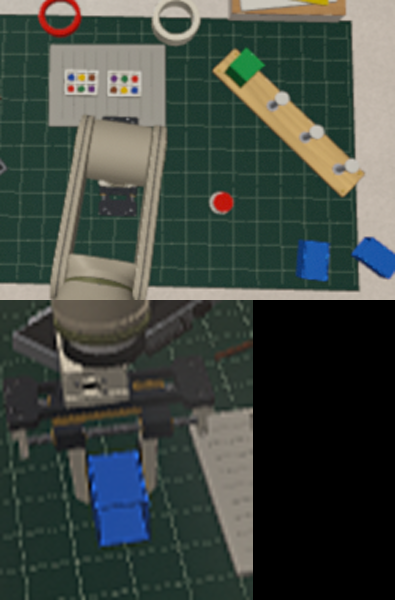

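Call:
{"name": "drive_tool", "arguments": {"steps": [{"jaw": 0.535, "tx": 0, "ty": 0, "tz": 0, "turn": 0}, {"jaw": 0.5365, "tx": 0, "ty": 0, "tz": 0, "turn": 0}, {"jaw": 0.537, "tx": 0, "ty": 0, "tz": 0, "turn": 0}, {"jaw": 0.5375, "tx": 0, "ty": 0, "tz": 0, "turn": 0}, {"jaw": 0.5375, "tx": 0, "ty": 0, "tz": 0, "turn": 0}, {"jaw": 0.5375, "tx": 0, "ty": 0, "tz": 0, "turn": 0}], "force": 3}}

```text
t: 49.5
tool_pos: [0.4463, -0.0063, 0.0144]
orientation: [-2.23, -2.213, 0.0]
force: [0.5, 0.5, 0.4]
opening: 0.0495
```

```bash
cat >> h.py <<'E'
def prof(tag,us=(248,252,256),step=2,lo=105,hi=125,box=(200,150,320,280)):
    z=np.load(f"pics/side{tag}.npz");P=cloud("side",z["d"]);hs=cv2.cvtColor(z["im"],cv2.COLOR_BGR2HSV)
    m=(hs[...,0]>=lo)&(hs[...,0]<=hi)&(hs[...,1]>150)&(hs[...,2]>60);k=np.zeros_like(m);k[box[1]:box[3],box[0]:box[2]]=1;m&=k
    v,u=np.nonzero(m);print("mask",len(v),u.min(),u.max(),v.min(),v.max())
    for r in range(v.min(),v.max()+1,step):
        c=[i for i in range(u.min()+4,u.max()-3) if m[r,i] and z["d"][r,i]>.3]
        if c: p=np.median(P[r,c],0);print(r,"y %d z %d V %d"%(p[1]*1000,p[2]*1000,np.median(hs[r,c,2])))
E
python3 -c "
from h import *
snap('d3',{'top':(210,130,460,320),'side':(215,165,295,260)})
to(.445,-.03,-.01,0)
prof('d3')"
```

```text
now [ 0.4463 -0.0063  0.0144] jaw -0.5 q6 -0.12 | tx,ty,tz [-0.079 -0.004  0.081] turn -0.003 (alt 0.997 ) op 0.0504 t 49.6 F [ 0.3  0.  -0.7]
mask 496 242 261 213 243
213 y 107 z -2 V 118
215 y -1 z 80 V 166
217 y -11 z 79 V 161
219 y -21 z 81 V 161
221 y -30 z 80 V 161
223 y -41 z 81 V 161
225 y -49 z 80 V 161
227 y -59 z 80 V 161
229 y -65 z 80 V 150
231 y -23 z 35 V 151
233 y -32 z 33 V 161
235 y -39 z 33 V 161
237 y -49 z 33 V 161
239 y -59 z 34 V 162
241 y -65 z 33 V 153
243 y -70 z 32 V 75
```

Call:
{"name": "drive_tool", "arguments": {"steps": [{"jaw": 0.538, "tx": 0, "ty": 0, "tz": 0, "turn": 0}, {"jaw": 0.538, "tx": 0, "ty": 0, "tz": 0, "turn": 0}], "force": 3}}

```text
t: 49.8
tool_pos: [0.4464, -0.0063, 0.0145]
orientation: [2.23, 2.213, 0.0]
force: [-0.2, 0.2, 0.1]
opening: 0.05
```

```bash
python3 -c "
from h import *
snap('d4',{'top':(210,130,460,320),'side':(215,165,295,260)})
to(.445,-.03,-.01,0)
prof('d4',step=4)"
```

```text
now [ 0.4464 -0.0063  0.0145] jaw -0.5 q6 -0.12 | tx,ty,tz [-0.079 -0.004  0.082] turn -0.003 (alt 0.997 ) op 0.05 t 49.9 F [-0.2  0.9  0. ]
mask 482 243 262 221 250
221 y 63 z -1 V 125
225 y -12 z 48 V 161
229 y -31 z 49 V 161
233 y -47 z 48 V 161
237 y -65 z 48 V 154
241 y -32 z 1 V 163
245 y -48 z -1 V 162
249 y -66 z 0 V 139
```

The cup slipped down level about 30 mm and is flat on the bench again. Nothing was disturbed. I'll regrip higher, so the contact patch is smaller and it pivots before it slips, and work closer to the bench.

Call:
{"name": "drive_tool", "arguments": {"steps": [{"jaw": 0.65, "tx": 0.005, "ty": 0, "tz": 0, "turn": 0}, {"jaw": 0.65, "tx": 0.005, "ty": 0, "tz": 0.025, "turn": 0}, {"jaw": 0.65, "tx": 0.005, "ty": 0, "tz": 0.025, "turn": 0}, {"jaw": 0.5, "tx": 0.005, "ty": 0, "tz": 0.025, "turn": 0}, {"jaw": 0.5, "tx": 0.005, "ty": 0, "tz": 0.025, "turn": 0}, {"jaw": 0.5, "tx": 0.005, "ty": 0, "tz": 0.025, "turn": 0}, {"jaw": 0.5, "tx": 0.005, "ty": 0, "tz": 0.025, "turn": 0}, {"jaw": 0.5, "tx": 0.005, "ty": 0, "tz": 0.0, "turn": 0}, {"jaw": 0.5, "tx": 0.005, "ty": 0, "tz": -0.02, "turn": 0}, {"jaw": 0.5, "tx": 0.005, "ty": 0, "tz": -0.04, "turn": 0}, {"jaw": 0.5, "tx": 0.005, "ty": 0, "tz": -0.04, "turn": 0}], "force": 3}}

```text
t: 51.0
tool_pos: [0.4475, -0.0049, 0.0279]
orientation: [2.229, 2.211, 0.002]
force: [0.4, 0.1, -1.0]
opening: 0.0498
```

```bash
python3 -c "
from h import *
snap('d5',{'top':(210,130,460,320),'side':(215,165,295,260)})
to(.445,-.03,-.01,0)
prof('d5',step=4)"
```

```text
now [ 0.4467 -0.0048  0.0268] jaw -0.5 q6 -0.12 | tx,ty,tz [-0.084 -0.005  0.123] turn -0.003 (alt 0.997 ) op 0.0501 t 51.1 F [ 0.7 -0.1 -0.8]
mask 493 243 262 215 245
215 y 95 z -3 V 82
219 y -7 z 68 V 161
223 y -26 z 68 V 161
227 y -43 z 68 V 161
231 y -62 z 68 V 163
235 y -25 z 20 V 162
239 y -44 z 21 V 161
243 y -62 z 20 V 167
```

Held level, 20 mm up. Easing the jaw in fine steps.

Call:
{"name": "drive_tool", "arguments": {"steps": [{"jaw": 0.535, "tx": 0, "ty": 0, "tz": 0, "turn": 0}, {"jaw": 0.5365, "tx": 0, "ty": 0, "tz": 0, "turn": 0}, {"jaw": 0.5372, "tx": 0, "ty": 0, "tz": 0, "turn": 0}, {"jaw": 0.5375, "tx": 0, "ty": 0, "tz": 0, "turn": 0}, {"jaw": 0.5375, "tx": 0, "ty": 0, "tz": 0, "turn": 0}], "force": 3}}

```text
t: 51.6
tool_pos: [0.4463, -0.0048, 0.0264]
orientation: [-2.23, -2.213, 0.0]
force: [0.3, 1.0, -0.4]
opening: 0.0498
```

```bash
python3 -c "
from h import *
snap('d6',{'top':(210,130,460,320),'side':(215,165,295,260)})
to(.445,-.03,-.01,0)
prof('d6',step=4)"
```

```text
now [ 0.4463 -0.0048  0.0264] jaw -0.5 q6 -0.12 | tx,ty,tz [-0.084 -0.004  0.121] turn -0.003 (alt 0.997 ) op 0.0498 t 51.7 F [-0.4 -0.2 -0.7]
mask 505 243 262 216 247
216 y 88 z -1 V 100
220 y -8 z 64 V 152
224 y -22 z 61 V 152
228 y -34 z 56 V 152
232 y -47 z 52 V 152
236 y -61 z 48 V 152
240 y -33 z 6 V 154
244 y -48 z 4 V 155
```

It is rotating (about 17°, mouth side down). I'll raise and ease again.

Call:
{"name": "drive_tool", "arguments": {"steps": [{"jaw": 0.536, "tx": 0, "ty": 0, "tz": -0.015, "turn": 0}, {"jaw": 0.536, "tx": 0, "ty": 0, "tz": -0.035, "turn": 0}, {"jaw": 0.536, "tx": 0, "ty": 0, "tz": -0.05, "turn": 0}, {"jaw": 0.537, "tx": 0, "ty": 0, "tz": -0.05, "turn": 0}, {"jaw": 0.5375, "tx": 0, "ty": 0, "tz": -0.05, "turn": 0}, {"jaw": 0.5375, "tx": 0, "ty": 0, "tz": -0.05, "turn": 0}], "force": 3}}

```text
t: 52.3
tool_pos: [0.4463, -0.0047, 0.0414]
orientation: [2.23, 2.213, 0.0]
force: [0.2, -0.4, 1.0]
opening: 0.0502
```

```bash
python3 -c "
from h import *
snap('d7',{'top':(210,130,460,320),'side':(215,165,295,260)})
to(.445,-.03,-.01,0)
prof('d7',step=4)"
```

```text
now [ 0.4464 -0.0047  0.0414] jaw -0.4 q6 -0.12 | tx,ty,tz [-0.084 -0.004  0.171] turn -0.002 (alt 0.998 ) op 0.0497 t 52.4 F [0.3 0.4 0.1]
mask 470 242 261 213 242
213 y 107 z -3 V 103
217 y -7 z 76 V 131
221 y -18 z 69 V 132
225 y -28 z 63 V 132
229 y -37 z 55 V 132
233 y -48 z 49 V 131
237 y -57 z 41 V 132
241 y -32 z 2 V 121
```

View pics/sd7.png

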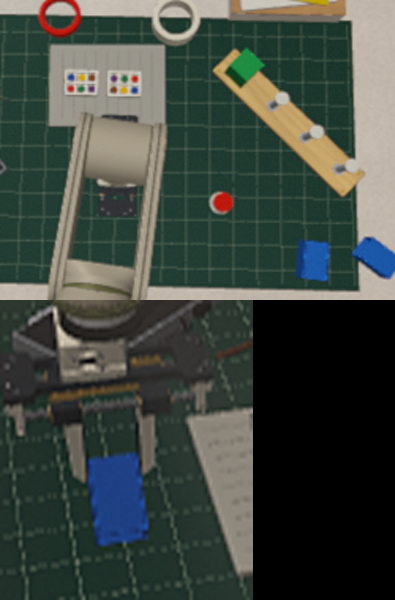

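Call:
{"name": "drive_tool", "arguments": {"steps": [{"jaw": 0.53, "tx": 0, "ty": 0, "tz": 0, "turn": 0}, {"jaw": 0.53, "tx": 0, "ty": 0, "tz": -0.015, "turn": 0}, {"jaw": 0.53, "tx": 0, "ty": 0, "tz": -0.03, "turn": 0}, {"jaw": 0.53, "tx": 0, "ty": 0, "tz": -0.045, "turn": 0}, {"jaw": 0.535, "tx": 0, "ty": 0, "tz": -0.045, "turn": 0}, {"jaw": 0.536, "tx": 0, "ty": 0, "tz": -0.045, "turn": 0}, {"jaw": 0.5368, "tx": 0, "ty": 0, "tz": -0.045, "turn": 0}], "force": 3}}

```text
t: 53.1
tool_pos: [0.4462, -0.0047, 0.0548]
orientation: [-2.23, -2.213, 0.0]
force: [0.9, -0.2, -1.2]
opening: 0.0502
```

```bash
python3 -c "
from h import *
snap('d8',{'top':(210,130,460,320),'side':(215,165,295,260)})
to(.445,-.03,-.01,0)
prof('d8',step=4)"
```

```text
now [ 0.4461 -0.0048  0.0547] jaw -0.5 q6 -0.12 | tx,ty,tz [-0.084 -0.003  0.216] turn -0.003 (alt 0.997 ) op 0.0499 t 53.2 F [-0.3 -0.9  0.7]
mask 479 242 261 210 239
210 y 122 z 0 V 93
214 y -7 z 88 V 131
218 y -18 z 82 V 131
222 y -28 z 75 V 131
226 y -39 z 68 V 131
230 y -48 z 60 V 131
234 y -59 z 54 V 129
238 y -32 z 14 V 116
```

Call:
{"name": "drive_tool", "arguments": {"steps": [{"jaw": 0.5372, "tx": 0, "ty": 0, "tz": 0, "turn": 0}, {"jaw": 0.5374, "tx": 0, "ty": 0, "tz": 0, "turn": 0}, {"jaw": 0.53, "tx": 0, "ty": 0, "tz": 0, "turn": 0}], "force": 3}}

```text
t: 53.5
tool_pos: [0.4463, -0.0048, 0.0549]
orientation: [-2.23, -2.213, 0.0]
force: [-0.8, -0.7, 0.1]
opening: 0.0502
```

```bash
python3 -c "
from h import *
snap('d9',{'top':(210,130,460,320),'side':(215,165,295,260)})
to(.445,-.03,-.01,0)
prof('d9',step=4)"
```

```text
now [ 0.4463 -0.0048  0.0549] jaw -0.5 q6 -0.12 | tx,ty,tz [-0.084 -0.004  0.216] turn -0.003 (alt 0.997 ) op 0.05 t 53.6 F [ 0.   0.  -0.7]
mask 474 242 261 210 239
210 y 121 z -1 V 94
214 y -9 z 89 V 131
218 y -19 z 83 V 131
222 y -29 z 75 V 131
226 y -38 z 68 V 131
230 y -47 z 60 V 131
234 y -58 z 54 V 130
238 y -31 z 14 V 118
```

Call:
{"name": "drive_tool", "arguments": {"steps": [{"jaw": 0.537, "tx": 0, "ty": 0, "tz": 0, "turn": 0}, {"jaw": 0.5375, "tx": 0, "ty": 0, "tz": 0, "turn": 0}, {"jaw": 0.5377, "tx": 0, "ty": 0, "tz": 0, "turn": 0}, {"jaw": 0.53, "tx": 0, "ty": 0, "tz": 0, "turn": 0}], "force": 3}}

```text
t: 54.0
tool_pos: [0.4464, -0.0048, 0.055]
orientation: [2.23, 2.213, 0.0]
force: [0.6, 0.1, 0.4]
opening: 0.0493
```

```bash
python3 -c "
from h import *
snap('d10',{'top':(210,130,460,320),'side':(215,165,295,260)})
to(.445,-.03,-.01,0)
prof('d10',step=4)"
```

```text
now [ 0.4464 -0.0048  0.055 ] jaw -0.4 q6 -0.12 | tx,ty,tz [-0.084 -0.004  0.217] turn -0.002 (alt 0.998 ) op 0.049 t 54.1 F [ 0.2 -0.1  0.2]
mask 444 242 260 211 240
211 y 114 z 0 V 128
215 y 37 z 48 V 161
219 y 17 z 47 V 160
223 y 0 z 48 V 161
227 y -18 z 46 V 144
231 y 15 z 1 V 161
235 y -4 z 1 V 161
239 y -20 z 1 V 138
```

View pics/sd10.png

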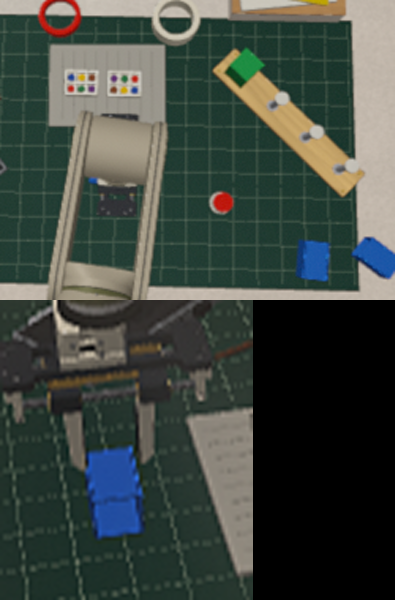

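The cup slipped level again near 35°. The high grip makes about 50° the hanging limit, so friction stalls it there. Next I'll swing it to about 35° with the mouth edge on the bench, then firm up and roll it over that edge, as worked for the green cup. Regripping now.

Call:
{"name": "drive_tool", "arguments": {"steps": [{"jaw": 0.75, "tx": 0, "ty": 0, "tz": -0.03, "turn": 0}, {"jaw": 0.75, "tx": 0.08, "ty": 0, "tz": -0.03, "turn": 0}, {"jaw": 0.75, "tx": 0.155, "ty": 0, "tz": -0.03, "turn": 0}, {"jaw": 0.75, "tx": 0.155, "ty": 0, "tz": 0.03, "turn": 0}, {"jaw": 0.75, "tx": 0.155, "ty": 0, "tz": 0.1, "turn": 0}, {"jaw": 0.75, "tx": 0.155, "ty": 0, "tz": 0.163, "turn": 0}, {"jaw": 0.75, "tx": 0.155, "ty": 0, "tz": 0.163, "turn": 0}], "force": 3}}

```text
t: 54.8
tool_pos: [0.4445, 0.0419, 0.0041]
orientation: [-2.228, -2.211, 0.005]
force: [-0.5, 0.6, -1.2]
opening: 0.0699
```

```bash
python3 -c "
from c import *
snap('d11',{'top':(260,200,310,270),'side':(215,165,295,260)})
to(.445,-.03,-.01,0)
prof('d11',step=4);rects('d11')"
```

```text
now [0.4467 0.0417 0.0066] jaw -0.5 q6 -0.01 | tx,ty,tz [-0.239 -0.004  0.055] turn -0.003 (alt 0.997 ) op 0.0699 t 54.9 F [-0.2  0.6 -0.5]
mask 451 241 260 211 240
211 y 115 z -1 V 128
215 y 36 z 47 V 161
219 y 19 z 47 V 161
223 y 0 z 46 V 161
227 y -18 z 47 V 148
231 y 16 z 0 V 161
235 y -2 z 0 V 161
239 y -22 z 1 V 135
blue px [519.  289.4] 957 c [ 0.2967 -0.7541] size [103.1 118.1] ang 1.2 z 0.129
blue px [450.  293.3] 361 c [ 0.2802 -0.5334] size [73.7 49.6] ang 53.1 z 0.0499
blue px [408.9 294.9] 387 c [ 0.2724 -0.4034] size [52.6 74. ] ang 84.1 z 0.0494
green px [365.7 170.7] 219 c [ 0.6725 -0.2684] size [49.2 50.4] ang 44.7 z 0.1086
white px [260.9 182.1] 236 c [0.6323 0.0773] size [54.5 67.3] ang 1.1 z 0.0292
white px [288.2 182.8] 237 c [ 0.6306 -0.0132] size [54.5 67. ] ang 1.1 z 0.0303
redlid px [350.8 257.8] 108 c [ 0.3866 -0.2188] size [35.2 35.6] ang 1.2 z 0.0479
```

View pics/sd11.png

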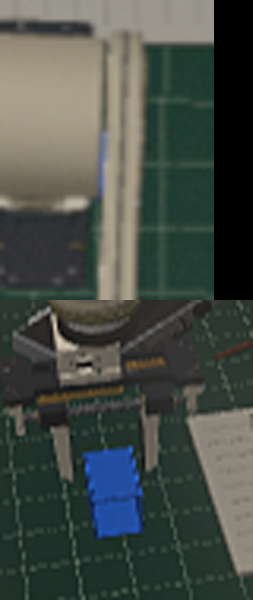

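Call:
{"name": "drive_tool", "arguments": {"steps": [{"jaw": 0.5, "tx": 0.003, "ty": 0, "tz": 0.012, "turn": 0}, {"jaw": 0.5, "tx": 0.003, "ty": 0, "tz": 0.012, "turn": 0}, {"jaw": 0.5, "tx": 0.003, "ty": 0, "tz": 0.012, "turn": 0}, {"jaw": 0.5, "tx": 0.003, "ty": 0, "tz": 0.012, "turn": 0}, {"jaw": 0.5, "tx": 0.003, "ty": 0, "tz": -0.01, "turn": 0}, {"jaw": 0.5, "tx": 0.003, "ty": 0, "tz": -0.035, "turn": 0}, {"jaw": 0.5, "tx": 0.003, "ty": 0, "tz": -0.06, "turn": 0}, {"jaw": 0.535, "tx": 0.003, "ty": 0, "tz": -0.06, "turn": 0}, {"jaw": 0.5365, "tx": 0.003, "ty": 0, "tz": -0.06, "turn": 0}, {"jaw": 0.5372, "tx": 0.003, "ty": 0, "tz": -0.06, "turn": 0}, {"jaw": 0.5375, "tx": 0.003, "ty": 0, "tz": -0.06, "turn": 0}, {"jaw": 0.53, "tx": 0.003, "ty": 0, "tz": -0.06, "turn": 0}], "force": 3}}

```text
t: 56.1
tool_pos: [0.4464, 0.0426, 0.0237]
orientation: [-2.23, -2.212, 0.001]
force: [-0.5, 1.0, -0.5]
opening: 0.05
```

```bash
python3 -c "
from c import *
snap('d12',{'top':(260,200,310,270),'side':(215,165,295,260)})
to(.445,-.03,-.01,0)
prof('d12',step=4)"
```

```text
now [0.4465 0.0426 0.0238] jaw -0.5 q6 -0.01 | tx,ty,tz [-0.242 -0.003  0.113] turn -0.003 (alt 0.997 ) op 0.0499 t 56.2 F [ 0.5 -0.2 -0.5]
mask 473 241 259 206 236
206 y 141 z 0 V 98
210 y 40 z 66 V 153
214 y 26 z 62 V 153
218 y 10 z 58 V 153
222 y -4 z 55 V 152
226 y -17 z 50 V 155
230 y 11 z 9 V 154
234 y -3 z 5 V 158
```

About 16°. Repeating: raise, then a brief ease.

Call:
{"name": "drive_tool", "arguments": {"steps": [{"jaw": 0.53, "tx": 0, "ty": 0, "tz": -0.02, "turn": 0}, {"jaw": 0.53, "tx": 0, "ty": 0, "tz": -0.045, "turn": 0}, {"jaw": 0.535, "tx": 0, "ty": 0, "tz": -0.045, "turn": 0}, {"jaw": 0.537, "tx": 0, "ty": 0, "tz": -0.045, "turn": 0}, {"jaw": 0.5375, "tx": 0, "ty": 0, "tz": -0.045, "turn": 0}, {"jaw": 0.53, "tx": 0, "ty": 0, "tz": -0.045, "turn": 0}], "force": 3}}

```text
t: 56.8
tool_pos: [0.4465, 0.0426, 0.0373]
orientation: [-2.23, -2.213, 0.0]
force: [0.2, 0.3, -0.9]
opening: 0.0498
```

```bash
python3 -c "
from c import *
snap('d13',{'top':(260,200,310,270),'side':(215,165,295,260)})
to(.445,-.03,-.01,0)
prof('d13',step=4)"
```

```text
now [0.4465 0.0426 0.0373] jaw -0.4 q6 -0.01 | tx,ty,tz [-0.242 -0.003  0.158] turn -0.002 (alt 0.998 ) op 0.0498 t 56.9 F [0.1 0.6 0.4]
mask 464 241 259 204 233
204 y 156 z -2 V 102
208 y 35 z 76 V 139
212 y 24 z 70 V 139
216 y 13 z 64 V 140
220 y 0 z 58 V 140
224 y -9 z 51 V 140
228 y 14 z 13 V 141
232 y 3 z 7 V 126
```

Call:
{"name": "drive_tool", "arguments": {"steps": [{"jaw": 0.53, "tx": 0, "ty": 0, "tz": -0.015, "turn": 0}, {"jaw": 0.535, "tx": 0, "ty": 0, "tz": -0.015, "turn": 0}, {"jaw": 0.537, "tx": 0, "ty": 0, "tz": -0.015, "turn": 0}, {"jaw": 0.5375, "tx": 0, "ty": 0, "tz": -0.015, "turn": 0}, {"jaw": 0.53, "tx": 0, "ty": 0, "tz": -0.015, "turn": 0}], "force": 3}}

```text
t: 57.4
tool_pos: [0.4466, 0.0426, 0.042]
orientation: [-2.23, -2.213, 0.0]
force: [-0.9, 0.5, 0.2]
opening: 0.0501
```

```bash
python3 -c "
from c import *
snap('d14',{'top':(260,200,310,270),'side':(215,165,295,260)})
to(.445,-.03,-.01,0)
prof('d14',step=4)"
```

```text
now [0.4466 0.0427 0.0419] jaw -0.5 q6 -0.01 | tx,ty,tz [-0.242 -0.003  0.173] turn -0.003 (alt 0.997 ) op 0.05 t 57.5 F [ 0.1  0.4 -0.6]
mask 455 241 259 203 231
203 y 164 z -2 V 97
207 y 36 z 81 V 133
211 y 26 z 73 V 134
215 y 16 z 64 V 134
219 y 3 z 60 V 133
223 y -5 z 52 V 133
227 y -15 z 45 V 117
231 y 10 z 7 V 114
```

35°, overlap still good. One more pulse.

Call:
{"name": "drive_tool", "arguments": {"steps": [{"jaw": 0.53, "tx": 0, "ty": 0, "tz": -0.02, "turn": 0}, {"jaw": 0.535, "tx": 0, "ty": 0, "tz": -0.02, "turn": 0}, {"jaw": 0.537, "tx": 0, "ty": 0, "tz": -0.02, "turn": 0}, {"jaw": 0.5375, "tx": 0, "ty": 0, "tz": -0.02, "turn": 0}, {"jaw": 0.53, "tx": 0, "ty": 0, "tz": -0.02, "turn": 0}], "force": 3}}

```text
t: 58.0
tool_pos: [0.4466, 0.0426, 0.0479]
orientation: [-2.23, -2.213, 0.0]
force: [-0.0, -1.2, -0.4]
opening: 0.0504
```

```bash
python3 -c "
from c import *
snap('d15',{'top':(260,200,310,270),'side':(215,165,295,260)})
to(.445,-.03,-.01,0)
prof('d15',step=4)"
```

```text
now [0.4466 0.0426 0.0479] jaw -0.5 q6 -0.01 | tx,ty,tz [-0.242 -0.003  0.193] turn -0.003 (alt 0.997 ) op 0.0502 t 58.1 F [-0.4  0.1  0.2]
mask 451 241 259 201 230
201 y 172 z -1 V 114
205 y 37 z 87 V 130
209 y 27 z 80 V 130
213 y 17 z 72 V 130
217 y 5 z 65 V 130
221 y -3 z 57 V 130
225 y -12 z 49 V 130
229 y 14 z 11 V 114
```

View pics/sd15.png

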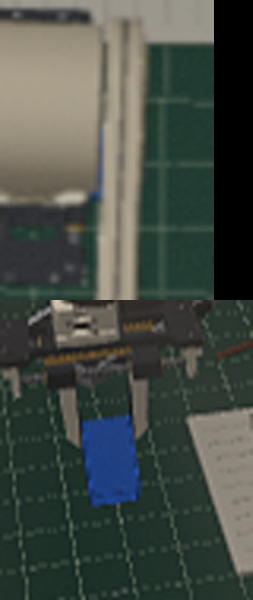

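About 38°, stalled near the grip's equilibrium. The lower mouth edge is about 6 mm above the bench. Now lower it to contact, firm up, and roll toward −y.

Call:
{"name": "drive_tool", "arguments": {"steps": [{"jaw": 0.52, "tx": 0, "ty": 0, "tz": 0.015, "turn": 0}, {"jaw": 0.52, "tx": 0, "ty": 0, "tz": 0.025, "turn": 0}, {"jaw": 0.52, "tx": -0.012, "ty": 0, "tz": 0.025, "turn": 0}, {"jaw": 0.52, "tx": -0.024, "ty": 0, "tz": 0.021, "turn": 0}, {"jaw": 0.52, "tx": -0.036, "ty": 0, "tz": 0.018, "turn": 0}, {"jaw": 0.52, "tx": -0.05, "ty": 0, "tz": 0.015, "turn": 0}, {"jaw": 0.52, "tx": -0.064, "ty": 0, "tz": 0.013, "turn": 0}, {"jaw": 0.52, "tx": -0.078, "ty": 0, "tz": 0.011, "turn": 0}, {"jaw": 0.52, "tx": -0.092, "ty": 0, "tz": 0.01, "turn": 0}], "force": 3}}

```text
t: 59.0
tool_pos: [0.4466, 0.0146, 0.0452]
orientation: [2.23, 2.212, 0.0]
force: [-0.1, -0.4, -0.7]
opening: 0.0501
```

```bash
python3 -c "
from c import *
snap('d16',{'top':(260,200,310,270),'side':(215,165,295,260)})
to(.445,-.03,-.01,0)
prof('d16',step=4)"
```

```text
now [0.4465 0.0145 0.0451] jaw -0.5 q6 -0.07 | tx,ty,tz [-0.148 -0.004  0.184] turn -0.003 (alt 0.997 ) op 0.05 t 59.1 F [ 0.7 -0.2 -1.2]
mask 465 242 260 208 236
208 y 133 z 0 V 102
212 y 8 z 83 V 130
216 y -3 z 76 V 130
220 y -11 z 69 V 130
224 y -23 z 62 V 130
228 y -32 z 54 V 130
232 y -42 z 47 V 125
236 y -13 z 8 V 115
```

View pics/sd16.png

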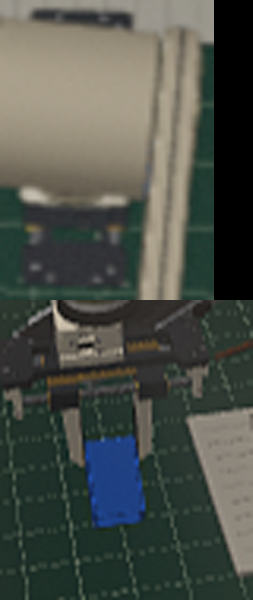

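It slid without turning: bench friction isn't enough at this angle. There is a better fixed stop, the peg itself. With the cup tilted mouth-down, its lower rim can be hooked behind the cap of peg 4 (0.460,−0.464). Moving on along −y then turns the cup upright around the peg. Lifting with a firmer grip and carrying it there.

Call:
{"name": "drive_tool", "arguments": {"steps": [{"jaw": 0.5, "tx": 0, "ty": 0, "tz": -0.05, "turn": 0}, {"jaw": 0.5, "tx": 0, "ty": 0, "tz": -0.12, "turn": 0}, {"jaw": 0.5, "tx": 0, "ty": 0, "tz": -0.2, "turn": 0}, {"jaw": 0.5, "tx": 0, "ty": 0, "tz": -0.3, "turn": 0}, {"jaw": 0.5, "tx": -0.05, "ty": 0, "tz": -0.4, "turn": 0}, {"jaw": 0.5, "tx": -0.15, "ty": 0, "tz": -0.5, "turn": 0}, {"jaw": 0.5, "tx": -0.28, "ty": 0.01, "tz": -0.53, "turn": 0}, {"jaw": 0.5, "tx": -0.42, "ty": 0.02, "tz": -0.53, "turn": 0}, {"jaw": 0.5, "tx": -0.56, "ty": 0.03, "tz": -0.53, "turn": 0}, {"jaw": 0.5, "tx": -0.7, "ty": 0.04, "tz": -0.53, "turn": 0}, {"jaw": 0.5, "tx": -0.83, "ty": 0.046, "tz": -0.53, "turn": 0}, {"jaw": 0.5, "tx": -0.92, "ty": 0.046, "tz": -0.53, "turn": 0}], "force": 6}}

```text
t: 60.3
tool_pos: [0.4578, -0.2635, 0.2038]
orientation: [-2.232, -2.211, 0.0]
force: [0.8, 0.7, -0.2]
opening: 0.05
```

```bash
python3 -c "
from c import *
snap('d17',{'top':(320,200,460,290),'side':(165,150,345,370)})
to(.4603,-.38,.20,0)
prof('d17',step=4,box=(160,180,300,300))"
```

```text
now [ 0.4574 -0.2641  0.2036] jaw -0.7 q6 -0.61 | tx,ty,tz [-0.386  0.014  0.012] turn -0.004 (alt 0.996 ) op 0.0496 t 60.4 F [-1.5  0.4 -1.5]
mask 809 256 281 227 265
227 y 20 z 0 V 114
231 y -269 z 244 V 132
235 y -277 z 239 V 132
239 y -284 z 234 V 132
243 y -291 z 228 V 133
247 y -298 z 222 V 133
251 y -306 z 217 V 133
255 y -313 z 212 V 133
259 y -320 z 207 V 133
263 y -294 z 168 V 122
```

View pics/sd17.png

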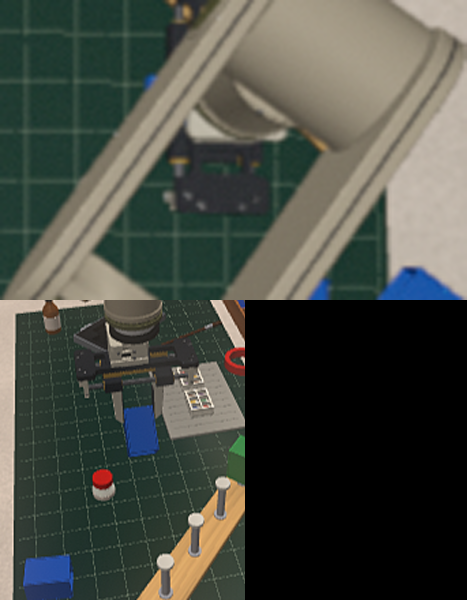

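Held steadily at 36°. Lower rim is at tool + (−31 mm y, −41 mm z). Moving up to the peg, then lowering so the rim is about 15 mm below the cap top.

Call:
{"name": "drive_tool", "arguments": {"steps": [{"jaw": 0.5, "tx": -0.1, "ty": 0.005, "tz": 0, "turn": 0.002}, {"jaw": 0.5, "tx": -0.2, "ty": 0.01, "tz": 0, "turn": 0.004}, {"jaw": 0.5, "tx": -0.3, "ty": 0.01, "tz": 0, "turn": 0.004}, {"jaw": 0.5, "tx": -0.353, "ty": 0.01, "tz": 0, "turn": 0.004}, {"jaw": 0.5, "tx": -0.353, "ty": 0.01, "tz": 0.08, "turn": 0.004}, {"jaw": 0.5, "tx": -0.353, "ty": 0.01, "tz": 0.16, "turn": 0.004}, {"jaw": 0.5, "tx": -0.353, "ty": 0.01, "tz": 0.22, "turn": 0.004}, {"jaw": 0.5, "tx": -0.353, "ty": 0.01, "tz": 0.242, "turn": 0.004}, {"jaw": 0.5, "tx": -0.353, "ty": 0.01, "tz": 0.242, "turn": 0.004}], "force": 6}}

```text
t: 61.3
tool_pos: [0.4599, -0.3657, 0.1304]
orientation: [-2.242, -2.198, -0.0]
force: [-0.4, -0.7, -0.3]
opening: 0.0509
```

```bash
python3 -c "
from c import *
snap('d18',{'top':(320,200,460,290),'side':(235,220,325,350)})
to(.4603,-.4025,.131,0)
prof('d18',step=4,box=(230,200,310,330))"
```

```text
now [ 0.4609 -0.3669  0.1325] jaw -1.1 q6 -0.74 | tx,ty,tz [-0.119  0.     0.005] turn -0.006 (alt 0.994 ) op 0.0499 t 61.4 F [ 0.4 -0.2  0.5]
mask 830 265 291 280 318
280 y -207 z 0 V 114
284 y -367 z 173 V 134
288 y -374 z 168 V 134
292 y -382 z 164 V 134
296 y -388 z 159 V 134
300 y -395 z 153 V 134
304 y -401 z 149 V 134
308 y -408 z 143 V 134
312 y -415 z 138 V 134
316 y -421 z 134 V 132
```

View pics/sd18.png

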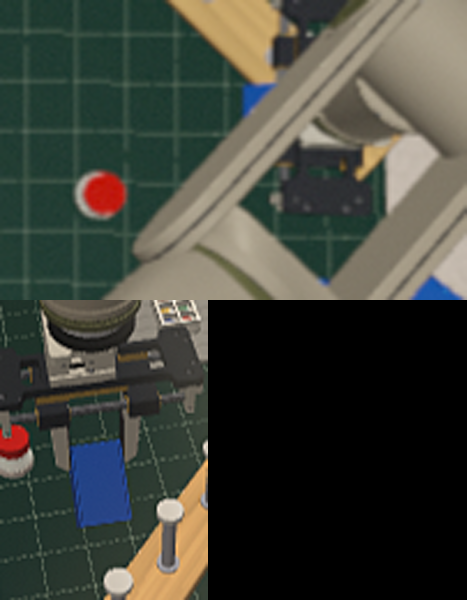

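Tilt 36°, lower rim at z=0.09, 5 cm in front of the peg. Now push on along −y slowly.

Call:
{"name": "drive_tool", "arguments": {"steps": [{"jaw": 0.5, "tx": -0.04, "ty": 0, "tz": 0.003, "turn": -0.004}, {"jaw": 0.5, "tx": -0.08, "ty": 0, "tz": 0.005, "turn": -0.004}, {"jaw": 0.5, "tx": -0.12, "ty": 0, "tz": 0.005, "turn": -0.004}, {"jaw": 0.5, "tx": -0.15, "ty": 0, "tz": 0.005, "turn": -0.004}, {"jaw": 0.5, "tx": -0.17, "ty": 0, "tz": 0.005, "turn": -0.004}, {"jaw": 0.5, "tx": -0.19, "ty": 0, "tz": 0.005, "turn": -0.004}, {"jaw": 0.5, "tx": -0.21, "ty": 0, "tz": 0.005, "turn": -0.004}, {"jaw": 0.5, "tx": -0.23, "ty": 0, "tz": 0.005, "turn": -0.004}], "force": 4}}

```text
t: 62.2
tool_pos: [0.4589, -0.4362, 0.1298]
orientation: [-2.23, -2.213, -0.0]
force: [0.3, 0.9, -0.6]
opening: 0.0501
```

```bash
python3 -c "
from c import *
snap('d19',{'top':(320,200,460,290),'side':(235,240,325,370)})
to(.4603,-.492,.131,0)
prof('d19',step=4,box=(230,240,330,360))"
```

```text
now [ 0.4587 -0.4365  0.1298] jaw -0.5 q6 -0.83 | tx,ty,tz [-0.185  0.007 -0.004] turn -0.003 (alt 0.997 ) op 0.0502 t 62.3 F [ 0.5 -0.2 -0.5]
mask 949 270 297 305 347
305 y -291 z -1 V 109
309 y -436 z 173 V 126
313 y -443 z 168 V 126
317 y -448 z 162 V 126
321 y -454 z 157 V 126
325 y -460 z 152 V 126
329 y -466 z 147 V 126
333 y -472 z 142 V 126
337 y -478 z 137 V 126
341 y -484 z 132 V 126
345 y -488 z 127 V 131
```

View pics/sd19.png

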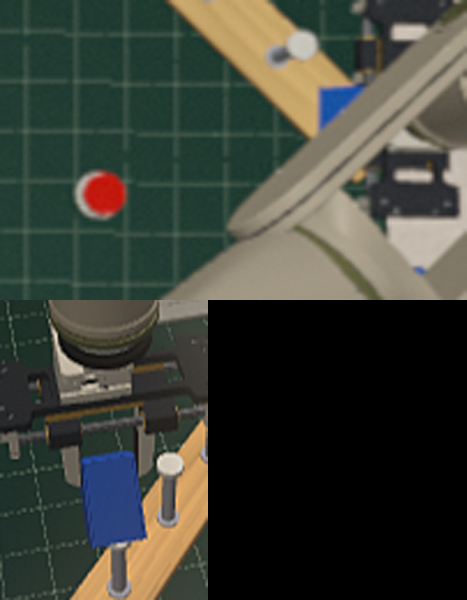

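The cap is inside the mouth and the cup has begun to turn (40°). Continuing.

Call:
{"name": "drive_tool", "arguments": {"steps": [{"jaw": 0.5, "tx": -0.02, "ty": 0.004, "tz": 0, "turn": 0}, {"jaw": 0.5, "tx": -0.04, "ty": 0.006, "tz": 0, "turn": 0}, {"jaw": 0.5, "tx": -0.06, "ty": 0.006, "tz": 0.003, "turn": 0}, {"jaw": 0.5, "tx": -0.08, "ty": 0.006, "tz": 0.006, "turn": 0}, {"jaw": 0.5, "tx": -0.1, "ty": 0.006, "tz": 0.01, "turn": 0}, {"jaw": 0.5, "tx": -0.115, "ty": 0.006, "tz": 0.015, "turn": 0}, {"jaw": 0.5, "tx": -0.13, "ty": 0.006, "tz": 0.02, "turn": 0}], "force": 4}}

```text
t: 63.0
tool_pos: [0.4603, -0.4754, 0.1237]
orientation: [-2.23, -2.212, -0.0]
force: [0.4, 0.6, -0.8]
opening: 0.0498
```

```bash
python3 -c "
from c import *
snap('d20',{'top':(320,200,460,290),'side':(235,240,325,370)})
to(.4603,-.492,.131,0)
prof('d20',step=4,box=(230,240,330,370))"
```

```text
now [ 0.4601 -0.4755  0.1235] jaw -0.5 q6 -0.87 | tx,ty,tz [-0.055  0.001 -0.025] turn -0.003 (alt 0.997 ) op 0.0501 t 63.1 F [ 0.3  0.4 -0.2]
mask 728 273 299 314 358
314 y -506 z 246 V 131
318 y -448 z 157 V 158
322 y -460 z 161 V 158
326 y -472 z 165 V 159
330 y -480 z 162 V 94
334 y -483 z 153 V 95
338 y -486 z 144 V 95
342 y -489 z 136 V 95
346 y -492 z 129 V 95
350 y -494 z 119 V 94
358 y -500 z 100 V 97
```

View pics/sd20.png

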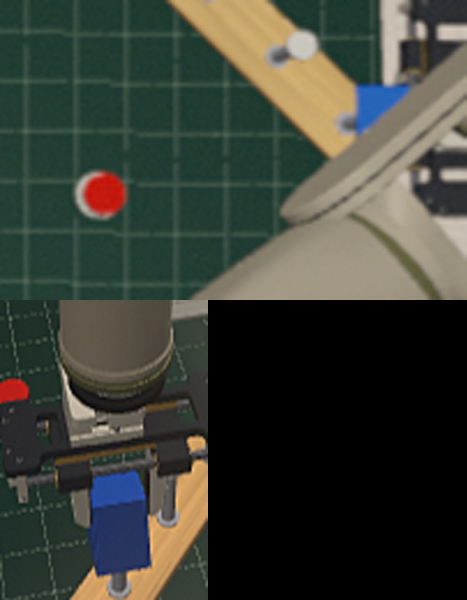

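Now 72°, only 18° from vertical. Continuing.

Call:
{"name": "drive_tool", "arguments": {"steps": [{"jaw": 0.5, "tx": -0.015, "ty": 0, "tz": 0.004, "turn": 0}, {"jaw": 0.5, "tx": -0.03, "ty": 0, "tz": 0.008, "turn": 0}, {"jaw": 0.5, "tx": -0.045, "ty": 0, "tz": 0.012, "turn": 0}, {"jaw": 0.5, "tx": -0.06, "ty": 0, "tz": 0.016, "turn": 0}, {"jaw": 0.5, "tx": -0.06, "ty": 0, "tz": 0.016, "turn": 0}], "force": 4}}

```text
t: 63.6
tool_pos: [0.46, -0.4936, 0.1189]
orientation: [-2.231, -2.212, 0.0]
force: [0.8, 0.2, -0.5]
opening: 0.0498
```

```bash
python3 -c "
from c import *
snap('d21',{'top':(320,200,460,290),'side':(235,240,325,370)})
to(.4603,-.492,.131,0)
prof('d21',step=4,box=(230,240,330,380))"
```

```text
now [ 0.4602 -0.4934  0.1193] jaw -0.5 q6 -0.89 | tx,ty,tz [ 0.005  0.    -0.039] turn -0.003 (alt 0.997 ) op 0.0498 t 63.7 F [ 0.2  0.1 -0.4]
mask 506 275 300 316 360
316 y -329 z -1 V 124
320 y -453 z 160 V 151
324 y -468 z 161 V 144
328 y -475 z 160 V 163
332 y -484 z 160 V 162
336 y -493 z 161 V 163
340 y -498 z 156 V 85
344 y -498 z 144 V 88
348 y -499 z 134 V 88
360 y -500 z 93 V 87
```

View pics/sd21.png

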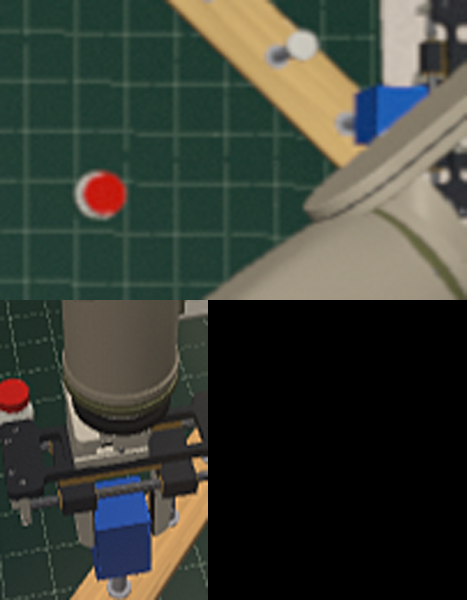

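The cup is vertical around the peg (front wall y≈−0.499 top to bottom, top at z=0.160). Centre is about 10 mm off toward −y, so I'll shift +y 10 mm and lower 51 mm.

Call:
{"name": "drive_tool", "arguments": {"steps": [{"jaw": 0.5, "tx": 0.017, "ty": 0, "tz": 0, "turn": 0}, {"jaw": 0.5, "tx": 0.033, "ty": 0, "tz": 0, "turn": 0}, {"jaw": 0.5, "tx": 0.033, "ty": 0, "tz": 0.03, "turn": 0}, {"jaw": 0.5, "tx": 0.033, "ty": 0, "tz": 0.06, "turn": 0}, {"jaw": 0.5, "tx": 0.033, "ty": 0, "tz": 0.09, "turn": 0}, {"jaw": 0.5, "tx": 0.033, "ty": 0, "tz": 0.12, "turn": 0}, {"jaw": 0.5, "tx": 0.033, "ty": 0, "tz": 0.14, "turn": 0}, {"jaw": 0.5, "tx": 0.033, "ty": 0, "tz": 0.155, "turn": 0}, {"jaw": 0.5, "tx": 0.033, "ty": 0, "tz": 0.155, "turn": 0}], "force": 4}}

```text
t: 64.6
tool_pos: [0.4599, -0.4827, 0.0716]
orientation: [-2.229, -2.212, -0.0]
force: [-0.4, 0.3, -0.8]
opening: 0.0498
```

```bash
python3 -c "
from c import *
snap('d22',{'top':(320,200,460,290),'side':(235,240,325,370)})
to(.4603,-.492,.131,0)
prof('d22',step=4,box=(230,240,330,390))"
```

```text
now [ 0.4603 -0.4832  0.0728] jaw -0.5 q6 -0.88 | tx,ty,tz [-0.029  0.    -0.194] turn -0.003 (alt 0.997 ) op 0.0499 t 64.7 F [ 0.1  0.  -0. ]
mask 415 275 298 326 367
326 y -398 z 55 V 134
330 y -444 z 112 V 160
334 y -513 z 194 V 132
338 y -466 z 113 V 159
342 y -475 z 113 V 159
346 y -484 z 113 V 155
350 y -487 z 106 V 85
354 y -488 z 94 V 85
366 y -489 z 45 V 81
```

View pics/sd22.png

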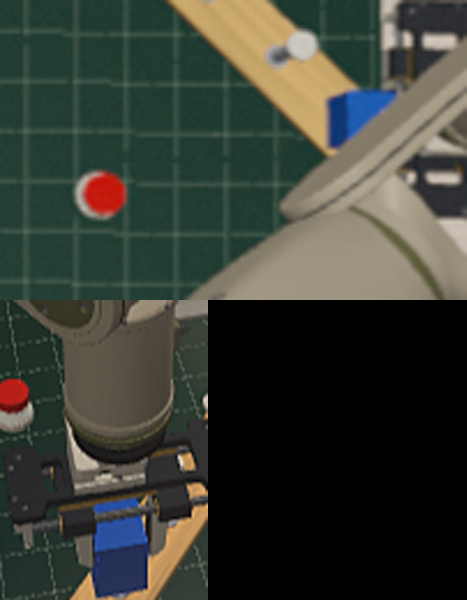

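Top at z=0.113, 4 mm to go. Lower, release, rise.

Call:
{"name": "drive_tool", "arguments": {"steps": [{"jaw": 0.5, "tx": 0, "ty": 0, "tz": 0.006, "turn": 0}, {"jaw": 0.5, "tx": 0, "ty": 0, "tz": 0.013, "turn": 0}, {"jaw": 0.5, "tx": 0, "ty": 0, "tz": 0.013, "turn": 0}, {"jaw": 0.6, "tx": 0, "ty": 0, "tz": 0.013, "turn": 0}, {"jaw": 0.72, "tx": 0, "ty": 0, "tz": 0.013, "turn": 0}, {"jaw": 0.72, "tx": 0, "ty": 0, "tz": 0.013, "turn": 0}, {"jaw": 0.72, "tx": 0, "ty": 0, "tz": -0.1, "turn": 0}, {"jaw": 0.72, "tx": 0, "ty": 0, "tz": -0.25, "turn": 0}, {"jaw": 0.72, "tx": 0, "ty": 0, "tz": -0.4, "turn": 0}, {"jaw": 0.72, "tx": 0, "ty": 0, "tz": -0.4, "turn": 0}], "force": 4}}

```text
t: 65.7
tool_pos: [0.4631, -0.4864, 0.2024]
orientation: [2.22, 2.203, -0.002]
force: [0.3, 0.6, 0.4]
opening: 0.0672
```

Call:
{"name": "drive_tool", "arguments": {"steps": [{"jaw": 0.8, "tx": 0.4, "ty": -0.3, "tz": -0.1, "turn": 0}, {"jaw": 0.8, "tx": 0.9, "ty": -0.3, "tz": -0.1, "turn": 0}, {"jaw": 0.8, "tx": 0.9, "ty": -0.3, "tz": -0.1, "turn": 0}, {"jaw": 0.8, "tx": 0.9, "ty": -0.3, "tz": -0.1, "turn": 0}, {"jaw": 0.8, "tx": 0.9, "ty": -0.3, "tz": -0.1, "turn": 0}, {"jaw": 0.8, "tx": 0.9, "ty": -0.3, "tz": -0.1, "turn": 0}, {"jaw": 0.8, "tx": 0.9, "ty": -0.3, "tz": -0.1, "turn": 0}, {"jaw": 0.8, "tx": 0.9, "ty": -0.3, "tz": -0.1, "turn": 0}], "force": 4}}

```text
t: 66.5
tool_pos: [0.3727, -0.2122, 0.223]
orientation: [2.227, 2.213, 0.0]
force: [0.5, 0.0, -1.1]
opening: 0.0743
```

```bash
python3 -c "
from c import *
snap('e1',{'top':(120,130,470,320),'side':(170,140,400,400)})
rects('e1')
prof('e1',step=4,box=(270,300,330,390))
z=np.load('pics/tope1.npz');P=cloud('top',z['d']);a=np.load('pics/top0.npz')
"
```

```text
blue px [428.5 235.5] 331 c [ 0.4642 -0.4704] size [51.9 69.3] ang 1.2 z 0.1067
blue px [519.  289.3] 957 c [ 0.2967 -0.7541] size [103.1 118.1] ang 1.2 z 0.1293
blue px [450.  293.4] 363 c [ 0.28   -0.5333] size [73.9 49.7] ang 53.5 z 0.0494
blue px [413.8 302.5] 63 c [ 0.2539 -0.4163] size [22.5 40.1] ang 82.3 z 0.0503
green px [365.7 170.8] 219 c [ 0.6725 -0.2684] size [49.2 50.4] ang 44.7 z 0.1089
white px [261.4 181.8] 218 c [0.6323 0.0773] size [54.5 67.3] ang 1.1 z 0.0302
white px [288.3 182.7] 239 c [ 0.6306 -0.0132] size [54.5 67. ] ang 1.1 z 0.0297
mask 559 272 298 327 368
327 y -362 z 0 V 128
331 y -444 z 107 V 168
335 y -452 z 107 V 167
339 y -463 z 107 V 166
343 y -472 z 107 V 166
347 y -482 z 108 V 167
351 y -489 z 109 V 103
359 y -487 z 77 V 102
363 y -486 z 60 V 101
367 y -486 z 39 V 89
```

View pics/se1.png

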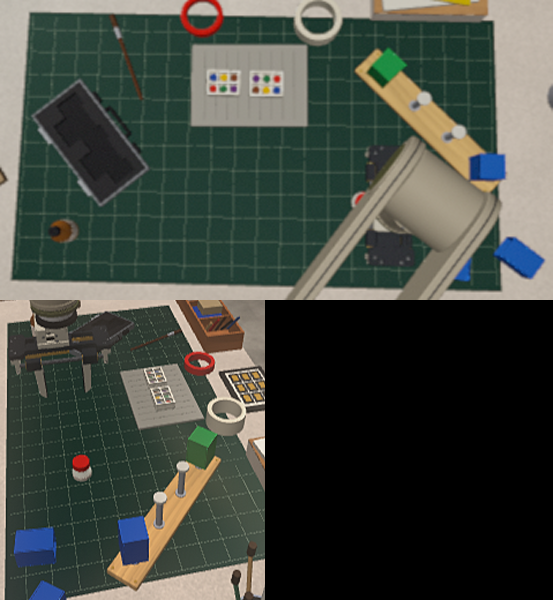

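Both cups are on their pegs and both palettes are on the mat. Last: move the arm aside, check cup heights and tilts, and compare the bystanders with the start picture.

Call:
{"name": "drive_tool", "arguments": {"steps": [{"jaw": 1, "tx": 0.9, "ty": -0.2, "tz": -0.1, "turn": 0}, {"jaw": 1, "tx": 0.9, "ty": -0.2, "tz": -0.1, "turn": 0}, {"jaw": 1, "tx": 0.9, "ty": -0.2, "tz": -0.1, "turn": 0}, {"jaw": 1, "tx": 0.9, "ty": -0.2, "tz": -0.1, "turn": 0}, {"jaw": 1, "tx": 0.9, "ty": -0.2, "tz": -0.1, "turn": 0}, {"jaw": 1, "tx": 0.9, "ty": -0.2, "tz": -0.1, "turn": 0}, {"jaw": 1, "tx": 0.9, "ty": -0.2, "tz": -0.1, "turn": 0}, {"jaw": 1, "tx": 0.9, "ty": -0.2, "tz": -0.1, "turn": 0}, {"jaw": 1, "tx": 0.9, "ty": -0.2, "tz": -0.1, "turn": 0}], "force": 4}}

```text
t: 67.5
tool_pos: [0.3149, 0.057, 0.2523]
orientation: [-2.232, -2.211, 0.002]
force: [0.4, -0.7, 0.7]
opening: 0.0934
```

```bash
python3 -c "
from c import *
snap('e2',{'top':(120,80,470,320),'side':(170,140,400,400)})
rects('e2')
z=np.load('pics/tope2.npz');P=cloud('top',z['d']).reshape(-1,3);im=z['im'];hs=cv2.cvtColor(im,cv2.COLOR_BGR2HSV).reshape(-1,3)
for nm,c,lo,hi in(('blue',(.4603,-.4636),105,125),('green',(.6577,-.2612),50,78)):
  m=(abs(P[:,:2]-c).max(1)<.034)&(P[:,2]>.098)&(P[:,2]<.12)&(hs[:,0]>=lo)&(hs[:,0]<=hi)
  q=P[m];A=np.c_[q[:,:2]-c,np.ones(len(q))];s=np.linalg.lstsq(A,q[:,2],rcond=None)[0];print(nm,len(q),'ctr',np.round(q[:,:2].mean(0),4),'z',round(s[2],4),'tilt deg',np.round(np.degrees(s[:2]),1))
a=np.load('pics/top0.npz')['im'];d=cv2.absdiff(a,im).max(2)>60
n,l,st,ce=cv2.connectedComponentsWithStats(cv2.morphologyEx(d.astype(np.uint8),cv2.MORPH_OPEN,np.ones((3,3))))
for i in range(1,n):
  if st[i,4]>25: print('changed',st[i])
"
```

```text
blue px [428.5 235.5] 334 c [ 0.4642 -0.4704] size [51.9 69.3] ang 1.2 z 0.107
blue px [519.1 289.3] 958 c [ 0.2967 -0.7541] size [103.1 118.1] ang 1.2 z 0.1292
blue px [450.1 293.4] 363 c [ 0.28   -0.5335] size [73.6 50.2] ang 52.6 z 0.0496
blue px [409.  294.9] 386 c [ 0.2726 -0.4037] size [52.  74.4] ang 84.5 z 0.0494
green px [365.6 170.8] 219 c [ 0.6725 -0.2684] size [49.2 50.4] ang 44.7 z 0.1093
white px [261.2 182. ] 229 c [0.6323 0.0773] size [54.5 67.3] ang 1.1 z 0.0295
white px [288.  182.6] 221 c [ 0.6306 -0.0132] size [54.5 67. ] ang 1.1 z 0.0304
redlid px [350.9 257.8] 109 c [ 0.3866 -0.2188] size [35.2 35.6] ang 1.2 z 0.0482
blue 281 ctr [ 0.4582 -0.4586] z 0.1081 tilt deg [ 0.  -1.6]
green 244 ctr [ 0.6582 -0.2568] z 0.1087 tilt deg [ 1.1 -1.1]
changed [353 162  23  23 311]
changed [155 197  25  25 378]
changed [171 219  26  25 384]
changed [275 226  19  26 323]
changed [417 227  23  18 393]
changed [211 257  14  52 546]
changed [ 223  257   64   54 3081]
changed [368 265  18  25 411]
changed [   0  296   68   46 1596]
changed [221 310  25  84 925]
changed [242 310  30  12 320]
changed [   0  315  206  105 4895]
changed [ 23 341  10   7  55]
changed [ 56 345  16  14 136]
changed [276 358   4   9  30]
changed [281 358   5  14  55]
changed [302 375  10   7  52]
changed [200 379  13   6  67]
changed [214 396  35  21 243]
```

View pics/se2.png

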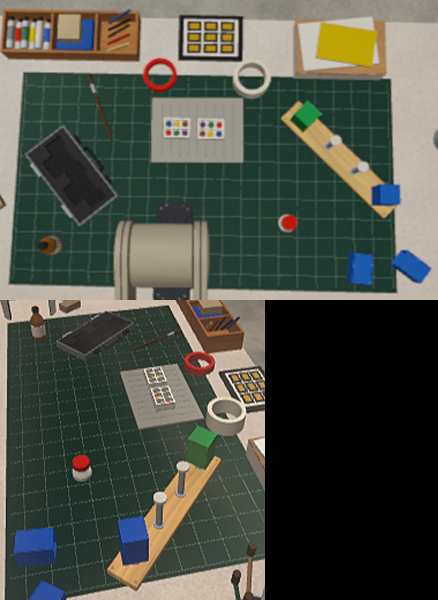

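Both cup tops are at z=0.108–0.109 and level within about 2°, so they are fully down. The palettes are flat and wells up, and nothing else changed apart from the arm. Handing in.

```bash
python3 -c "
from plant import robot
print(robot.close_job())"
```

```text
the job is handed in; nothing more can be done
None
```

The job is done and handed in at about 68 s on the robot's clock.

**Palettes:** Each was gripped at its notched end and tilted out of the cutout, near edge first. I rolled each over its lower edge on the mat and laid it flat, wells up. They ended near (0.632, 0.077) and (0.631, −0.013), with tops at about z = 0.030, inside the mat.

**Cups:** Only green (cup3) and blue (cup1, the leftmost of the three blue ones) were there. Cup1 had been knocked a few centimetres aside, so I measured it again before picking it up. I found each mouth end by lifting the cup toward the side camera.
- **Green:** rolled upright on the bench, then set on the peg at (0.658, −0.261).
- **Blue:** turned upright by pushing its rim against the peg cap at (0.460, −0.464), then lowered onto that peg.

**Last checks:** The cup tops measured z = 0.1087 (green) and 0.1081 (blue), against 0.109 for fully down. Their fitted tilts were 1–2°, about the measurement noise. In the comparison with the start picture, only the palettes, the two cups and the arm had changed.

**What disagreed or went wrong:**
- **Fingertip height:** the real fingertips were about 27 mm above the reported tool point. My first close on palette 1 missed because of this, and I corrected for it from then on.
- **Blue cup slips:** it slipped from the light grip twice while I was pivoting it. It came down about 20–30 mm flat on the bench and disturbed nothing.
- **Failed roll:** one attempt to roll it upright on the bench only slid it.

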